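# Pack up the shade-viewing case

## Task

Pack up the shade-viewing case: on both lamp masts push the telescoping tubes fully home, the inner tube with the lamp head first and the middle tube only after it. Pack every shade wedge that is on the bench into the case's pockets, dotted side up and flat on the pocket floor, no more than two to a pocket, two in a pocket lying head to tail. Leave the jars, the glass slab and the spatula alone.

Things in the scene. Friction and masses are not known exactly. Their poses are not given: they have to be found in the camera images.
- case: low charcoal sample case, fixed to the bench; base plate 100 x 430 x 8 mm. Origin at the centre of its underside; y along the 430 mm, x across, z up. Three open pockets in a row on its middle (see pocket1..3); at each end a round telescoping lamp mast, a at y = +180, b at y = -180 mm: fixed outer tube diameter 38, collar 44, its top at z = 60 mm, then a middle tube and an inner tube
- pocket1 (a point): centre of the floor of a pocket, at x = 0, y = -74, z = 8 mm in the case's frame, axes as the case's. Inside 66 mm along x by 68 mm along y; walls 6 mm thick, rising 6 mm above this floor
- pocket2 (a point): centre of the floor of a pocket, at x = 0, y = 0, z = 8 mm in the case's frame, axes as the case's. Inside 66 mm along x by 68 mm along y; walls 6 mm thick, rising 6 mm above this floor
- pocket3 (a point): centre of the floor of a pocket, at x = 0, y = 74, z = 8 mm in the case's frame, axes as the case's. Inside 66 mm along x by 68 mm along y; walls 6 mm thick, rising 6 mm above this floor
- head_a (a point): centre of the flat top of mast a's white lamp head (disc diameter 32 mm, 10 mm thick, on the 16 mm inner tube); on the mast's vertical axis (case x = 0, y = +180 mm). z = 78 mm above the case's origin when both tubes are home
- collar_a (a point): centre of the top of the orange collar (diameter 36 mm, 8 mm thick) of mast a's middle tube (diameter 26 mm); z = 68 mm above the case's origin when the middle tube is home
- inner_a (a joint): how far mast a's inner tube stands out of the middle tube, m: 0 fully home, 0.05 fully out. Slides with about 5 N of friction and stays where it is left; it stops dead at 0, and pressing on then pushes the middle tube
- mid_a (a joint): how far mast a's middle tube stands out of the outer tube, m: 0 fully home, 0.05 fully out. Slides with about 10 N of friction, so a press on the lamp head moves the inner tube first; stays where it is left
- head_b (a point): centre of the flat top of mast b's white lamp head (disc diameter 32 mm, 10 mm thick, on the 16 mm inner tube); on the mast's vertical axis (case x = 0, y = -180 mm). z = 78 mm above the case's origin when both tubes are home
- collar_b (a point): centre of the top of the orange collar (diameter 36 mm, 8 mm thick) of mast b's middle tube (diameter 26 mm); z = 68 mm above the case's origin when the middle tube is home
- inner_b (a joint): how far mast b's inner tube stands out of the middle tube, m: 0 fully home, 0.05 fully out. Slides with about 5 N of friction and stays where it is left; it stops dead at 0, and pressing on then pushes the middle tube
- mid_b (a joint): how far mast b's middle tube stands out of the outer tube, m: 0 fully home, 0.05 fully out. Slides with about 10 N of friction, so a press on the lamp head moves the inner tube first; stays where it is left
- wedge1: peach shade wedge, loose, 40-85 g, 28 mm tall; may be absent. Plan: right-angled trapezoid 60 mm long in x, 38 mm wide at the thick end (+x, dark dot on top), 24 mm at the thin end; ends square to x. -y side straight (y = -15.5), +y side slants (y = 8.5 thin to 22.5 thick). Origin: underside, mid-length; z up. Two fit a pocket only head to tail, slants together. Can be gripped by its ends
- wedge2: rose shade wedge, loose, 40-85 g, 28 mm tall; may be absent. Plan: right-angled trapezoid 60 mm long in x, 38 mm wide at the thick end (+x, dark dot on top), 24 mm at the thin end; ends square to x. -y side straight (y = -15.5), +y side slants (y = 8.5 thin to 22.5 thick). Origin: underside, mid-length; z up. Two fit a pocket only head to tail, slants together. Can be gripped by its ends
- wedge3: sand yellow shade wedge, loose, 40-85 g, 28 mm tall; may be absent. Plan: right-angled trapezoid 60 mm long in x, 38 mm wide at the thick end (+x, dark dot on top), 24 mm at the thin end; ends square to x. -y side straight (y = -15.5), +y side slants (y = 8.5 thin to 22.5 thick). Origin: underside, mid-length; z up. Two fit a pocket only head to tail, slants together. Can be gripped by its ends
- wedge4: mauve shade wedge, loose, 40-85 g, 28 mm tall; may be absent. Plan: right-angled trapezoid 60 mm long in x, 38 mm wide at the thick end (+x, dark dot on top), 24 mm at the thin end; ends square to x. -y side straight (y = -15.5), +y side slants (y = 8.5 thin to 22.5 thick). Origin: underside, mid-length; z up. Two fit a pocket only head to tail, slants together. Can be gripped by its ends
- wedge5: brown shade wedge, loose, 40-85 g, 28 mm tall; may be absent. Plan: right-angled trapezoid 60 mm long in x, 38 mm wide at the thick end (+x, dark dot on top), 24 mm at the thin end; ends square to x. -y side straight (y = -15.5), +y side slants (y = 8.5 thin to 22.5 thick). Origin: underside, mid-length; z up. Two fit a pocket only head to tail, slants together. Can be gripped by its ends
- wedge6: coral shade wedge, loose, 40-85 g, 28 mm tall; may be absent. Plan: right-angled trapezoid 60 mm long in x, 38 mm wide at the thick end (+x, dark dot on top), 24 mm at the thin end; ends square to x. -y side straight (y = -15.5), +y side slants (y = 8.5 thin to 22.5 thick). Origin: underside, mid-length; z up. Two fit a pocket only head to tail, slants together. Can be gripped by its ends
- jar1: small white-lidded sample jar, 42 mm diameter, 34 mm tall, origin under its centre; bystander
- jar2: another such jar; bystander
- slab: glass mixing slab 90 x 140 x 8 mm, origin under its centre; bystander
- spatula: small spatula, 170 mm long, lying flat; bystander
Mind the look-alikes: they are no part of the job. Leave any blue or purple look-alike of the wedge2 alone.

How it is judged (in metres and radians):
On the way, in this order (a step that is already met when the one before it is completed fails the run):
1. the inner tubes of both masts are home in their middle tubes (value of joint each of inner_a, inner_b below 0.004 m), for 0.05 s.
2. then both middle tubes are home too (all of step 1 and value of joint each of mid_a, mid_b below 0.004 m), for 0.2 s.
At the end, for the whole second after the job is handed in: all four tubes are within 4 mm of home, and every wedge present stands upright (within 0.07 rad) on the floor of one of the three pockets (within 3 mm in height), at rest; the pockets' walls let two wedges into one pocket only head to tail (all of step 2 and z of wedge1 in the frame of case between 0.005 and 0.011 m and x of wedge1 in the frame of case between -0.006 and 0.006 m and y of wedge1 in the frame of case between -0.1 and 0.1 m and angle between each of wedge1, wedge2, wedge3, wedge4, wedge5, wedge6's own z axis and vertical below 0.07 rad and linear speed of each of wedge1, wedge2, wedge3, wedge4, wedge5, wedge6 below 0.02 m/s and z of wedge2 in the frame of case between 0.005 and 0.011 m and x of wedge2 in the frame of case between -0.006 and 0.006 m and y of wedge2 in the frame of case between -0.1 and 0.1 m and z of wedge3 in the frame of case between 0.005 and 0.011 m and x of wedge3 in the frame of case between -0.006 and 0.006 m and y of wedge3 in the frame of case between -0.1 and 0.1 m and z of wedge4 in the frame of case between 0.005 and 0.011 m and x of wedge4 in the frame of case between -0.006 and 0.006 m and y of wedge4 in the frame of case between -0.1 and 0.1 m and z of wedge5 in the frame of case between 0.005 and 0.011 m and x of wedge5 in the frame of case between -0.006 and 0.006 m and y of wedge5 in the frame of case between -0.1 and 0.1 m and z of wedge6 in the frame of case between 0.005 and 0.011 m and x of wedge6 in the frame of case between -0.006 and 0.006 m and y of wedge6 in the frame of case between -0.1 and 0.1 m); the robot touches nothing.
It fails at once if mast a's middle tube is pushed in (by more than 8 mm) while its inner tube is not home (distance of collar_a from where it was at the start of the episode above 0.008 m and value of joint inner_a above 0.006 m).
It fails at once if mast b's middle tube is pushed in (by more than 8 mm) while its inner tube is not home (distance of collar_b from where it was at the start of the episode above 0.008 m and value of joint inner_b above 0.006 m).
It fails at once if a bystander (jar, slab or spatula) is moved more than 40 mm (distance of any of jar1, jar2, slab, spatula from where it was at the start of the episode above 0.04 m).
Of wedge1, wedge2, wedge3, wedge4, wedge5, wedge6 only 4 to 6 are there at a start; the rules pass over those that are not, and their reading is None.
At some moment in a run one of wedge1, wedge2, wedge3, wedge4, wedge5, wedge6 may be knocked a few centimetres aside while the robot is not near it.
Once in a run the grip may slacken for a moment while it holds something.
It also fails if it takes over 210 s, if anything falls off the work surface, if the arm or the gripper's body presses on something with over 40 N, if the wrist force passes 120 N, or if a joint passes its speed limit or range.

## Robot

A 6-joint arm with a two-finger parallel gripper is mounted at the origin on the work surface. World frame = base frame: x ahead of the robot, y to its left, z up, the work surface at z = 0. Lengths are in m, angles in degrees, forces in N, time in s.
With the tool pointing down it reaches from about 0.35 to 0.875 m from the base axis. Payload 4.2 kg.
Tool frame: the origin (TCP) lies on the centre line of the jaws, within the pads' length; the fingertips stand 19 mm ahead of it and the grasp point (between the pads) is the TCP; x points along the fingers, y is the direction in which the jaws open and shut, and the axes are right-handed (so a half turn about x gives the same grasp; the last joint's range is limited). The gripper opens to 87 mm and grips with 3 to 60 N. Pads are 19 mm wide; open, the fingers measure 117 mm over their backs; the gripper's body (75 mm by 190 mm) begins 51 mm behind the grasp point.
Start: joints at [90.848, 22.042, 0.453, 0, -68.411, -14.817], TCP at [0.151, 0.607, 0.242] pointing down, gripper open.
Joint ranges: [-179.83, 179.83], [-69.29, 118.12], [-61.27, 80.66], [-181.25, 117.63], [-171.15, -9.14], [-177.46, 177.46]. Speed limits (degrees/s): [159.86, 159.86, 180, 180, 180, 180].

## Interface

Orientations are given as a 3x3 rotation matrix whose columns are the frame's x, y, z axes.
In Python, from station import r, viewer, job, spotter gives the robot as it stands.
- The arm moves only by the tool play_rows, never from a script. Its argument "commands" is a list of rows, each an object of numbers: "fingers": the gripper command: -1 is fully open, 1 is shut, values between are in proportion; "tx", "ty", "tz": the shift along the tool's x, y, z normalised to -1 to 1, where 1 is 750 mm; "ax", "ay", "az": the turn, a rotation vector about the tool's x, y, z normalised to -1 to 1, where 1 is pi rad. In form: [{"fingers": .., "tx": .., "ty": .., "tz": .., "ax": .., "ay": .., "az": ..}, ...]. A call has 1 to 5 rows; each row is the pose to reach, as a shift and turn from the pose commanded when the call began, along the tool's axes at that moment, turning the shorter way round; what a row does not reach only later rows make up. A row lasts 1/12 s, in which the tool goes at most 41.7 mm and 7.16 degrees, less where a joint would pass 70% of its speed; a pose out of reach is approached as far as the arm can. A call with a number of a shift or a turn outside -1 to 1 is refused whole. A call with a gripper value outside its range is refused whole. The fingers move at their own pace and stop on an object; the grip force is fixed at half the most. Time passes only in rows, so rows that repeat a pose let the fingers close. It gives the time, the measured TCP pose, the force and the opening at its end, in the units of the state.
- r.sense(): the state, without advancing time (a new reading comes with each control period).
- viewer.capture(name): name is "scene" or "top"; returns a dict with "image" (480x640x3 uint8, red, green, blue), "fx", "fy", "cx", "cy" (pixels), "R" (3x3) and "t" (3): a world point X has camera coordinates R X + t. Camera axes: x right, y down, z forward; pixel columns grow to the right and rows downward; lengths in m; the calibration is good to about 2 mm. A picture is of the moment at which its call begins. There is no depth.
- job.finish_job(): hands the job in, once; it reports no verdict.
Trained networks look in a picture, given as the dict that the camera call returned (one of the last four; its "shot" number tells which), for a name from the list of things; names that differ only in an ending like _2 or _b are one class to them, and where a whole thing is asked for, a point or a joint stands for the part that bears it (a point fixed in the world has none). Each returns a list of dicts, best first, with "score" (0 to 1); they miss things now and then, are a little off and sometimes report something else, mostly with a low value. They report only what shows in the picture. A call takes as long as a camera call. They do not tell look-alikes from the thing itself.
- spotter.find_in(name, picture): "uv" ([column, row] in pixels, amid what is visible of it).
- spotter.silhouettes(name, picture): "region" (480x640 bool, what is visible of it) and "uv" ([column, row] in pixels, amid what is visible of it).
The state is a dict: "time_s": time; "joints": joint angles; "joint_velocities": joint speeds; "effort": joint torques, N m; "tcp_pos": TCP position; "ee_rot": TCP orientation; "wrist_force": force on the tool from outside, world axes, zero at the start; "moment": the same for the moment, N m; "gripper_width": opening from 0.0 (shut) to 1.0 (fully open).
Only numpy, scipy, OpenCV 4.12 (cv2) and the standard library are available. Lean on these libraries where they do the work, as an engineer would, in place of code of your own. Each camera call takes 0.05 s, during which the arm holds its last target. There are 200 camera calls.

## Working session

There is one attempt and no reset: what is moved stays moved. The work goes in short steps, Python scripts to look and compute and a tool call to move; the robot and the scene stay as the last step left them, time stands still between calls to the robot, and variables do not carry over. Pictures are saved under pics/ and viewed, about 12 in all and at most 16, crops included, and the job is handed in when it is done.

Besides the shell and the picture viewer there is one more tool, called as name([rows], argument=value, ...), one row to a line, values as JSON. play_rows: Moves the arm, as the interface text tells. Its arguments: {"type":"object","properties":{"commands":{"type":"array"}},"required":["commands"]}

```bash
ls; mkdir -p pics; python3 - <<'E'
from station import r, viewer, job, spotter
import cv2, numpy as np
s=r.sense(); print({k:np.round(v,3).tolist() for k,v in s.items()})
for n in ("top","scene"):
    p=viewer.capture(n); cv2.imwrite(f"pics/{n}0.png",p["image"][:,:,::-1])
    print(n,p["fx"],p["fy"],p["cx"],p["cy"],np.round(p["R"],4).tolist(),np.round(p["t"],4).tolist())
    for q in ("case","head_a","collar_a","wedge1","wedge2","wedge3","wedge4","wedge5","wedge6","jar1","slab","spatula"):
        print(q,[(np.round(d["uv"]).tolist(),round(d["score"],2)) for d in spotter.find_in(q,p)])
E
```

```text
pics
{'time_s': 0.0, 'joints': [90.847, 22.092, 0.377, -0.03, -68.411, -14.817], 'joint_velocities': [0.015, -0.046, -0.021, -0.022, 0.007, 0.025], 'effort': [-0.001, -39.066, 18.74, 4.22, 0.011, -0.0], 'tcp_pos': [0.151, 0.606, 0.24], 'ee_rot': [[-0.0, -0.242, -0.97], [-0.002, -0.97, 0.242], [-1.0, 0.002, -0.0]], 'wrist_force': [0.877, -0.46, -1.014], 'moment': [0.016, -0.002, -0.036], 'gripper_width': 0.999}
top 501.83367858610376 501.83367858610376 315.687827087786 235.26464791260904 [[0.0116, -0.9995, -0.0279], [-0.9917, -0.0079, -0.1283], [0.128, 0.0291, -0.9913]] [-0.0095, 0.4964, 1.0166]
case [([327.0, 183.0], 0.72)]
head_a [([230.0, 150.0], 0.81), ([419.0, 181.0], 0.62), ([518.0, 226.0], 0.44), ([472.0, 215.0], 0.37), ([418.0, 185.0], 0.26)]
collar_a [([233.0, 154.0], 0.84), ([418.0, 183.0], 0.57), ([472.0, 216.0], 0.29)]
wedge1 [([249.0, 319.0], 0.92), ([231.0, 263.0], 0.91), ([208.0, 351.0], 0.87), ([179.0, 292.0], 0.85), ([155.0, 342.0], 0.83), ([286.0, 248.0], 0.75), ([452.0, 292.0], 0.71), ([394.0, 271.0], 0.71), ([346.0, 262.0], 0.62), ([133.0, 283.0], 0.59)]
wedge2 [([
[... 2720 characters left out ...]
.0, 230.0], 0.64), ([347.0, 256.0], 0.6), ([454.0, 219.0], 0.58)]
wedge5 [([301.0, 240.0], 0.89), ([226.0, 212.0], 0.85), ([439.0, 245.0], 0.85), ([420.0, 211.0], 0.79), ([380.0, 217.0], 0.75), ([387.0, 254.0], 0.71), ([476.0, 258.0], 0.66), ([262.0, 230.0], 0.64), ([347.0, 256.0], 0.6), ([454.0, 219.0], 0.58)]
wedge6 [([301.0, 240.0], 0.89), ([226.0, 212.0], 0.85), ([439.0, 245.0], 0.85), ([420.0, 211.0], 0.79), ([380.0, 217.0], 0.75), ([387.0, 254.0], 0.71), ([476.0, 258.0], 0.66), ([262.0, 230.0], 0.64), ([347.0, 256.0], 0.6), ([454.0, 219.0], 0.58)]
jar1 [([159.0, 241.0], 0.61), ([187.0, 249.0], 0.55), ([233.0, 246.0], 0.52)]
slab [([474.0, 314.0], 0.78)]
spatula [([165.0, 306.0], 0.88)]
```

```bash
python3 - <<'E'
import cv2
a=cv2.imread("pics/top0.png")[90:400,90:550]; cv2.imwrite("pics/top0c.png",cv2.resize(a,(800,539),interpolation=cv2.INTER_CUBIC))
a=cv2.imread("pics/scene0.png")[170:380,130:520]; cv2.imwrite("pics/scene0c.png",cv2.resize(a,(800,431),interpolation=cv2.INTER_CUBIC))
E
```

```text
(no output)
```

View pics/top0c.png

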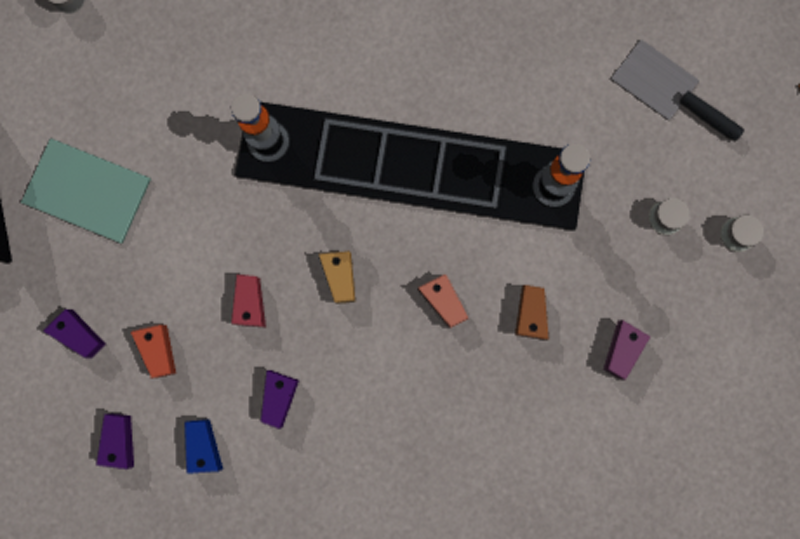

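View pics/scene0c.png

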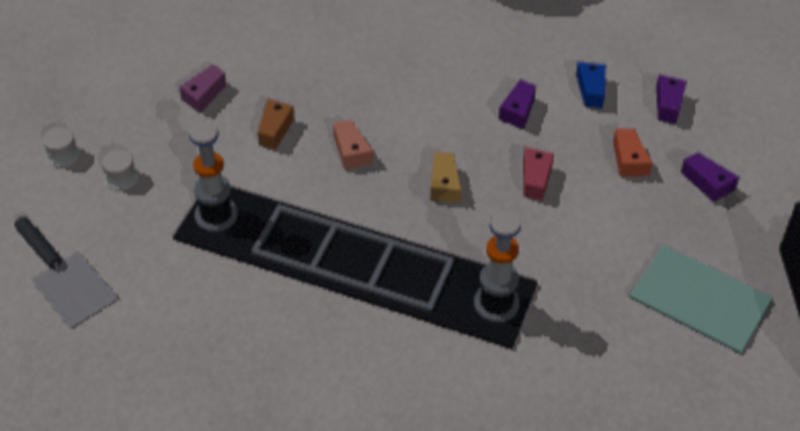

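```bash
cat > h.py <<'E'
import cv2, numpy as np, json
from scipy.optimize import minimize
from station import r, viewer, job, spotter
TR=np.array([[-30,-15.5],[30,-15.5],[30,22.5],[-30,8.5]])/1000
SEED=dict(peach=(346,262),rose=(231,263),sand=(286,248),mauve=(452,292),brown=(394,271),coral=(179,292))
def proj(c,X):
    q=np.asarray(X)@np.array(c["R"]).T+c["t"]
    return np.c_[c["fx"]*q[:,0]/q[:,2]+c["cx"],c["fy"]*q[:,1]/q[:,2]+c["cy"]]
def back(c,uv,z):
    R=np.array(c["R"]);d=R.T@[(uv[0]-c["cx"])/c["fx"],(uv[1]-c["cy"])/c["fy"],1];o=-R.T@c["t"]
    return o+d*(z-o[2])/d[2]
def prism(plan,p,z0,z1):
    c,s=np.cos(p[2]),np.sin(p[2]); q=plan@np.array([[c,s],[-s,c]])+p[:2]
    return np.vstack([np.c_[q,np.full(len(q),z)] for z in (z0,z1)])
def draw(c,X,K=4):
    h=cv2.convexHull(np.float32(proj(c,X)))[:,0]; m=np.zeros((480*K,640*K),np.uint8)
    cv2.fillPoly(m,[np.int32(np.round(((h+.5)*K-.5)*16))],255,shift=4)
    return cv2.resize(m,(640,480),interpolation=cv2.INTER_AREA)/255.
def blobs(c):
    lab=cv2.cvtColor(cv2.cvtColor(c["image"],cv2.COLOR_RGB2BGR).astype(np.float32)/255,cv2.COLOR_BGR2Lab)
    bg=np.median(lab[...,1:].reshape(-1,2),0); m=(np.hypot(*(np.moveaxis(lab[...,1:],2,0)-bg[:,None,None]))>9).astype(np.uint8)
    m=cv2.morphologyEx(m,cv2.MORPH_CLOSE,np.ones((5,5),np.uint8))
    return cv2.connectedComponents(m)[1]
def comp(L,uv):
    ys,xs=np.nonzero(L); i=np.argmin((xs-uv[0])**2+(ys-uv[1])**2); return (L==L[ys[i],xs[i]]).astype(float)
def fit(views,plan,z0,z1,starts):
    def cost(p):
        e=0
        for c,M,ign in views: e+=(np.abs(draw(c,prism(plan,p,z0,z1))-M)*(1-ign)).sum()/M.sum()
        return e/len(views)
    best=None
    starts=sorted(starts,key=cost)[:3]
    for s in starts:
        f=minimize(cost,s,method="Nelder-Mead",options=dict(initial_simplex=np.array(s)+np.vstack([np.zeros(3),np.diag([.006,.006,.15])]),xatol=1e-4,fatol=1e-4,maxiter=150))
        if best is None or f.fun<best.fun: best=f
    return best
def wedge(cams,xy0,z0=0.,n=12):
    v=[(c,comp(blobs(c),proj(c,[[*xy0,z0+.02]])[0]),0) for c in cams]
    f=fit(v,TR,z0,z0+.028,[(*xy0,t) for t in np.arange(n)*2*np.pi/n])
    return f
E
cat > m.py <<'E'
from h import *
top=viewer.capture("top");sc=viewer.capture("scene");cams=[top,sc]
P=np.array([[-50,-215],[50,-215],[50,215],[-50,215]])/1000
v=[]
for c,pts in ((top,None),(sc,None)):
    g=cv2.cvtColor(c["image"],cv2.COLOR_RGB2HSV)[...,2]
    m=(g<45).astype(np.uint8);m=cv2.morphologyEx(m,cv2.MORPH_CLOSE,np.ones((13,13),np.uint8))
    n,L,st,_=cv2.connectedComponentsWithStats(m); 
    uv=proj(c,[back(top,(327,183),.01)])[0]; m=(comp(L,uv)).astype(np.uint8)
    v.append((c,m.astype(float),np.zeros((480,640))))
# ignore mast areas
x0=back(top,(327,183),.008)[:2]; 
for it in range(2):
    f=fit(v,P,0,.008,[(*x0,t) for t in ((0,.1,-.1,.2,-.2,np.pi,.1+np.pi,-.1+np.pi) if it==0 else (f.x[2],))]); x0=f.x[:2]
    for c,m,ig in v:
        for s in (1,-1):
            ax=prism(np.array([[0,.18*s]]),f.x,.008,.19); a,b=np.int32(proj(c,ax)); cv2.line(ig,tuple(map(int,a)),tuple(map(int,b)),1,34)
print("case",f.x,f.fun,np.degrees(f.x[2]))
for c,m,ig in v: print([np.round(fit([(c,m,ig)],P,0,.008,[f.x]).x,4)])
out={"case":f.x.tolist()}
for k,uv in SEED.items():
    w=wedge(cams,back(top,uv,.02)[:2]); out[k]=w.x.tolist()
    one=[fit([(c,comp(blobs(c),proj(c,[[*w.x[:2],.02]])[0]),0)],TR,0,.028,[w.x]).x for c in cams]
    print(k,np.round(w.x[:2],4),round(np.degrees(w.x[2])%360,1),round(w.fun,3),[(np.round(o[:2],4).tolist(),round(np.degrees(o[2])%360,1)) for o in one])
json.dump(out,open("m.json","w"))
for s in (1,-1):
    for c in cams:
        print("mast","a" if s>0 else "b",[(z,np.round(proj(c,prism(np.array([[0,.18*s]]),f.x,z,z))[0]).tolist()) for z in (.078,.128,.178)])
for i,c in enumerate(cams):
    im=c["image"][:,:,::-1].copy()
    im=cv2.resize(im,None,fx=2,fy=2)
    d=lambda X:[cv2.polylines(im,[np.int32(2*proj(c,q)+.5)],True,(0,255,0),1) for q in (X[:len(X)//2],X[len(X)//2:])]
    d(prism(P,f.x,0,.008))
    for y in (-.074,0,.074): d(prism(np.array([[-33,-34],[33,-34],[33,34],[-33,34]])/1000+[0,y],f.x,.008,.014))
    for k in SEED:
        X=prism(TR,out[k],0,.028); d(X); cv2.circle(im,tuple(int(t) for t in 2*proj(c,prism(np.array([[.02,0]]),out[k],.028,.028))[0]),3,(255,255,255),-1)
    im=im[200:740,260:1060] if i==0 else im[380:680,260:1060]
    cv2.imwrite(f"pics/fit{i}.png",im)
E
python3 m.py
```

```text
case [ 0.61192814 -0.02297143 -0.15374929] 0.05033668244697848 -8.80918562850978
[array([ 0.6128, -0.0227, -0.1513])]
[array([ 0.6111, -0.0252, -0.1501])]
peach [ 0.4392 -0.0688] 26.6 0.082 [([0.4396, -0.0681], np.float64(26.9)), ([0.4379, -0.0697], np.float64(25.5))]
rose [0.4388 0.1702] 176.3 0.095 [([0.4392, 0.1716], np.float64(175.4)), ([0.4381, 0.1692], np.float64(176.5))]
sand [0.4687 0.0595] 6.3 0.097 [([0.469, 0.0609], np.float64(7.3)), ([0.4669, 0.0579], np.float64(7.9))]
mauve [ 0.3823 -0.2834] 329.6 0.135 [([0.3834, -0.2832], np.float64(329.4)), ([0.381, -0.2837], np.float64(332.9))]
brown [ 0.4288 -0.1747] 172.8 0.121 [([0.4289, -0.1741], np.float64(171.2)), ([0.4273, -0.1756], np.float64(173.5))]
coral [0.3755 0.281 ] 14.8 0.073 [([0.3761, 0.2824], np.float64(13.5)), ([0.3745, 0.2798], np.float64(13.9))]
mast a [(0.078, [238.0, 162.0]), (0.128, [233.0, 155.0]), (0.178, [228.0, 148.0])]
mast a [(0.078, [375.0, 300.0]), (0.128, [376.0, 286.0]), (0.178, [378.0, 271.0])]
mast b [(0.078, [413.0, 190.0]), (0.128, [417.0, 184.0]), (0.178, [422.0, 178.0])]
mast b [(0.078, [233.0, 256.0]), (0.128, [231.0, 242.0]), (0.178, [229.0, 227.0])]
```

View pics/fit0.png

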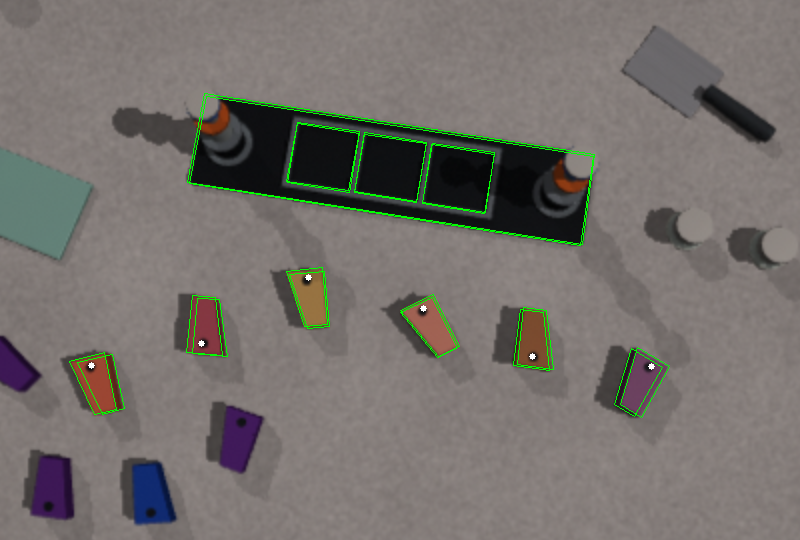

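```bash
cat >> h.py <<'E'
from scipy.spatial.transform import Rotation as Ro
def Rt(yaw):
    c,s=np.cos(np.radians(yaw)),np.sin(np.radians(yaw)); return np.array([[0,c,s],[0,s,-c],[-1,0,0]])
def cw(x,y,z=0):  # case frame -> world
    m=json.load(open("m.json"))["case"]; return prism(np.array([[x,y]]),m,z,z)[0]
def plan(wps):
    """wps: (x,y,z,yaw|None). Prints one delta per leg, relative to the pose at the leg's start; n = rows needed"""
    s=r.sense(); p=np.array(s["tcp_pos"]); R=np.array(s["ee_rot"]); print("t",round(s["time_s"],2),"at",np.round(p,4),"F",np.round(s["wrist_force"],1),"w",round(s["gripper_width"],3),"j6",round(s["joints"][5],1))
    for x,y,z,yaw in wps:
        R1=R if yaw is None else Rt(yaw); p1=np.array([x,y,z])
        d=R.T@(p1-p); v=Ro.from_matrix(R.T@R1).as_rotvec()
        n=max(np.linalg.norm(d)/.0417,np.degrees(np.linalg.norm(v))/7.16)
        print("t",np.round(d/.75,4).tolist(),"a",np.round(v/np.pi,4).tolist(),"rows",round(n,1),"| to",np.round(p1,3),yaw)
        p,R=p1,R1
E
python3 - <<'E'
from h import *
a=cw(0,.18);b=cw(0,-.18);print(a,b)
plan([(*a[:2],.245,171.2-90),])
plan([(*a[:2],.245,-98.8),(*a[:2],.20,-98.8)])
E
```

```text
[0.6394941  0.15490526 0.        ] [ 0.58436217 -0.20084812  0.        ]
t 1.4 at [0.1508 0.6065 0.2416] F [-1.2 -0.1  0.4] w 1.002 j6 -14.8
t [-0.0046, 0.4271, -0.7776] a [0.9713, 0.0, -0.0] rows 24.4 | to [0.639 0.155 0.245] 81.19999999999999
t 1.4 at [0.1508 0.6065 0.2416] F [-1.2 -0.1  0.4] w 1.002 j6 -14.8
t [-0.0046, 0.4271, -0.7776] a [-0.0287, 0.0, 0.0] rows 16.0 | to [0.639 0.155 0.245] -98.8
t [0.06, 0.0, 0.0] a [0.0, 0.0, 0.0] rows 1.1 | to [0.639 0.155 0.2  ] -98.8
```

play_rows([
  {"fingers":1,"tx":0,"ty":0.107,"tz":-0.194,"ax":0,"ay":0,"az":0},
  {"fingers":1,"tx":0,"ty":0.107,"tz":-0.194,"ax":0,"ay":0,"az":0},
  {"fingers":1,"tx":0,"ty":0.107,"tz":-0.194,"ax":0,"ay":0,"az":0},
  {"fingers":1,"tx":0,"ty":0.107,"tz":-0.194,"ax":0,"ay":0,"az":0},
  {"fingers":1,"tx":0,"ty":0.107,"tz":-0.194,"ax":0,"ay":0,"az":0},
])

```text
time_s: 1.82
tcp_pos: [0.2761, 0.489, 0.242]
ee_rot: [[0.0, -0.247, -0.969], [-0.002, -0.969, 0.247], [-1.0, 0.002, -0.0]]
wrist_force: [-0.3, 1.0, -0.6]
gripper_width: 0.705
```

play_rows([
  {"fingers":1,"tx":0,"ty":0.107,"tz":-0.194,"ax":0,"ay":0,"az":0},
  {"fingers":1,"tx":0,"ty":0.107,"tz":-0.194,"ax":0,"ay":0,"az":0},
  {"fingers":1,"tx":0,"ty":0.107,"tz":-0.194,"ax":0,"ay":0,"az":0},
  {"fingers":1,"tx":0,"ty":0.107,"tz":-0.194,"ax":0,"ay":0,"az":0},
  {"fingers":1,"tx":0,"ty":0.107,"tz":-0.194,"ax":0,"ay":0,"az":0},
])

```text
time_s: 2.23
tcp_pos: [0.398, 0.3762, 0.2417]
ee_rot: [[0.0, -0.248, -0.969], [-0.001, -0.969, 0.248], [-1.0, 0.001, -0.001]]
wrist_force: [-0.4, 0.9, 1.1]
gripper_width: 0.328
```

play_rows([
  {"fingers":1,"tx":0,"ty":0.107,"tz":-0.194,"ax":0,"ay":0,"az":0},
  {"fingers":1,"tx":0,"ty":0.107,"tz":-0.194,"ax":0,"ay":0,"az":0},
  {"fingers":1,"tx":0,"ty":0.107,"tz":-0.194,"ax":0,"ay":0,"az":0},
  {"fingers":1,"tx":0,"ty":0.107,"tz":-0.194,"ax":0,"ay":0,"az":0},
  {"fingers":1,"tx":0,"ty":0.107,"tz":-0.194,"ax":0,"ay":0,"az":0},
])

```text
time_s: 2.65
tcp_pos: [0.5201, 0.2634, 0.2413]
ee_rot: [[0.001, -0.248, -0.969], [-0.001, -0.969, 0.248], [-1.0, 0.001, -0.001]]
wrist_force: [1.0, 0.9, 0.2]
gripper_width: 0.018
```

play_rows([
  {"fingers":1,"tx":0,"ty":0.107,"tz":-0.194,"ax":0,"ay":0,"az":0},
  {"fingers":1,"tx":0,"ty":0.107,"tz":-0.194,"ax":0,"ay":0,"az":0},
  {"fingers":1,"tx":0,"ty":0.107,"tz":-0.194,"ax":0,"ay":0,"az":0},
  {"fingers":1,"tx":0,"ty":0.107,"tz":-0.194,"ax":0,"ay":0,"az":0},
  {"fingers":1,"tx":0,"ty":0.107,"tz":-0.194,"ax":0,"ay":0,"az":0},
])

```text
time_s: 3.07
tcp_pos: [0.6421, 0.1499, 0.2404]
ee_rot: [[0.001, -0.248, -0.969], [-0.002, -0.969, 0.248], [-1.0, 0.001, -0.001]]
wrist_force: [0.6, 1.2, -0.1]
gripper_width: 0.007
```

```bash
python3 - <<'E'
from h import *
a=cw(0,.18)
plan([(*a[:2],.22,None),(*a[:2],.10,None)])
E
```

```text
t 3.07 at [0.6421 0.1499 0.2404] F [ 0.6  1.2 -0.1] w 0.007 j6 48.4
t [0.0272, -0.0056, 0.005] a [0.0, 0.0, 0.0] rows 0.5 | to [0.639 0.155 0.22 ] None
t [0.16, -0.0002, 0.0001] a [0.0, 0.0, 0.0] rows 2.9 | to [0.639 0.155 0.1  ] None
```

play_rows([
  {"fingers":1,"tx":0.01,"ty":-0.006,"tz":0.005,"ax":0,"ay":0,"az":0},
  {"fingers":1,"tx":0.025,"ty":-0.006,"tz":0.005,"ax":0,"ay":0,"az":0},
  {"fingers":1,"tx":0.04,"ty":-0.006,"tz":0.005,"ax":0,"ay":0,"az":0},
  {"fingers":1,"tx":0.05,"ty":-0.006,"tz":0.005,"ax":0,"ay":0,"az":0},
  {"fingers":1,"tx":0.058,"ty":-0.006,"tz":0.005,"ax":0,"ay":0,"az":0},
])

```text
time_s: 3.48
tcp_pos: [0.6342, 0.1607, 0.1963]
ee_rot: [[-0.002, -0.24, -0.971], [-0.001, -0.971, 0.24], [-1.0, 0.001, 0.002]]
wrist_force: [1.0, -0.1, -0.5]
gripper_width: 0.002
```

play_rows([
  {"fingers":1,"tx":0.008,"ty":0,"tz":0,"ax":0,"ay":0,"az":0},
  {"fingers":1,"tx":0.016,"ty":0,"tz":0,"ax":0,"ay":0,"az":0},
  {"fingers":1,"tx":0.024,"ty":0,"tz":0,"ax":0,"ay":0,"az":0},
  {"fingers":1,"tx":0.032,"ty":0,"tz":0,"ax":0,"ay":0,"az":0},
  {"fingers":1,"tx":0.04,"ty":0,"tz":0,"ax":0,"ay":0,"az":0},
])

```text
time_s: 3.9
tcp_pos: [0.6357, 0.16, 0.1686]
ee_rot: [[0.001, -0.241, -0.971], [0.0, -0.971, 0.241], [-1.0, -0.0, -0.001]]
wrist_force: [-3.7, 0.6, 5.7]
gripper_width: 0.003
```

```bash
python3 - <<'E'
from h import *
a=cw(0,.18)
plan([(*a[:2],.097,None)])
for n in ("top","scene"):
    p=viewer.capture(n); 
    c=proj(p,[[*a[:2],.14]])[0].astype(int); im=p["image"][:,:,::-1][c[1]-60:c[1]+60,c[0]-65:c[0]+65]
    im=cv2.resize(im,(390,360)); D=im if n=="top" else np.hstack([D,im])
cv2.imwrite("pics/press1.png",D)
E
```

```text
t 3.9 at [0.6357 0.16   0.1686] F [-3.7  0.6  5.7] w 0.003 j6 47.8
t [0.0955, 0.0054, -0.0065] a [0.0, 0.0, 0.0] rows 1.7 | to [0.639 0.155 0.097] None
```

View pics/press1.png

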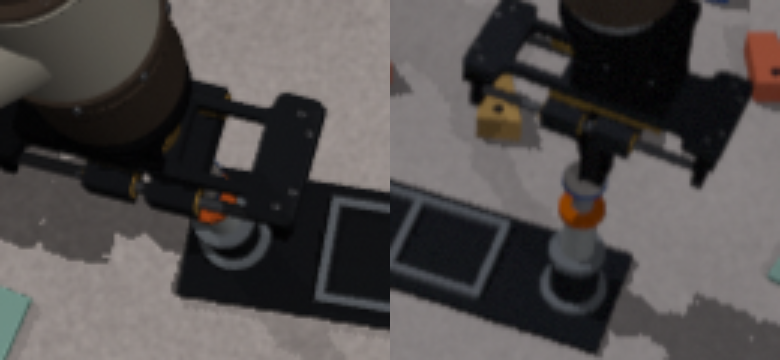

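play_rows([
  {"fingers":1,"tx":-0.02,"ty":0,"tz":0,"ax":0,"ay":0,"az":0},
  {"fingers":1,"tx":-0.02,"ty":0.005,"tz":-0.006,"ax":0,"ay":0,"az":0},
  {"fingers":1,"tx":-0.02,"ty":0.005,"tz":-0.006,"ax":0,"ay":0,"az":0},
  {"fingers":1,"tx":-0.01,"ty":0.005,"tz":-0.006,"ax":0,"ay":0,"az":0},
  {"fingers":1,"tx":0.0,"ty":0.005,"tz":-0.006,"ax":0,"ay":0,"az":0},
])

```text
time_s: 4.42
tcp_pos: [0.6389, 0.1548, 0.1671]
ee_rot: [[-0.0, -0.242, -0.97], [0.0, -0.97, 0.242], [-1.0, -0.0, 0.0]]
wrist_force: [-0.9, -0.2, 1.7]
gripper_width: 0.007
```

play_rows([
  {"fingers":1,"tx":0.007,"ty":0,"tz":0,"ax":0,"ay":0,"az":0},
  {"fingers":1,"tx":0.014,"ty":0,"tz":0,"ax":0,"ay":0,"az":0},
  {"fingers":1,"tx":0.021,"ty":0,"tz":0,"ax":0,"ay":0,"az":0},
  {"fingers":1,"tx":0.028,"ty":0,"tz":0,"ax":0,"ay":0,"az":0},
  {"fingers":1,"tx":0.035,"ty":0,"tz":0,"ax":0,"ay":0,"az":0},
])

```text
time_s: 4.83
tcp_pos: [0.639, 0.1548, 0.1416]
ee_rot: [[-0.0, -0.241, -0.97], [-0.0, -0.97, 0.241], [-1.0, 0.0, -0.0]]
wrist_force: [-1.5, -0.9, 8.5]
gripper_width: 0.007
```

play_rows([
  {"fingers":1,"tx":0.007,"ty":0,"tz":0,"ax":0,"ay":0,"az":0},
  {"fingers":1,"tx":0.014,"ty":0,"tz":0,"ax":0,"ay":0,"az":0},
  {"fingers":1,"tx":0.021,"ty":0,"tz":0,"ax":0,"ay":0,"az":0},
  {"fingers":1,"tx":0.028,"ty":0,"tz":0,"ax":0,"ay":0,"az":0},
  {"fingers":1,"tx":0.028,"ty":0,"tz":0,"ax":0,"ay":0,"az":0},
])

```text
time_s: 5.25
tcp_pos: [0.6389, 0.1549, 0.1205]
ee_rot: [[-0.0, -0.241, -0.97], [-0.0, -0.97, 0.241], [-1.0, 0.0, 0.0]]
wrist_force: [-0.4, -0.6, 2.6]
gripper_width: 0.003
```

play_rows([
  {"fingers":1,"tx":0.007,"ty":0,"tz":0,"ax":0,"ay":0,"az":0},
  {"fingers":1,"tx":0.014,"ty":0,"tz":0,"ax":0,"ay":0,"az":0},
  {"fingers":1,"tx":0.021,"ty":0,"tz":0,"ax":0,"ay":0,"az":0},
  {"fingers":1,"tx":0.028,"ty":0,"tz":0,"ax":0,"ay":0,"az":0},
  {"fingers":1,"tx":0.028,"ty":0,"tz":0,"ax":0,"ay":0,"az":0},
])

```text
time_s: 5.67
tcp_pos: [0.639, 0.1549, 0.0994]
ee_rot: [[-0.0, -0.241, -0.97], [-0.0, -0.97, 0.241], [-1.0, 0.0, 0.0]]
wrist_force: [-0.1, -0.7, 3.1]
gripper_width: 0.003
```

play_rows([
  {"fingers":1,"tx":0.002,"ty":0,"tz":0,"ax":0,"ay":0,"az":0},
  {"fingers":1,"tx":0.003,"ty":0,"tz":0,"ax":0,"ay":0,"az":0},
  {"fingers":1,"tx":0.003,"ty":0,"tz":0,"ax":0,"ay":0,"az":0},
])

```text
time_s: 5.92
tcp_pos: [0.639, 0.1549, 0.098]
ee_rot: [[0.0, -0.241, -0.97], [-0.0, -0.97, 0.241], [-1.0, 0.0, -0.0]]
wrist_force: [-1.3, -0.9, 7.2]
gripper_width: 0.004
```

Not yet at the hard stop; a little more.

play_rows([
  {"fingers":1,"tx":0.001,"ty":0,"tz":0,"ax":0,"ay":0,"az":0},
  {"fingers":1,"tx":0.002,"ty":0,"tz":0,"ax":0,"ay":0,"az":0},
  {"fingers":1,"tx":0.002,"ty":0,"tz":0,"ax":0,"ay":0,"az":0},
])

```text
time_s: 6.17
tcp_pos: [0.639, 0.1549, 0.0974]
ee_rot: [[0.0, -0.241, -0.971], [-0.001, -0.971, 0.241], [-1.0, 0.0, -0.0]]
wrist_force: [-3.0, -1.3, 10.7]
gripper_width: 0.004
```

```bash
python3 - <<'E'
from h import *
a=cw(0,.18);b=cw(0,-.18)
plan([(*a[:2],.21,None),(*b[:2],.21,None),(*b[:2],.18,None)])
E
```

```text
t 6.17 at [0.639  0.1549 0.0974] F [-3.  -1.3 10.7] w 0.004 j6 48.3
t [-0.1501, -0.0001, -0.0007] a [0.0, 0.0, 0.0] rows 2.7 | to [0.639 0.155 0.21 ] None
t [0.0003, 0.4781, -0.0429] a [0.0, 0.0, 0.0] rows 8.6 | to [ 0.584 -0.201  0.21 ] None
t [0.04, -0.0, 0.0] a [0.0, 0.0, 0.0] rows 0.7 | to [ 0.584 -0.201  0.18 ] None
```

play_rows([
  {"fingers":1,"tx":-0.15,"ty":0,"tz":0,"ax":0,"ay":0,"az":0},
  {"fingers":1,"tx":-0.15,"ty":0,"tz":0,"ax":0,"ay":0,"az":0},
  {"fingers":1,"tx":-0.15,"ty":0,"tz":0,"ax":0,"ay":0,"az":0},
  {"fingers":1,"tx":-0.15,"ty":0,"tz":0,"ax":0,"ay":0,"az":0},
])

```text
time_s: 6.5
tcp_pos: [0.6424, 0.1563, 0.2157]
ee_rot: [[0.013, -0.24, -0.971], [0.005, -0.971, 0.24], [-1.0, -0.008, -0.012]]
wrist_force: [0.4, 0.7, 1.7]
gripper_width: 0.005
```

play_rows([
  {"fingers":1,"tx":0,"ty":0.239,"tz":-0.0215,"ax":0,"ay":0,"az":0},
  {"fingers":1,"tx":0,"ty":0.239,"tz":-0.0215,"ax":0,"ay":0,"az":0},
  {"fingers":1,"tx":0,"ty":0.239,"tz":-0.0215,"ax":0,"ay":0,"az":0},
  {"fingers":1,"tx":0,"ty":0.239,"tz":-0.0215,"ax":0,"ay":0,"az":0},
  {"fingers":1,"tx":0,"ty":0.239,"tz":-0.0215,"ax":0,"ay":0,"az":0},
])

```text
time_s: 6.92
tcp_pos: [0.6095, -0.0268, 0.207]
ee_rot: [[-0.003, -0.246, -0.969], [-0.0, -0.969, 0.246], [-1.0, 0.001, 0.003]]
wrist_force: [0.0, 0.7, -0.2]
gripper_width: 0.008
```

play_rows([
  {"fingers":1,"tx":0,"ty":0.239,"tz":-0.0215,"ax":0,"ay":0,"az":0},
  {"fingers":1,"tx":0,"ty":0.239,"tz":-0.0215,"ax":0,"ay":0,"az":0},
  {"fingers":1,"tx":0,"ty":0.239,"tz":-0.0215,"ax":0,"ay":0,"az":0},
  {"fingers":1,"tx":0,"ty":0.239,"tz":-0.0215,"ax":0,"ay":0,"az":0},
  {"fingers":1,"tx":0,"ty":0.239,"tz":-0.0215,"ax":0,"ay":0,"az":0},
])

```text
time_s: 7.33
tcp_pos: [0.5823, -0.2045, 0.2069]
ee_rot: [[-0.002, -0.246, -0.969], [0.0, -0.969, 0.246], [-1.0, 0.0, 0.002]]
wrist_force: [1.3, 0.6, 0.3]
gripper_width: 0.001
```

play_rows([
  {"fingers":1,"tx":0,"ty":0,"tz":0,"ax":0,"ay":0,"az":0},
  {"fingers":1,"tx":0,"ty":0,"tz":0,"ax":0,"ay":0,"az":0},
])

```text
time_s: 7.5
tcp_pos: [0.5835, -0.2008, 0.2072]
ee_rot: [[-0.001, -0.243, -0.97], [0.001, -0.97, 0.243], [-1.0, -0.0, 0.002]]
wrist_force: [0.3, -0.0, -0.5]
gripper_width: 0.002
```

```bash
python3 - <<'E'
from h import *
b=cw(0,-.18)
plan([(*b[:2],.18,None)])
E
```

```text
t 7.5 at [ 0.5835 -0.2008  0.2072] F [ 0.3 -0.  -0.5] w 0.002 j6 80.0
t [0.0363, -0.0002, -0.0012] a [0.0, 0.0, 0.0] rows 0.7 | to [ 0.584 -0.201  0.18 ] None
```

play_rows([
  {"fingers":1,"tx":0.008,"ty":0,"tz":-0.001,"ax":0,"ay":0,"az":0},
  {"fingers":1,"tx":0.016,"ty":0,"tz":-0.001,"ax":0,"ay":0,"az":0},
  {"fingers":1,"tx":0.023,"ty":0,"tz":-0.001,"ax":0,"ay":0,"az":0},
  {"fingers":1,"tx":0.03,"ty":0,"tz":-0.001,"ax":0,"ay":0,"az":0},
  {"fingers":1,"tx":0.037,"ty":0,"tz":-0.001,"ax":0,"ay":0,"az":0},
])

```text
time_s: 7.92
tcp_pos: [0.5846, -0.1999, 0.1799]
ee_rot: [[-0.001, -0.24, -0.971], [0.0, -0.971, 0.24], [-1.0, 0.0, 0.001]]
wrist_force: [-0.4, 0.9, 0.5]
gripper_width: 0.002
```

play_rows([
  {"fingers":1,"tx":0.007,"ty":0,"tz":0,"ax":0,"ay":0,"az":0},
  {"fingers":1,"tx":0.014,"ty":0,"tz":0,"ax":0,"ay":0,"az":0},
  {"fingers":1,"tx":0.021,"ty":0,"tz":0,"ax":0,"ay":0,"az":0},
  {"fingers":1,"tx":0.028,"ty":0,"tz":0,"ax":0,"ay":0,"az":0},
  {"fingers":1,"tx":0.035,"ty":0,"tz":0,"ax":0,"ay":0,"az":0},
])

```text
time_s: 8.33
tcp_pos: [0.5847, -0.2005, 0.1545]
ee_rot: [[0.001, -0.241, -0.97], [0.0, -0.97, 0.241], [-1.0, -0.0, -0.001]]
wrist_force: [-1.1, 2.8, 5.3]
gripper_width: 0.006
```

play_rows([
  {"fingers":1,"tx":0.007,"ty":0,"tz":0,"ax":0,"ay":0,"az":0},
  {"fingers":1,"tx":0.014,"ty":0,"tz":0,"ax":0,"ay":0,"az":0},
  {"fingers":1,"tx":0.021,"ty":0,"tz":0,"ax":0,"ay":0,"az":0},
  {"fingers":1,"tx":0.028,"ty":0,"tz":0,"ax":0,"ay":0,"az":0},
  {"fingers":1,"tx":0.035,"ty":0,"tz":0,"ax":0,"ay":0,"az":0},
])

```text
time_s: 8.75
tcp_pos: [0.5848, -0.2007, 0.1285]
ee_rot: [[0.001, -0.241, -0.97], [-0.0, -0.97, 0.241], [-1.0, 0.0, -0.001]]
wrist_force: [-1.0, 4.4, 8.7]
gripper_width: 0.006
```

play_rows([
  {"fingers":1,"tx":0.007,"ty":0,"tz":0,"ax":0,"ay":0,"az":0},
  {"fingers":1,"tx":0.014,"ty":0,"tz":0,"ax":0,"ay":0,"az":0},
  {"fingers":1,"tx":0.021,"ty":0,"tz":0,"ax":0,"ay":0,"az":0},
  {"fingers":1,"tx":0.028,"ty":0,"tz":0,"ax":0,"ay":0,"az":0},
  {"fingers":1,"tx":0.035,"ty":0,"tz":0,"ax":0,"ay":0,"az":0},
])

```text
time_s: 9.17
tcp_pos: [0.5848, -0.2007, 0.1025]
ee_rot: [[0.001, -0.241, -0.971], [-0.0, -0.971, 0.241], [-1.0, 0.0, -0.001]]
wrist_force: [-2.3, 4.2, 8.7]
gripper_width: 0.003
```

play_rows([
  {"fingers":1,"tx":0,"ty":0,"tz":0,"ax":0,"ay":0,"az":0},
  {"fingers":1,"tx":0,"ty":0,"tz":0,"ax":0,"ay":0,"az":0},
])

```text
time_s: 9.33
tcp_pos: [0.5848, -0.201, 0.1015]
ee_rot: [[0.0, -0.241, -0.97], [-0.0, -0.97, 0.241], [-1.0, 0.0, -0.0]]
wrist_force: [0.8, 1.0, 1.8]
gripper_width: 0.006
```

play_rows([
  {"fingers":1,"tx":0.004,"ty":0,"tz":0,"ax":0,"ay":0,"az":0},
  {"fingers":1,"tx":0.007,"ty":0,"tz":0,"ax":0,"ay":0,"az":0},
  {"fingers":1,"tx":0.0075,"ty":0,"tz":0,"ax":0,"ay":0,"az":0},
  {"fingers":1,"tx":0.0075,"ty":0,"tz":0,"ax":0,"ay":0,"az":0},
])

```text
time_s: 9.67
tcp_pos: [0.5848, -0.201, 0.0973]
ee_rot: [[0.001, -0.241, -0.971], [-0.001, -0.971, 0.241], [-1.0, 0.0, -0.001]]
wrist_force: [-2.2, 3.4, 8.7]
gripper_width: 0.007
```

```bash
cat >> h.py <<'E'
SLOT=dict(coral=(.074,0),rose=(.074,1),sand=(0,0),brown=(0,1),mauve=(-.074,0),peach=(-.074,1))
GY=-.0035
def unwrap(v,near): return near+(v-near+180)%360-180
def legs(wps):
    s=r.sense(); p=np.array(s["tcp_pos"]); R=np.array(s["ee_rot"]); yaw=np.degrees(np.arctan2(R[1,1],R[0,1])); yaw=unwrap(yaw,s["joints"][5]-180+s["joints"][0])
    out=[]
    for x,y,z,ya in wps:
        q=np.array([x,y,z]); ya=yaw if ya is None else ya
        n=int(np.ceil(max(np.linalg.norm(q-p)/.2,abs(ya-yaw)/34,.01)))
        for i in range(1,n+1): out.append((*(p+(q-p)*i/n),yaw+(ya-yaw)*i/n))
        p,yaw=q,ya
    plan(out)
def gp(w):  # grasp point xy of wedge pose
    return prism(np.array([[0,GY]]),w,0,0)[0][:2]
def target(name):
    m=json.load(open("m.json"))["case"]; py,fl=SLOT[name]; y=py+(.0173 if fl else -.0173)
    q=cw(0,y); return np.array([q[0],q[1],m[2]+np.pi*fl])
def measure(name,n=12,z0=0.,xy=None,which=("top","scene")):
    m=json.load(open("m.json")); w0=m[name] if xy is None else xy; cams=[viewer.capture(k) for k in which]; res=[]
    for c in cams:
        f=wedge([c],w0[:2],z0,n); res.append((np.round(f.x[:2],4).tolist(),round(np.degrees(f.x[2])%360,1),round(f.fun,3)))
    f=wedge(cams,w0[:2],z0,n); print(name,np.round(f.x[:2],4),round(np.degrees(f.x[2])%360,1),round(f.fun,3),res)
    return f.x
E
python3 - <<'E'
from h import *
b=cw(0,-.18)
w=json.load(open("m.json"))["coral"]; g=gp(w)
legs([(*b[:2],.16,None),(*g,.16,-165.2),(*g,.09,-165.2),(*g,.030,-165.2)])
E
```

```text
t 9.67 at [ 0.5848 -0.201   0.0973] F [-2.2  3.4  8.7] w 0.007 j6 80.0
t [-0.0835, -0.0001, 0.0005] a [0.0, -0.0003, -0.0001] rows 1.5 | to [ 0.584 -0.201  0.16 ] -103.94862572906948
t [0.0, -0.1841, 0.1409] a [0.1134, 0.0, 0.0] rows 4.2 | to [ 0.515 -0.041  0.16 ] -124.36575048604631
t [0.0, -0.1234, 0.1963] a [0.1134, 0.0, 0.0] rows 4.2 | to [0.446 0.118 0.16 ] -144.78287524302314
t [0.0, -0.0471, 0.227] a [0.1134, 0.0, 0.0] rows 4.2 | to [0.376 0.278 0.16 ] -165.2
t [0.0933, 0.0, 0.0] a [0.0, 0.0, 0.0] rows 1.7 | to [0.376 0.278 0.09 ] -165.2
t [0.08, 0.0, 0.0] a [0.0, 0.0, 0.0] rows 1.4 | to [0.376 0.278 0.03 ] -165.2
```

play_rows([
  {"fingers":1,"tx":-0.083,"ty":0,"tz":0,"ax":0,"ay":0,"az":0},
  {"fingers":1,"tx":-0.083,"ty":0,"tz":0,"ax":0,"ay":0,"az":0},
  {"fingers":1,"tx":-0.083,"ty":0,"tz":0,"ax":0,"ay":0,"az":0},
])

```text
time_s: 9.92
tcp_pos: [0.5873, -0.2022, 0.1634]
ee_rot: [[0.009, -0.241, -0.971], [-0.003, -0.971, 0.241], [-1.0, 0.001, -0.01]]
wrist_force: [0.6, -0.1, 0.8]
gripper_width: 0.008
```

play_rows([
  {"fingers":-1,"tx":0,"ty":-0.184,"tz":0.141,"ax":0.1134,"ay":0,"az":0},
  {"fingers":-1,"tx":0,"ty":-0.184,"tz":0.141,"ax":0.1134,"ay":0,"az":0},
  {"fingers":-1,"tx":0,"ty":-0.184,"tz":0.141,"ax":0.1134,"ay":0,"az":0},
  {"fingers":-1,"tx":0,"ty":-0.184,"tz":0.141,"ax":0.1134,"ay":0,"az":0},
  {"fingers":-1,"tx":0,"ty":-0.184,"tz":0.141,"ax":0.1134,"ay":0,"az":0},
])

```text
time_s: 10.33
tcp_pos: [0.5123, -0.039, 0.1575]
ee_rot: [[-0.003, -0.563, -0.826], [0.0, -0.826, 0.563], [-1.0, 0.002, 0.002]]
wrist_force: [-0.8, -0.4, -0.0]
gripper_width: 0.298
```

play_rows([
  {"fingers":-1,"tx":0,"ty":-0.123,"tz":0.196,"ax":0.1134,"ay":0,"az":0},
  {"fingers":-1,"tx":0,"ty":-0.123,"tz":0.196,"ax":0.1134,"ay":0,"az":0},
  {"fingers":-1,"tx":0,"ty":-0.123,"tz":0.196,"ax":0.1134,"ay":0,"az":0},
  {"fingers":-1,"tx":0,"ty":-0.123,"tz":0.196,"ax":0.1134,"ay":0,"az":0},
  {"fingers":-1,"tx":0,"ty":-0.123,"tz":0.196,"ax":0.1134,"ay":0,"az":0},
])

```text
time_s: 10.75
tcp_pos: [0.4444, 0.1192, 0.1577]
ee_rot: [[-0.001, -0.817, -0.576], [-0.001, -0.576, 0.817], [-1.0, 0.001, -0.0]]
wrist_force: [-0.0, -0.1, -0.0]
gripper_width: 0.678
```

play_rows([
  {"fingers":-1,"tx":0,"ty":-0.047,"tz":0.227,"ax":0.1134,"ay":0,"az":0},
  {"fingers":-1,"tx":0,"ty":-0.047,"tz":0.227,"ax":0.1134,"ay":0,"az":0},
  {"fingers":-1,"tx":0,"ty":-0.047,"tz":0.227,"ax":0.1134,"ay":0,"az":0},
  {"fingers":-1,"tx":0,"ty":-0.047,"tz":0.227,"ax":0.1134,"ay":0,"az":0},
  {"fingers":-1,"tx":0,"ty":-0.047,"tz":0.227,"ax":0.1134,"ay":0,"az":0},
])

```text
time_s: 11.17
tcp_pos: [0.3756, 0.279, 0.1578]
ee_rot: [[0.0, -0.967, -0.255], [-0.001, -0.255, 0.967], [-1.0, 0.0, -0.001]]
wrist_force: [-0.6, 1.5, 0.5]
gripper_width: 0.983
```

play_rows([
  {"fingers":-1,"tx":0.09,"ty":0,"tz":0,"ax":0,"ay":0,"az":0},
  {"fingers":-1,"tx":0.09,"ty":0,"tz":0,"ax":0,"ay":0,"az":0},
  {"fingers":-1,"tx":0.09,"ty":0,"tz":0,"ax":0,"ay":0,"az":0},
  {"fingers":-1,"tx":0.09,"ty":0,"tz":0,"ax":0,"ay":0,"az":0},
])

```text
time_s: 11.5
tcp_pos: [0.3762, 0.276, 0.0898]
ee_rot: [[-0.002, -0.967, -0.255], [-0.004, -0.255, 0.967], [-1.0, 0.003, -0.004]]
wrist_force: [0.7, 0.0, 0.6]
gripper_width: 1.001
```

```bash
python3 - <<'E'
from h import *
w=json.load(open("m.json"))["coral"]; g=gp(w)
measure("coral",36)
legs([(*g,.030,-165.2),(*g,.12,-165.2)])
t=target("coral");q=gp(t)
print("then from there"); 
for n in ("top","scene"):
    p=viewer.capture(n); 
    c=proj(p,[[*g,.03]])[0].astype(int); im=p["image"][:,:,::-1][c[1]-60:c[1]+60,c[0]-65:c[0]+65]
    im=cv2.resize(im,(390,360)); D=im if n=="top" else np.hstack([D,im])
cv2.imwrite("pics/pick1.png",D)
E
```

```text
coral [0.3761 0.2806] 14.0 0.191 [([0.3759, 0.2815], np.float64(11.3), np.float64(0.129)), ([0.3755, 0.2795], np.float64(14.1), np.float64(0.212))]
t 11.6 at [0.3776 0.2776 0.0921] F [0.4 0.6 0.1] w 1.001 j6 -41.5
t [0.0829, 0.0016, 0.0004] a [-0.0, 0.0002, 0.0006] rows 1.5 | to [0.376 0.278 0.03 ] -165.2
t [-0.12, 0.0, 0.0] a [0.0, 0.0, 0.0] rows 2.2 | to [0.376 0.278 0.12 ] -165.2
then from there
```

View pics/pick1.png

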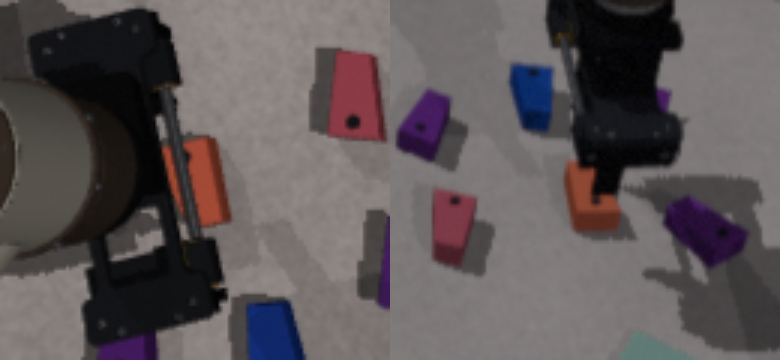

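play_rows([
  {"fingers":-1,"tx":0.04,"ty":0.0015,"tz":0,"ax":0,"ay":0,"az":0},
  {"fingers":-1,"tx":0.083,"ty":0.0015,"tz":0,"ax":0,"ay":0,"az":0},
  {"fingers":-1,"tx":0.083,"ty":0.0015,"tz":0,"ax":0,"ay":0,"az":0},
  {"fingers":-1,"tx":0.083,"ty":0.0015,"tz":0,"ax":0,"ay":0,"az":0},
])

```text
time_s: 12.03
tcp_pos: [0.3757, 0.2765, 0.0291]
ee_rot: [[-0.001, -0.967, -0.255], [-0.002, -0.255, 0.967], [-1.0, 0.001, -0.001]]
wrist_force: [0.5, 0.5, 1.0]
gripper_width: 0.996
```

play_rows([
  {"fingers":1,"tx":0,"ty":0,"tz":0,"ax":0,"ay":0,"az":0},
  {"fingers":1,"tx":0,"ty":0,"tz":0,"ax":0,"ay":0,"az":0},
  {"fingers":1,"tx":0,"ty":0,"tz":0,"ax":0,"ay":0,"az":0},
  {"fingers":1,"tx":0,"ty":0,"tz":0,"ax":0,"ay":0,"az":0},
  {"fingers":1,"tx":0,"ty":0,"tz":0,"ax":0,"ay":0,"az":0},
])

```text
time_s: 12.45
tcp_pos: [0.3759, 0.2774, 0.0298]
ee_rot: [[0.001, -0.967, -0.255], [0.002, -0.255, 0.967], [-1.0, -0.001, 0.001]]
wrist_force: [0.4, -0.1, 0.2]
gripper_width: 0.705
```

play_rows([
  {"fingers":1,"tx":0,"ty":0,"tz":0,"ax":0,"ay":0,"az":0},
  {"fingers":1,"tx":-0.05,"ty":0,"tz":0,"ax":0,"ay":0,"az":0},
  {"fingers":1,"tx":-0.1,"ty":0,"tz":0,"ax":0,"ay":0,"az":0},
  {"fingers":1,"tx":-0.1,"ty":0,"tz":0,"ax":0,"ay":0,"az":0},
  {"fingers":1,"tx":-0.1,"ty":0,"tz":0,"ax":0,"ay":0,"az":0},
])

```text
time_s: 12.87
tcp_pos: [0.3763, 0.2781, 0.1059]
ee_rot: [[0.003, -0.967, -0.255], [0.005, -0.255, 0.967], [-1.0, -0.004, 0.004]]
wrist_force: [-0.4, -0.4, -1.5]
gripper_width: 0.684
```

```bash
python3 - <<'E'
from h import *
t=target("coral");q=gp(t); print(q,np.degrees(t[2]))
legs([(*q,.10,-188.8),(*q,.039,-188.8)])
E
```

```text
[0.62007541 0.02960102] -8.80918562850978
t 12.87 at [0.3763 0.2781 0.1059] F [-0.4 -0.4 -1.5] w 0.684 j6 -41.6
t [0.0037, -0.1148, -0.2017] a [0.0656, 0.0013, 0.0012] rows 4.2 | to [0.498 0.154 0.103] -177.00031859294086
t [0.0039, -0.1536, -0.1739] a [0.0656, 0.0, 0.0] rows 4.2 | to [0.62 0.03 0.1 ] -188.8
t [0.0813, -0.0, -0.0] a [0.0, 0.0, 0.0] rows 1.5 | to [0.62  0.03  0.039] -188.8
```

play_rows([
  {"fingers":1,"tx":0.004,"ty":-0.115,"tz":-0.202,"ax":0.0656,"ay":0,"az":0},
  {"fingers":1,"tx":0.004,"ty":-0.115,"tz":-0.202,"ax":0.0656,"ay":0,"az":0},
  {"fingers":1,"tx":0.004,"ty":-0.115,"tz":-0.202,"ax":0.0656,"ay":0,"az":0},
  {"fingers":1,"tx":0.004,"ty":-0.115,"tz":-0.202,"ax":0.0656,"ay":0,"az":0},
  {"fingers":1,"tx":0.004,"ty":-0.115,"tz":-0.202,"ax":0.0656,"ay":0,"az":0},
])

```text
time_s: 13.28
tcp_pos: [0.4998, 0.1486, 0.0991]
ee_rot: [[-0.002, -0.999, -0.047], [-0.002, -0.047, 0.999], [-1.0, 0.002, -0.002]]
wrist_force: [1.3, 0.0, -0.3]
gripper_width: 0.689
```

play_rows([
  {"fingers":1,"tx":0.004,"ty":-0.154,"tz":-0.174,"ax":0.0656,"ay":0,"az":0},
  {"fingers":1,"tx":0.004,"ty":-0.154,"tz":-0.174,"ax":0.0656,"ay":0,"az":0},
  {"fingers":1,"tx":0.004,"ty":-0.154,"tz":-0.174,"ax":0.0656,"ay":0,"az":0},
  {"fingers":1,"tx":0.004,"ty":-0.154,"tz":-0.174,"ax":0.0656,"ay":0,"az":0},
  {"fingers":1,"tx":0.004,"ty":-0.154,"tz":-0.174,"ax":0.0656,"ay":0,"az":0},
])

```text
time_s: 13.7
tcp_pos: [0.6225, 0.024, 0.0957]
ee_rot: [[-0.001, -0.987, 0.158], [-0.001, 0.158, 0.987], [-1.0, 0.001, -0.001]]
wrist_force: [0.7, 1.4, -0.2]
gripper_width: 0.682
```

play_rows([
  {"fingers":1,"tx":0,"ty":0,"tz":0,"ax":0,"ay":0,"az":0},
  {"fingers":1,"tx":0,"ty":0,"tz":0,"ax":0,"ay":0,"az":0},
])

```text
time_s: 13.87
tcp_pos: [0.6185, 0.0277, 0.0959]
ee_rot: [[-0.004, -0.988, 0.155], [-0.0, 0.155, 0.988], [-1.0, 0.004, -0.001]]
wrist_force: [-0.5, -0.1, -1.0]
gripper_width: 0.688
```

```bash
python3 - <<'E'
from h import *
t=target("coral");q=gp(t); print(t)
z=r.sense()["tcp_pos"][2]-.030
measure("coral",36,z,t)
legs([(*q,.039,-188.8)])
for n in ("top","scene"):
    p=viewer.capture(n); 
    c=proj(p,[[*t[:2],.03]])[0].astype(int); im=p["image"][:,:,::-1][c[1]-60:c[1]+60,c[0]-65:c[0]+65]
    im=cv2.resize(im,(390,360)); D=im if n=="top" else np.hstack([D,im])
cv2.imwrite("pics/hover1.png",D)
E
```

```text
[ 0.62061142  0.03305973 -0.15374929]
coral [0.6216 0.036 ] 180.6 4.376 [([0.6165, 0.0355], np.float64(11.2), np.float64(3.444)), ([0.6299, 0.0349], np.float64(180.6), np.float64(5.216))]
t 13.97 at [0.6183 0.0289 0.097 ] F [-0.2 -0.6 -0.8] w 0.684 j6 -26.4
t [0.0773, -0.0023, 0.0013] a [0.0002, -0.0002, -0.0007] rows 1.4 | to [0.62  0.03  0.039] -188.8
```

View pics/hover1.png

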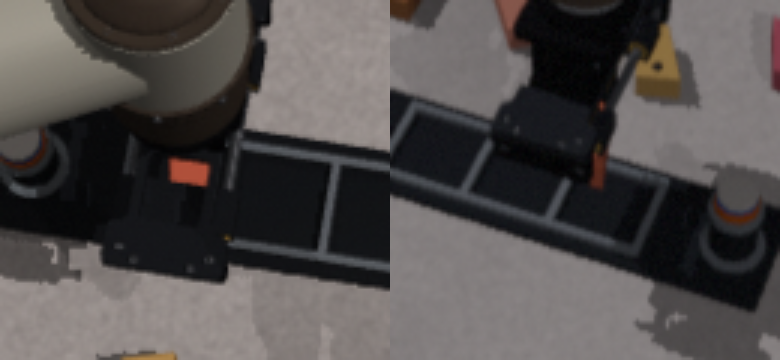

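play_rows([
  {"fingers":1,"tx":0.03,"ty":-0.0023,"tz":0.0013,"ax":0,"ay":0,"az":0},
  {"fingers":1,"tx":0.06,"ty":-0.0023,"tz":0.0013,"ax":0,"ay":0,"az":0},
  {"fingers":1,"tx":0.06,"ty":-0.0023,"tz":0.0013,"ax":0,"ay":0,"az":0},
  {"fingers":1,"tx":0.06,"ty":-0.0023,"tz":0.0013,"ax":0,"ay":0,"az":0},
  {"fingers":1,"tx":0.06,"ty":-0.0023,"tz":0.0013,"ax":0,"ay":0,"az":0},
])

```text
time_s: 14.48
tcp_pos: [0.6222, 0.0296, 0.0541]
ee_rot: [[0.002, -0.988, 0.152], [-0.0, 0.152, 0.988], [-1.0, -0.002, 0.0]]
wrist_force: [0.2, -0.7, 0.5]
gripper_width: 0.688
```

```bash
python3 - <<'E'
from h import *
t=target("coral");q=gp(t)
legs([(*q,.0385,-188.8),(*q,.1,-188.8)])
E
```

```text
t 14.48 at [0.6222 0.0296 0.0541] F [ 0.2 -0.7  0.5] w 0.688 j6 -26.4
t [0.0209, 0.0028, -0.0004] a [0.0004, 0.0001, 0.0005] rows 0.4 | to [0.62  0.03  0.038] -188.8
t [-0.082, 0.0, 0.0] a [0.0, 0.0, 0.0] rows 1.5 | to [0.62 0.03 0.1 ] -188.8
```

play_rows([
  {"fingers":1,"tx":0.0,"ty":0.0028,"tz":0,"ax":0,"ay":0,"az":0},
  {"fingers":1,"tx":0.005,"ty":0.0028,"tz":0,"ax":0,"ay":0,"az":0},
  {"fingers":1,"tx":0.012,"ty":0.0028,"tz":0,"ax":0,"ay":0,"az":0},
  {"fingers":1,"tx":0.012,"ty":0.0028,"tz":0,"ax":0,"ay":0,"az":0},
  {"fingers":1,"tx":0.012,"ty":0.0028,"tz":0,"ax":0,"ay":0,"az":0},
])

```text
time_s: 14.9
tcp_pos: [0.6193, 0.029, 0.0437]
ee_rot: [[-0.001, -0.988, 0.153], [-0.0, 0.153, 0.988], [-1.0, 0.001, -0.0]]
wrist_force: [1.1, 0.2, -0.6]
gripper_width: 0.689
```

play_rows([
  {"fingers":1,"tx":0.004,"ty":0,"tz":0,"ax":0,"ay":0,"az":0},
  {"fingers":1,"tx":0.008,"ty":0,"tz":0,"ax":0,"ay":0,"az":0},
  {"fingers":1,"tx":0.0085,"ty":0,"tz":0,"ax":0,"ay":0,"az":0},
  {"fingers":1,"tx":0.0085,"ty":0,"tz":0,"ax":0,"ay":0,"az":0},
])

```text
time_s: 15.23
tcp_pos: [0.6198, 0.0292, 0.0378]
ee_rot: [[0.001, -0.988, 0.153], [-0.0, 0.153, 0.988], [-1.0, -0.001, 0.0]]
wrist_force: [-0.0, -0.1, 1.9]
gripper_width: 0.684
```

play_rows([
  {"fingers":-1,"tx":0,"ty":0,"tz":0,"ax":0,"ay":0,"az":0},
  {"fingers":-1,"tx":0,"ty":0,"tz":0,"ax":0,"ay":0,"az":0},
  {"fingers":-1,"tx":0,"ty":0,"tz":0,"ax":0,"ay":0,"az":0},
  {"fingers":-1,"tx":-0.02,"ty":0,"tz":0,"ax":0,"ay":0,"az":0},
  {"fingers":-1,"tx":-0.1,"ty":0,"tz":0,"ax":0,"ay":0,"az":0},
])

```text
time_s: 15.65
tcp_pos: [0.6151, 0.0283, 0.0884]
ee_rot: [[-0.014, -0.988, 0.155], [-0.003, 0.155, 0.988], [-1.0, 0.014, -0.005]]
wrist_force: [0.6, 0.7, -0.3]
gripper_width: 0.96
```

play_rows([
  {"fingers":-1,"tx":-0.05,"ty":0,"tz":0,"ax":0,"ay":0,"az":0},
  {"fingers":-1,"tx":-0.05,"ty":0,"tz":0,"ax":0,"ay":0,"az":0},
  {"fingers":-1,"tx":-0.05,"ty":0,"tz":0,"ax":0,"ay":0,"az":0},
])

```text
time_s: 15.9
tcp_pos: [0.6212, 0.0297, 0.1347]
ee_rot: [[0.006, -0.988, 0.153], [0.002, 0.153, 0.988], [-1.0, -0.006, 0.003]]
wrist_force: [-1.0, 0.1, -1.3]
gripper_width: 0.997
```

```bash
python3 - <<'E'
from h import *
w=json.load(open("m.json"))["rose"];g=gp(w); w=measure("rose",12)
legs([(*g,.1,np.degrees(w[2])%360-360),(*g,.03,np.degrees(w[2])%360-360)])
E
```

```text
rose [0.4392 0.1707] 177.3 0.093 [([0.4393, 0.1717], np.float64(176.1), np.float64(0.045)), ([0.4373, 0.1693], np.float64(174.9), np.float64(0.069))]
t 16.0 at [0.6189 0.0291 0.1312] F [-0.1 -0.7 -0.7] w 1.003 j6 -26.4
t [0.021, 0.1333, 0.0768] a [-0.0171, 0.0, -0.0003] rows 2.8 | to [0.529 0.101 0.116] -185.7605316103584
t [0.0208, 0.129, 0.0838] a [-0.0171, 0.0, 0.0] rows 2.8 | to [0.439 0.174 0.1  ] -182.67401183272997
t [0.0933, -0.0, -0.0] a [0.0, 0.0, 0.0] rows 1.7 | to [0.439 0.174 0.03 ] -182.67401183272997
```

play_rows([
  {"fingers":-1,"tx":0.021,"ty":0.133,"tz":0.077,"ax":-0.014,"ay":0,"az":0},
  {"fingers":-1,"tx":0.021,"ty":0.133,"tz":0.077,"ax":-0.014,"ay":0,"az":0},
  {"fingers":-1,"tx":0.021,"ty":0.133,"tz":0.077,"ax":-0.014,"ay":0,"az":0},
])

```text
time_s: 16.25
tcp_pos: [0.5268, 0.1015, 0.1136]
ee_rot: [[-0.005, -0.994, 0.111], [-0.002, 0.111, 0.994], [-1.0, 0.004, -0.002]]
wrist_force: [-0.1, 0.7, -0.1]
gripper_width: 0.999
```

play_rows([
  {"fingers":-1,"tx":0.021,"ty":0.129,"tz":0.084,"ax":-0.014,"ay":0,"az":0},
  {"fingers":-1,"tx":0.021,"ty":0.129,"tz":0.084,"ax":-0.014,"ay":0,"az":0},
  {"fingers":-1,"tx":0.021,"ty":0.129,"tz":0.084,"ax":-0.014,"ay":0,"az":0},
  {"fingers":-1,"tx":0.021,"ty":0.129,"tz":0.084,"ax":-0.014,"ay":0,"az":0},
  {"fingers":-1,"tx":0.021,"ty":0.129,"tz":0.084,"ax":-0.014,"ay":0,"az":0},
])

```text
time_s: 16.67
tcp_pos: [0.4388, 0.1751, 0.099]
ee_rot: [[-0.002, -0.998, 0.062], [-0.002, 0.062, 0.998], [-1.0, 0.002, -0.002]]
wrist_force: [1.0, -0.2, -0.2]
gripper_width: 1.002
```

play_rows([
  {"fingers":-1,"tx":0.04,"ty":0,"tz":0,"ax":0,"ay":0,"az":0},
  {"fingers":-1,"tx":0.04,"ty":0,"tz":0,"ax":0,"ay":0,"az":0},
  {"fingers":-1,"tx":0.04,"ty":0,"tz":0,"ax":0,"ay":0,"az":0},
  {"fingers":-1,"tx":0.04,"ty":0,"tz":0,"ax":0,"ay":0,"az":0},
  {"fingers":-1,"tx":0.04,"ty":0,"tz":0,"ax":0,"ay":0,"az":0},
])

```text
time_s: 17.08
tcp_pos: [0.4415, 0.1746, 0.0709]
ee_rot: [[0.001, -0.998, 0.067], [0.001, 0.067, 0.998], [-1.0, -0.001, 0.001]]
wrist_force: [1.0, 0.2, 0.3]
gripper_width: 1.006
```

```bash
python3 - <<'E'
from h import *
w=json.load(open("m.json"))["rose"];g=gp(w)
legs([(*g,.03,-183.7),(*g,.1,-183.7),(*gp(target("rose")),.1,-188.8)])
measure("coral",24,.008,target("coral")); print(target("coral"))
E
```

```text
t 17.08 at [0.4415 0.1746 0.0709] F [1.  0.2 0.3] w 1.006 j6 -45.1
t [0.0545, 0.0034, -0.0015] a [-0.0008, 0.0002, 0.0003] rows 1.0 | to [0.439 0.174 0.03 ] -183.7
t [-0.0933, 0.0, 0.0] a [0.0, 0.0, 0.0] rows 1.7 | to [0.439 0.174 0.1  ] -183.7
t [0.0, -0.1291, -0.0604] a [0.0142, 0.0, 0.0] rows 2.6 | to [0.533 0.122 0.1  ] -186.25
t [0.0, -0.1317, -0.0546] a [0.0142, 0.0, 0.0] rows 2.6 | to [0.626 0.071 0.1  ] -188.8
coral [0.6215 0.0333] 350.7 0.083 [([0.6222, 0.0342], np.float64(349.7), np.float64(0.05)), ([0.6201, 0.0326], np.float64(351.5), np.float64(0.065))]
[ 0.62061142  0.03305973 -0.15374929]
```

play_rows([
  {"fingers":-1,"tx":0.03,"ty":0.0034,"tz":-0.0015,"ax":0,"ay":0,"az":0},
  {"fingers":-1,"tx":0.0545,"ty":0.0034,"tz":-0.0015,"ax":0,"ay":0,"az":0},
  {"fingers":-1,"tx":0.0545,"ty":0.0034,"tz":-0.0015,"ax":0,"ay":0,"az":0},
  {"fingers":-1,"tx":0.0545,"ty":0.0034,"tz":-0.0015,"ax":0,"ay":0,"az":0},
])

```text
time_s: 17.52
tcp_pos: [0.438, 0.1736, 0.0294]
ee_rot: [[-0.001, -0.998, 0.066], [-0.001, 0.066, 0.998], [-1.0, 0.001, -0.001]]
wrist_force: [0.1, 0.6, -0.4]
gripper_width: 0.999
```

play_rows([
  {"fingers":1,"tx":0,"ty":0,"tz":0,"ax":0,"ay":0,"az":0},
  {"fingers":1,"tx":0,"ty":0,"tz":0,"ax":0,"ay":0,"az":0},
  {"fingers":1,"tx":0,"ty":0,"tz":0,"ax":0,"ay":0,"az":0},
  {"fingers":1,"tx":0,"ty":0,"tz":0,"ax":0,"ay":0,"az":0},
  {"fingers":1,"tx":0,"ty":0,"tz":0,"ax":0,"ay":0,"az":0},
])

```text
time_s: 17.93
tcp_pos: [0.4382, 0.174, 0.0299]
ee_rot: [[0.001, -0.998, 0.066], [0.001, 0.066, 0.998], [-1.0, -0.001, 0.001]]
wrist_force: [-0.4, -0.3, -0.2]
gripper_width: 0.704
```

play_rows([
  {"fingers":1,"tx":0,"ty":0,"tz":0,"ax":0,"ay":0,"az":0},
  {"fingers":1,"tx":-0.05,"ty":0,"tz":0,"ax":0,"ay":0,"az":0},
  {"fingers":1,"tx":-0.093,"ty":0,"tz":0,"ax":0,"ay":0,"az":0},
  {"fingers":1,"tx":-0.093,"ty":0,"tz":0,"ax":0,"ay":0,"az":0},
  {"fingers":1,"tx":-0.093,"ty":0,"tz":0,"ax":0,"ay":0,"az":0},
])

```text
time_s: 18.35
tcp_pos: [0.4388, 0.1746, 0.1007]
ee_rot: [[0.003, -0.998, 0.066], [0.003, 0.066, 0.998], [-1.0, -0.003, 0.003]]
wrist_force: [-0.4, -0.9, -2.0]
gripper_width: 0.688
```

play_rows([
  {"fingers":1,"tx":0,"ty":-0.129,"tz":-0.06,"ax":0.0142,"ay":0,"az":0},
  {"fingers":1,"tx":0,"ty":-0.129,"tz":-0.06,"ax":0.0142,"ay":0,"az":0},
  {"fingers":1,"tx":0,"ty":-0.129,"tz":-0.06,"ax":0.0142,"ay":0,"az":0},
  {"fingers":1,"tx":0,"ty":-0.129,"tz":-0.06,"ax":0.0142,"ay":0,"az":0},
])

```text
time_s: 18.68
tcp_pos: [0.5344, 0.1208, 0.0973]
ee_rot: [[-0.0, -0.994, 0.114], [-0.001, 0.114, 0.994], [-1.0, 0.0, -0.001]]
wrist_force: [-0.4, -0.5, -1.1]
gripper_width: 0.689
```

play_rows([
  {"fingers":1,"tx":0,"ty":-0.132,"tz":-0.0545,"ax":0.0142,"ay":0,"az":0},
  {"fingers":1,"tx":0,"ty":-0.132,"tz":-0.0545,"ax":0.0142,"ay":0,"az":0},
  {"fingers":1,"tx":0,"ty":-0.132,"tz":-0.0545,"ax":0.0142,"ay":0,"az":0},
  {"fingers":1,"tx":0,"ty":-0.132,"tz":-0.0545,"ax":0.0142,"ay":0,"az":0},
  {"fingers":1,"tx":0,"ty":-0.132,"tz":-0.0545,"ax":0.0142,"ay":0,"az":0},
])

```text
time_s: 19.1
tcp_pos: [0.6246, 0.07, 0.0965]
ee_rot: [[-0.004, -0.988, 0.157], [-0.001, 0.157, 0.988], [-1.0, 0.004, -0.001]]
wrist_force: [-1.3, -0.1, -0.9]
gripper_width: 0.684
```

play_rows([
  {"fingers":1,"tx":0.055,"ty":0,"tz":0,"ax":0,"ay":0,"az":0},
  {"fingers":1,"tx":0.055,"ty":0,"tz":0,"ax":0,"ay":0,"az":0},
  {"fingers":1,"tx":0.055,"ty":0,"tz":0,"ax":0,"ay":0,"az":0},
  {"fingers":1,"tx":0.055,"ty":0,"tz":0,"ax":0,"ay":0,"az":0},
  {"fingers":1,"tx":0.055,"ty":0,"tz":0,"ax":0,"ay":0,"az":0},
])

```text
time_s: 19.52
tcp_pos: [0.6261, 0.0718, 0.0597]
ee_rot: [[0.003, -0.988, 0.153], [0.001, 0.153, 0.988], [-1.0, -0.003, 0.001]]
wrist_force: [0.1, 1.3, -0.3]
gripper_width: 0.688
```

```bash
python3 - <<'E'
from h import *
q=gp(target("rose")); print(target("rose"))
legs([(*q,.0377,-188.8),(*q,.1,-188.8)])
for n in ("top","scene"):
    p=viewer.capture(n); 
    c=proj(p,[[*q,.03]])[0].astype(int); im=p["image"][:,:,::-1][c[1]-60:c[1]+60,c[0]-65:c[0]+65]
    im=cv2.resize(im,(390,360)); D=im if n=="top" else np.hstack([D,im])
cv2.imwrite("pics/hover2.png",D)
E
```

```text
[0.62591021 0.06725158 2.98784336]
t 19.52 at [0.6261 0.0718 0.0597] F [ 0.1  1.3 -0.3] w 0.688 j6 -30.1
t [0.0293, -0.0006, -0.0014] a [-0.0001, 0.0003, 0.0009] rows 0.5 | to [0.626 0.071 0.038] -188.8
t [-0.0831, 0.0, 0.0] a [0.0, 0.0, 0.0] rows 1.5 | to [0.626 0.071 0.1  ] -188.8
```

play_rows([
  {"fingers":1,"tx":0.006,"ty":-0.0006,"tz":-0.0014,"ax":0,"ay":0,"az":0},
  {"fingers":1,"tx":0.012,"ty":-0.0006,"tz":-0.0014,"ax":0,"ay":0,"az":0},
  {"fingers":1,"tx":0.018,"ty":-0.0006,"tz":-0.0014,"ax":0,"ay":0,"az":0},
  {"fingers":1,"tx":0.018,"ty":-0.0006,"tz":-0.0014,"ax":0,"ay":0,"az":0},
  {"fingers":1,"tx":0.018,"ty":-0.0006,"tz":-0.0014,"ax":0,"ay":0,"az":0},
])

```text
time_s: 20.03
tcp_pos: [0.6254, 0.0697, 0.0437]
ee_rot: [[-0.001, -0.988, 0.155], [-0.0, 0.155, 0.988], [-1.0, 0.001, -0.001]]
wrist_force: [-0.5, 0.0, 0.1]
gripper_width: 0.681
```

play_rows([
  {"fingers":1,"tx":0.004,"ty":0,"tz":0,"ax":0,"ay":0,"az":0},
  {"fingers":1,"tx":0.008,"ty":0,"tz":0,"ax":0,"ay":0,"az":0},
  {"fingers":1,"tx":0.011,"ty":0,"tz":0,"ax":0,"ay":0,"az":0},
  {"fingers":1,"tx":0.011,"ty":0,"tz":0,"ax":0,"ay":0,"az":0},
])

```text
time_s: 20.37
tcp_pos: [0.6259, 0.0699, 0.0378]
ee_rot: [[0.0, -0.988, 0.154], [-0.0, 0.154, 0.988], [-1.0, -0.001, -0.0]]
wrist_force: [-2.6, -0.5, 7.7]
gripper_width: 0.682
```

play_rows([
  {"fingers":-1,"tx":-0.001,"ty":0,"tz":0,"ax":0,"ay":0,"az":0},
  {"fingers":-1,"tx":-0.001,"ty":0,"tz":0,"ax":0,"ay":0,"az":0},
  {"fingers":-1,"tx":-0.001,"ty":0,"tz":0,"ax":0,"ay":0,"az":0},
  {"fingers":-1,"tx":-0.02,"ty":0,"tz":0,"ax":0,"ay":0,"az":0},
  {"fingers":-1,"tx":-0.1,"ty":0,"tz":0,"ax":0,"ay":0,"az":0},
])

```text
time_s: 20.78
tcp_pos: [0.6212, 0.0687, 0.0864]
ee_rot: [[-0.014, -0.988, 0.156], [-0.003, 0.156, 0.988], [-1.0, 0.014, -0.006]]
wrist_force: [0.6, -0.6, -0.5]
gripper_width: 0.959
```

play_rows([
  {"fingers":-1,"tx":-0.04,"ty":0,"tz":0,"ax":0,"ay":0,"az":0},
  {"fingers":-1,"tx":-0.04,"ty":0,"tz":0,"ax":0,"ay":0,"az":0},
  {"fingers":-1,"tx":-0.04,"ty":0,"tz":0,"ax":0,"ay":0,"az":0},
  {"fingers":-1,"tx":-0.04,"ty":0,"tz":0,"ax":0,"ay":0,"az":0},
])

```text
time_s: 21.12
tcp_pos: [0.6251, 0.0698, 0.1222]
ee_rot: [[-0.001, -0.988, 0.155], [0.0, 0.155, 0.988], [-1.0, 0.001, 0.0]]
wrist_force: [-0.4, 0.7, -0.5]
gripper_width: 1.002
```

```bash
python3 - <<'E'
from h import *
w=json.load(open("m.json"))["sand"];g=gp(w); w=measure("sand",12)
legs([(*g,.08,6.8-180)])
E
```

```text
sand [0.4588 0.0656] 177.2 39.637 [([0.469, 0.0609], np.float64(6.6), np.float64(0.055)), ([0.4511, 0.0659], np.float64(184.6), np.float64(78.833))]
t 21.22 at [0.6248 0.0696 0.1211] F [ 0.2 -0.   0.4] w 0.997 j6 -30.0
t [0.0555, 0.2021, -0.0499] a [-0.0873, -0.0003, -0.001] rows 3.9 | to [0.469 0.056 0.08 ] -173.2
```

play_rows([
  {"fingers":-1,"tx":0.02,"ty":0.202,"tz":-0.05,"ax":-0.0873,"ay":0,"az":0},
  {"fingers":-1,"tx":0.03,"ty":0.202,"tz":-0.05,"ax":-0.0873,"ay":0,"az":0},
  {"fingers":-1,"tx":0.04,"ty":0.202,"tz":-0.05,"ax":-0.0873,"ay":0,"az":0},
  {"fingers":-1,"tx":0.055,"ty":0.202,"tz":-0.05,"ax":-0.0873,"ay":0,"az":0},
  {"fingers":-1,"tx":0.055,"ty":0.202,"tz":-0.05,"ax":-0.0873,"ay":0,"az":0},
])

```text
time_s: 21.63
tcp_pos: [0.4572, 0.0517, 0.076]
ee_rot: [[-0.02, -0.993, -0.116], [-0.006, -0.116, 0.993], [-1.0, 0.02, -0.004]]
wrist_force: [-2.4, 0.0, -1.0]
gripper_width: 1.0
```

play_rows([
  {"fingers":-1,"tx":0,"ty":0,"tz":0,"ax":0,"ay":0,"az":0},
  {"fingers":-1,"tx":0,"ty":0,"tz":0,"ax":0,"ay":0,"az":0},
  {"fingers":-1,"tx":0,"ty":0,"tz":0,"ax":0,"ay":0,"az":0},
  {"fingers":-1,"tx":0,"ty":0,"tz":0,"ax":0,"ay":0,"az":0},
])

```text
time_s: 21.97
tcp_pos: [0.4718, 0.0568, 0.0817]
ee_rot: [[0.001, -0.993, -0.119], [0.001, -0.119, 0.993], [-1.0, -0.001, 0.0]]
wrist_force: [-0.1, 1.3, -0.8]
gripper_width: 0.998
```

```bash
python3 - <<'E'
from h import *
measure("rose",24,.008,target("rose"));print(target("rose"))
measure("sand",36,which=("scene",))
w=json.load(open("m.json"))["sand"];g=gp(w); q=gp(target("sand"))
legs([(*g,.03,6.8-180),(*g,.1,6.8-180),(*q,.1,-188.8),(*q,.06,-188.8)])
E
```

```text
rose [0.6313 0.0481] 256.4 0.378 [([0.6268, 0.0512], np.float64(257.7), np.float64(0.392)), ([0.6274, 0.0484], np.float64(256.2), np.float64(0.358))]
[0.62591021 0.06725158 2.98784336]
sand [0.4694 0.0612] 2.0 0.937 [([0.4694, 0.0612], np.float64(2.0), np.float64(0.937))]
t 22.12 at [0.4711 0.0565 0.0816] F [ 0.5  0.2 -0.8] w 1.002 j6 -19.7
t [0.0688, 0.0027, -0.0002] a [-0.0, 0.0001, 0.0002] rows 1.2 | to [0.469 0.056 0.03 ] -173.2
t [-0.0933, 0.0, 0.0] a [0.0, 0.0, 0.0] rows 1.7 | to [0.469 0.056 0.1  ] -173.2
t [0.0, -0.1692, -0.1539] a [0.0867, 0.0, 0.0] rows 4.1 | to [ 0.609 -0.044  0.1  ] -188.8
t [0.0533, -0.0, -0.0] a [0.0, 0.0, 0.0] rows 1.0 | to [ 0.609 -0.044  0.06 ] -188.8
```

play_rows([
  {"fingers":-1,"tx":0.035,"ty":0.0027,"tz":0,"ax":0,"ay":0,"az":0},
  {"fingers":-1,"tx":0.069,"ty":0.0027,"tz":0,"ax":0,"ay":0,"az":0},
  {"fingers":-1,"tx":0.069,"ty":0.0027,"tz":0,"ax":0,"ay":0,"az":0},
  {"fingers":-1,"tx":0.069,"ty":0.0027,"tz":0,"ax":0,"ay":0,"az":0},
])

```text
time_s: 22.45
tcp_pos: [0.4679, 0.0557, 0.0291]
ee_rot: [[-0.003, -0.993, -0.119], [-0.001, -0.119, 0.993], [-1.0, 0.003, -0.001]]
wrist_force: [0.5, 1.3, 0.1]
gripper_width: 1.0
```

play_rows([
  {"fingers":1,"tx":0,"ty":0,"tz":0,"ax":0,"ay":0,"az":0},
  {"fingers":1,"tx":0,"ty":0,"tz":0,"ax":0,"ay":0,"az":0},
  {"fingers":1,"tx":0,"ty":0,"tz":0,"ax":0,"ay":0,"az":0},
  {"fingers":1,"tx":0,"ty":0,"tz":0,"ax":0,"ay":0,"az":0},
  {"fingers":1,"tx":0,"ty":0,"tz":0,"ax":0,"ay":0,"az":0},
])

```text
time_s: 22.87
tcp_pos: [0.4685, 0.0562, 0.0305]
ee_rot: [[0.001, -0.993, -0.119], [0.001, -0.119, 0.993], [-1.0, -0.001, 0.0]]
wrist_force: [-2.0, 0.2, 0.5]
gripper_width: 0.709
```

play_rows([
  {"fingers":1,"tx":0,"ty":0,"tz":0,"ax":0,"ay":0,"az":0},
  {"fingers":1,"tx":-0.05,"ty":0,"tz":0,"ax":0,"ay":0,"az":0},
  {"fingers":1,"tx":-0.093,"ty":0,"tz":0,"ax":0,"ay":0,"az":0},
  {"fingers":1,"tx":-0.093,"ty":0,"tz":0,"ax":0,"ay":0,"az":0},
  {"fingers":1,"tx":-0.093,"ty":0,"tz":0,"ax":0,"ay":0,"az":0},
])

```text
time_s: 23.28
tcp_pos: [0.4692, 0.0566, 0.1012]
ee_rot: [[0.004, -0.993, -0.119], [0.002, -0.119, 0.993], [-1.0, -0.005, 0.002]]
wrist_force: [-0.6, -0.1, -0.7]
gripper_width: 0.687
```

play_rows([
  {"fingers":1,"tx":0,"ty":-0.169,"tz":-0.154,"ax":0.0867,"ay":0,"az":0},
  {"fingers":1,"tx":0,"ty":-0.169,"tz":-0.154,"ax":0.0867,"ay":0,"az":0},
  {"fingers":1,"tx":0,"ty":-0.169,"tz":-0.154,"ax":0.0867,"ay":0,"az":0},
  {"fingers":1,"tx":0,"ty":-0.169,"tz":-0.154,"ax":0.0867,"ay":0,"az":0},
  {"fingers":1,"tx":0,"ty":-0.169,"tz":-0.154,"ax":0.0867,"ay":0,"az":0},
])

```text
time_s: 23.7
tcp_pos: [0.612, -0.047, 0.0973]
ee_rot: [[0.001, -0.988, 0.156], [-0.001, 0.156, 0.988], [-1.0, -0.001, -0.001]]
wrist_force: [0.7, 0.7, 0.1]
gripper_width: 0.687
```

play_rows([
  {"fingers":1,"tx":0.053,"ty":0,"tz":0,"ax":0,"ay":0,"az":0},
  {"fingers":1,"tx":0.053,"ty":0,"tz":0,"ax":0,"ay":0,"az":0},
  {"fingers":1,"tx":0.053,"ty":0,"tz":0,"ax":0,"ay":0,"az":0},
  {"fingers":1,"tx":0.053,"ty":0,"tz":0,"ax":0,"ay":0,"az":0},
  {"fingers":1,"tx":0.053,"ty":0,"tz":0,"ax":0,"ay":0,"az":0},
])

```text
time_s: 24.12
tcp_pos: [0.6085, -0.0432, 0.0611]
ee_rot: [[0.002, -0.988, 0.152], [-0.0, 0.152, 0.988], [-1.0, -0.002, 0.0]]
wrist_force: [0.1, 0.4, -0.1]
gripper_width: 0.687
```

play_rows([
  {"fingers":1,"tx":0,"ty":0,"tz":0,"ax":0,"ay":0,"az":0},
  {"fingers":1,"tx":0,"ty":0,"tz":0,"ax":0,"ay":0,"az":0},
])

```text
time_s: 24.28
tcp_pos: [0.6084, -0.0432, 0.0613]
ee_rot: [[0.003, -0.988, 0.152], [0.0, 0.152, 0.988], [-1.0, -0.003, 0.001]]
wrist_force: [-0.3, -0.4, 0.1]
gripper_width: 0.686
```

```bash
python3 - <<'E'
from h import *
q=gp(target("sand"))
legs([(*q,.0377,-188.8)])
for n in ("top","scene"):
    p=viewer.capture(n); 
    c=proj(p,[[*q,.03]])[0].astype(int); im=p["image"][:,:,::-1][c[1]-60:c[1]+60,c[0]-65:c[0]+65]
    im=cv2.resize(im,(390,360)); D=im if n=="top" else np.hstack([D,im])
cv2.imwrite("pics/hover3.png",D)
E
```

```text
t 24.28 at [ 0.6084 -0.0432  0.0613] F [-0.3 -0.4  0.1] w 0.686 j6 -19.9
t [0.0315, -0.0004, -0.0004] a [0.0003, 0.0002, 0.0008] rows 0.6 | to [ 0.609 -0.044  0.038] -188.8
```

View pics/hover3.png

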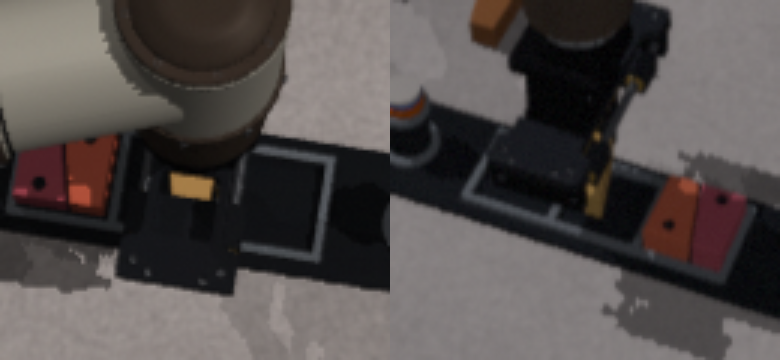

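Coral and rose sit flat and head to tail in pocket 3; sand is above pocket 2's left half. Lowering it.

play_rows([
  {"fingers":1,"tx":0.008,"ty":-0.0004,"tz":0,"ax":0,"ay":0,"az":0},
  {"fingers":1,"tx":0.016,"ty":-0.0004,"tz":0,"ax":0,"ay":0,"az":0},
  {"fingers":1,"tx":0.022,"ty":-0.0004,"tz":0,"ax":0,"ay":0,"az":0},
  {"fingers":1,"tx":0.022,"ty":-0.0004,"tz":0,"ax":0,"ay":0,"az":0},
  {"fingers":1,"tx":0.022,"ty":-0.0004,"tz":0,"ax":0,"ay":0,"az":0},
])

```text
time_s: 24.8
tcp_pos: [0.6077, -0.0438, 0.0425]
ee_rot: [[-0.002, -0.988, 0.153], [-0.0, 0.153, 0.988], [-1.0, 0.002, -0.001]]
wrist_force: [-0.1, -0.1, -0.2]
gripper_width: 0.688
```

play_rows([
  {"fingers":1,"tx":0.004,"ty":0,"tz":0,"ax":0,"ay":0,"az":0},
  {"fingers":1,"tx":0.007,"ty":0,"tz":0,"ax":0,"ay":0,"az":0},
  {"fingers":1,"tx":0.009,"ty":0,"tz":0,"ax":0,"ay":0,"az":0},
  {"fingers":1,"tx":0.0095,"ty":0,"tz":0,"ax":0,"ay":0,"az":0},
  {"fingers":1,"tx":0.0095,"ty":0,"tz":0,"ax":0,"ay":0,"az":0},
])

```text
time_s: 25.22
tcp_pos: [0.6084, -0.0436, 0.0384]
ee_rot: [[0.001, -0.988, 0.152], [-0.0, 0.152, 0.988], [-1.0, -0.001, -0.0]]
wrist_force: [-3.3, 0.0, 10.9]
gripper_width: 0.686
```

play_rows([
  {"fingers":-1,"tx":-0.002,"ty":0,"tz":0,"ax":0,"ay":0,"az":0},
  {"fingers":-1,"tx":-0.002,"ty":0,"tz":0,"ax":0,"ay":0,"az":0},
  {"fingers":-1,"tx":-0.002,"ty":0,"tz":0,"ax":0,"ay":0,"az":0},
  {"fingers":-1,"tx":-0.02,"ty":0,"tz":0,"ax":0,"ay":0,"az":0},
  {"fingers":-1,"tx":-0.1,"ty":0,"tz":0,"ax":0,"ay":0,"az":0},
])

```text
time_s: 25.63
tcp_pos: [0.6035, -0.044, 0.0866]
ee_rot: [[-0.015, -0.988, 0.154], [-0.001, 0.154, 0.988], [-1.0, 0.014, -0.003]]
wrist_force: [0.8, 0.6, -0.7]
gripper_width: 0.957
```

play_rows([
  {"fingers":-1,"tx":-0.03,"ty":0,"tz":0,"ax":0,"ay":0,"az":0},
  {"fingers":-1,"tx":-0.03,"ty":0,"tz":0,"ax":0,"ay":0,"az":0},
  {"fingers":-1,"tx":-0.03,"ty":0,"tz":0,"ax":0,"ay":0,"az":0},
  {"fingers":-1,"tx":-0.03,"ty":0,"tz":0,"ax":0,"ay":0,"az":0},
])

```text
time_s: 25.97
tcp_pos: [0.6073, -0.0436, 0.1144]
ee_rot: [[-0.002, -0.988, 0.153], [0.0, 0.153, 0.988], [-1.0, 0.002, -0.0]]
wrist_force: [0.5, 0.6, 0.5]
gripper_width: 0.997
```

```bash
python3 - <<'E'
from h import *
for k in ("brown","peach","mauve"): measure(k,12)
g=gp(json.load(open("m.json"))["brown"])
legs([(*g,.08,172.3-360)])
E
```

```text
brown [ 0.4285 -0.1746] 174.8 0.239 [([0.4289, -0.1734], np.float64(170.8), np.float64(0.121)), ([0.4266, -0.1783], np.float64(182.3), np.float64(0.277))]
peach [ 0.4376 -0.064 ] 184.0 30.168 [([0.4395, -0.0683], np.float64(26.9), np.float64(0.054)), ([0.4352, -0.0621], np.float64(189.5), np.float64(59.679))]
mauve [ 0.3829 -0.2835] 331.5 0.143 [([0.3827, -0.2836], np.float64(331.4), np.float64(0.129)), ([0.3813, -0.2847], np.float64(334.4), np.float64(0.141))]
t 26.27 at [ 0.6077 -0.0437  0.1143] F [ 0.3 -0.6  0. ] w 0.998 j6 -19.9
t [0.0231, 0.1046, -0.1021] a [-0.003, -0.0002, -0.0006] rows 2.7 | to [ 0.518 -0.107  0.097] -188.24505693066294
t [0.0228, 0.1056, -0.1012] a [-0.003, 0.0, 0.0] rows 2.7 | to [ 0.429 -0.171  0.08 ] -187.7
```

play_rows([
  {"fingers":-1,"tx":0.02,"ty":0.21,"tz":-0.203,"ax":-0.006,"ay":0,"az":0},
  {"fingers":-1,"tx":0.03,"ty":0.21,"tz":-0.203,"ax":-0.006,"ay":0,"az":0},
  {"fingers":-1,"tx":0.046,"ty":0.21,"tz":-0.203,"ax":-0.006,"ay":0,"az":0},
  {"fingers":-1,"tx":0.046,"ty":0.21,"tz":-0.203,"ax":-0.006,"ay":0,"az":0},
  {"fingers":-1,"tx":0.046,"ty":0.21,"tz":-0.203,"ax":-0.006,"ay":0,"az":0},
])

```text
time_s: 26.68
tcp_pos: [0.4384, -0.163, 0.0831]
ee_rot: [[-0.0, -0.991, 0.133], [-0.0, 0.133, 0.991], [-1.0, -0.0, -0.0]]
wrist_force: [-0.5, -1.1, -0.7]
gripper_width: 1.003
```

play_rows([
  {"fingers":-1,"tx":0,"ty":0,"tz":0,"ax":0,"ay":0,"az":0},
  {"fingers":-1,"tx":0,"ty":0,"tz":0,"ax":0,"ay":0,"az":0},
  {"fingers":-1,"tx":0,"ty":0,"tz":0,"ax":0,"ay":0,"az":0},
  {"fingers":-1,"tx":0,"ty":0,"tz":0,"ax":0,"ay":0,"az":0},
  {"fingers":-1,"tx":0,"ty":0,"tz":0,"ax":0,"ay":0,"az":0},
])

```text
time_s: 27.1
tcp_pos: [0.4415, -0.1618, 0.0837]
ee_rot: [[0.001, -0.991, 0.133], [-0.0, 0.133, 0.991], [-1.0, -0.001, 0.0]]
wrist_force: [0.9, 0.9, 0.4]
gripper_width: 1.003
```

```bash
python3 - <<'E'
from h import *
measure("sand",24,.008,target("sand"));print(target("sand"))
g=gp(json.load(open("m.json"))["brown"]); q=gp(target("brown"))
legs([(*g,.03,-187.7),(*g,.1,-187.7),(*q,.1,-188.8),(*q,.06,-188.8)])
E
```

```text
sand [ 0.6102 -0.04  ] 351.7 0.092 [([0.6107, -0.0394], np.float64(351.7), np.float64(0.068)), ([0.6081, -0.041], np.float64(352.1), np.float64(0.074))]
[ 0.60927874 -0.04006735 -0.15374929]
t 27.2 at [ 0.4411 -0.1618  0.0835] F [ 0.1 -0.4 -0.2] w 1.001 j6 -7.4
t [0.0713, 0.0141, -0.0145] a [0.0003, 0.0, 0.0002] rows 1.3 | to [ 0.429 -0.171  0.03 ] -187.7
t [-0.0933, 0.0, 0.0] a [0.0, 0.0, 0.0] rows 1.7 | to [ 0.429 -0.171  0.1  ] -187.7
t [0.0, -0.1077, 0.1281] a [0.0031, 0.0, 0.0] rows 3.0 | to [ 0.522 -0.087  0.1  ] -188.25
t [0.0, -0.1065, 0.1291] a [0.0031, 0.0, 0.0] rows 3.0 | to [ 0.615 -0.002  0.1  ] -188.8
t [0.0533, -0.0, -0.0] a [0.0, 0.0, 0.0] rows 1.0 | to [ 0.615 -0.002  0.06 ] -188.8
```

play_rows([
  {"fingers":-1,"tx":0.0,"ty":0.0141,"tz":-0.0145,"ax":0,"ay":0,"az":0},
  {"fingers":-1,"tx":0.03,"ty":0.0141,"tz":-0.0145,"ax":0,"ay":0,"az":0},
  {"fingers":-1,"tx":0.071,"ty":0.0141,"tz":-0.0145,"ax":0,"ay":0,"az":0},
  {"fingers":-1,"tx":0.071,"ty":0.0141,"tz":-0.0145,"ax":0,"ay":0,"az":0},
  {"fingers":-1,"tx":0.071,"ty":0.0141,"tz":-0.0145,"ax":0,"ay":0,"az":0},
])

```text
time_s: 27.62
tcp_pos: [0.427, -0.1717, 0.0294]
ee_rot: [[-0.004, -0.991, 0.134], [0.0, 0.134, 0.991], [-1.0, 0.004, -0.001]]
wrist_force: [-0.7, -0.6, 0.3]
gripper_width: 0.998
```

play_rows([
  {"fingers":1,"tx":0,"ty":0,"tz":0,"ax":0,"ay":0,"az":0},
  {"fingers":1,"tx":0,"ty":0,"tz":0,"ax":0,"ay":0,"az":0},
  {"fingers":1,"tx":0,"ty":0,"tz":0,"ax":0,"ay":0,"az":0},
  {"fingers":1,"tx":0,"ty":0,"tz":0,"ax":0,"ay":0,"az":0},
  {"fingers":1,"tx":0,"ty":0,"tz":0,"ax":0,"ay":0,"az":0},
])

```text
time_s: 28.03
tcp_pos: [0.4286, -0.1716, 0.031]
ee_rot: [[0.002, -0.991, 0.134], [-0.0, 0.134, 0.991], [-1.0, -0.002, 0.0]]
wrist_force: [-0.1, 0.4, 0.8]
gripper_width: 0.701
```

play_rows([
  {"fingers":1,"tx":0,"ty":0,"tz":0,"ax":0,"ay":0,"az":0},
  {"fingers":1,"tx":-0.05,"ty":0,"tz":0,"ax":0,"ay":0,"az":0},
  {"fingers":1,"tx":-0.093,"ty":0,"tz":0,"ax":0,"ay":0,"az":0},
  {"fingers":1,"tx":-0.093,"ty":0,"tz":0,"ax":0,"ay":0,"az":0},
  {"fingers":1,"tx":-0.093,"ty":0,"tz":0,"ax":0,"ay":0,"az":0},
])

```text
time_s: 28.45
tcp_pos: [0.4295, -0.1716, 0.1017]
ee_rot: [[0.005, -0.991, 0.134], [-0.0, 0.134, 0.991], [-1.0, -0.005, 0.001]]
wrist_force: [-0.9, -0.2, -0.4]
gripper_width: 0.686
```

play_rows([
  {"fingers":1,"tx":0,"ty":-0.108,"tz":0.128,"ax":0.003,"ay":0,"az":0},
  {"fingers":1,"tx":0,"ty":-0.108,"tz":0.128,"ax":0.003,"ay":0,"az":0},
  {"fingers":1,"tx":0,"ty":-0.108,"tz":0.128,"ax":0.003,"ay":0,"az":0},
  {"fingers":1,"tx":0,"ty":-0.108,"tz":0.128,"ax":0.003,"ay":0,"az":0},
])

```text
time_s: 28.78
tcp_pos: [0.5268, -0.0839, 0.0992]
ee_rot: [[0.004, -0.99, 0.138], [-0.0, 0.138, 0.99], [-1.0, -0.004, 0.0]]
wrist_force: [-0.1, -0.0, 0.2]
gripper_width: 0.685
```

play_rows([
  {"fingers":1,"tx":0,"ty":-0.1065,"tz":0.129,"ax":0.003,"ay":0,"az":0},
  {"fingers":1,"tx":0,"ty":-0.1065,"tz":0.129,"ax":0.003,"ay":0,"az":0},
  {"fingers":1,"tx":0,"ty":-0.1065,"tz":0.129,"ax":0.003,"ay":0,"az":0},
  {"fingers":1,"tx":0,"ty":-0.1065,"tz":0.129,"ax":0.003,"ay":0,"az":0},
  {"fingers":1,"tx":0,"ty":-0.1065,"tz":0.129,"ax":0.003,"ay":0,"az":0},
])

```text
time_s: 29.2
tcp_pos: [0.6145, -0.0016, 0.0975]
ee_rot: [[-0.003, -0.989, 0.151], [-0.0, 0.151, 0.989], [-1.0, 0.003, -0.001]]
wrist_force: [-1.3, -0.5, -1.2]
gripper_width: 0.689
```

play_rows([
  {"fingers":1,"tx":0.045,"ty":0,"tz":0,"ax":0,"ay":0,"az":0},
  {"fingers":1,"tx":0.045,"ty":0,"tz":0,"ax":0,"ay":0,"az":0},
  {"fingers":1,"tx":0.045,"ty":0,"tz":0,"ax":0,"ay":0,"az":0},
  {"fingers":1,"tx":0.045,"ty":0,"tz":0,"ax":0,"ay":0,"az":0},
  {"fingers":1,"tx":0.045,"ty":0,"tz":0,"ax":0,"ay":0,"az":0},
])

```text
time_s: 29.62
tcp_pos: [0.6147, -0.0036, 0.0675]
ee_rot: [[0.002, -0.988, 0.153], [0.0, 0.153, 0.988], [-1.0, -0.002, 0.0]]
wrist_force: [-0.2, -0.1, -0.8]
gripper_width: 0.688
```

```bash
python3 - <<'E'
from h import *
q=gp(target("brown"))
legs([(*q,.0385,-188.8)])
E
```

```text
t 29.62 at [ 0.6147 -0.0036  0.0675] F [-0.2 -0.1 -0.8] w 0.688 j6 -23.6
t [0.0387, -0.0003, 0.0016] a [-0.0, 0.0001, 0.0005] rows 0.7 | to [ 0.615 -0.002  0.038] -188.8
```

play_rows([
  {"fingers":1,"tx":0.0,"ty":-0.0003,"tz":0.0016,"ax":0,"ay":0,"az":0},
  {"fingers":1,"tx":0.015,"ty":-0.0003,"tz":0.0016,"ax":0,"ay":0,"az":0},
  {"fingers":1,"tx":0.025,"ty":-0.0003,"tz":0.0016,"ax":0,"ay":0,"az":0},
  {"fingers":1,"tx":0.028,"ty":-0.0003,"tz":0.0016,"ax":0,"ay":0,"az":0},
  {"fingers":1,"tx":0.028,"ty":-0.0003,"tz":0.0016,"ax":0,"ay":0,"az":0},
])

```text
time_s: 30.03
tcp_pos: [0.614, -0.002, 0.0449]
ee_rot: [[-0.002, -0.988, 0.152], [-0.001, 0.152, 0.988], [-1.0, 0.002, -0.001]]
wrist_force: [-1.5, 0.8, 1.5]
gripper_width: 0.687
```

play_rows([
  {"fingers":1,"tx":0.004,"ty":0,"tz":0,"ax":0,"ay":0,"az":0},
  {"fingers":1,"tx":0.007,"ty":0,"tz":0,"ax":0,"ay":0,"az":0},
  {"fingers":1,"tx":0.01,"ty":0,"tz":0,"ax":0,"ay":0,"az":0},
  {"fingers":1,"tx":0.011,"ty":0,"tz":0,"ax":0,"ay":0,"az":0},
  {"fingers":1,"tx":0.011,"ty":0,"tz":0,"ax":0,"ay":0,"az":0},
])

```text
time_s: 30.45
tcp_pos: [0.6142, -0.0033, 0.0415]
ee_rot: [[-0.001, -0.988, 0.151], [-0.003, 0.151, 0.988], [-1.0, 0.001, -0.003]]
wrist_force: [-8.7, -3.3, 24.9]
gripper_width: 0.685
```

play_rows([
  {"fingers":1,"tx":-0.012,"ty":0,"tz":0,"ax":0,"ay":0,"az":0},
  {"fingers":1,"tx":-0.018,"ty":0,"tz":0,"ax":0,"ay":0,"az":0},
  {"fingers":1,"tx":-0.018,"ty":0,"tz":0,"ax":0,"ay":0,"az":0},
  {"fingers":1,"tx":-0.018,"ty":0,"tz":0,"ax":0,"ay":0,"az":0},
  {"fingers":1,"tx":-0.018,"ty":0,"tz":0,"ax":0,"ay":0,"az":0},
])

```text
time_s: 30.87
tcp_pos: [0.6143, -0.0019, 0.0494]
ee_rot: [[-0.002, -0.988, 0.153], [-0.0, 0.153, 0.988], [-1.0, 0.001, -0.0]]
wrist_force: [-0.4, -0.8, -0.8]
gripper_width: 0.688
```

```bash
python3 - <<'E'
from h import *
q=gp(target("brown")); print(q)
legs([(*q,.045,-188.8)])
for n in ("top","scene"):
    p=viewer.capture(n); 
    c=proj(p,[[*q,.03]])[0].astype(int); im=p["image"][:,:,::-1][c[1]-40:c[1]+40,c[0]-43:c[0]+43]
    im=cv2.resize(im,(390,360),interpolation=cv2.INTER_CUBIC); D=im if n=="top" else np.hstack([D,im])
cv2.imwrite("pics/hover4.png",cv2.convertScaleAbs(D,alpha=1.6))
E
```

```text
[ 0.61511354 -0.00241679]
t 30.87 at [ 0.6143 -0.0019  0.0494] F [-0.4 -0.8 -0.8] w 0.688 j6 -23.7
t [0.0059, -0.0012, -0.0005] a [0.0001, -0.0001, -0.0005] rows 0.1 | to [ 0.615 -0.002  0.045] -188.8
```

View pics/hover4.png

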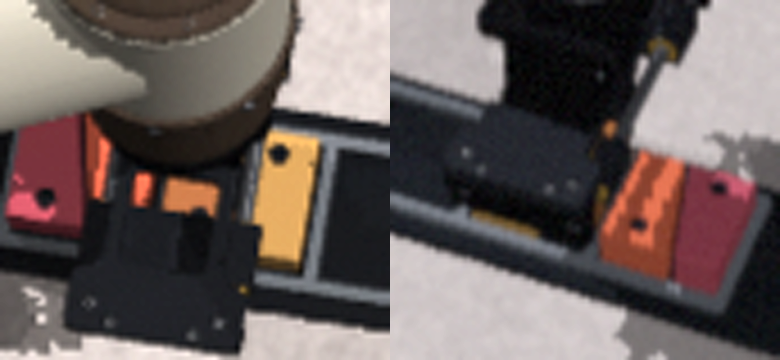

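play_rows([
  {"fingers":1,"tx":0.0,"ty":-0.0008,"tz":-0.0025,"ax":0,"ay":0,"az":0},
  {"fingers":1,"tx":0.003,"ty":-0.0008,"tz":-0.0025,"ax":0,"ay":0,"az":0},
  {"fingers":1,"tx":0.007,"ty":-0.0008,"tz":-0.0025,"ax":0,"ay":0,"az":0},
  {"fingers":1,"tx":0.01,"ty":-0.0008,"tz":-0.0025,"ax":0,"ay":0,"az":0},
  {"fingers":1,"tx":0.01,"ty":-0.0008,"tz":-0.0025,"ax":0,"ay":0,"az":0},
])

```text
time_s: 31.38
tcp_pos: [0.6145, -0.004, 0.0421]
ee_rot: [[-0.002, -0.988, 0.153], [-0.0, 0.153, 0.988], [-1.0, 0.001, -0.0]]
wrist_force: [-0.8, -0.3, -0.7]
gripper_width: 0.684
```

No contact at 42 mm now, so it cleared the wall; continuing down.

play_rows([
  {"fingers":1,"tx":0.002,"ty":0,"tz":0,"ax":0,"ay":0,"az":0},
  {"fingers":1,"tx":0.004,"ty":0,"tz":0,"ax":0,"ay":0,"az":0},
  {"fingers":1,"tx":0.005,"ty":0,"tz":0,"ax":0,"ay":0,"az":0},
  {"fingers":1,"tx":0.005,"ty":0,"tz":0,"ax":0,"ay":0,"az":0},
])

```text
time_s: 31.72
tcp_pos: [0.6152, -0.0047, 0.0404]
ee_rot: [[0.0, -0.988, 0.152], [-0.001, 0.152, 0.988], [-1.0, -0.0, -0.001]]
wrist_force: [-0.6, -3.6, 5.8]
gripper_width: 0.687
```

play_rows([
  {"fingers":1,"tx":-0.02,"ty":0,"tz":0,"ax":0,"ay":0,"az":0},
  {"fingers":1,"tx":-0.06,"ty":0,"tz":0,"ax":0,"ay":0,"az":0},
  {"fingers":1,"tx":-0.06,"ty":0,"tz":0,"ax":0,"ay":0,"az":0},
  {"fingers":1,"tx":-0.06,"ty":0,"tz":0,"ax":0,"ay":0,"az":0},
  {"fingers":1,"tx":-0.06,"ty":0,"tz":0,"ax":0,"ay":0,"az":0},
])

```text
time_s: 32.13
tcp_pos: [0.6147, -0.0037, 0.0841]
ee_rot: [[-0.0, -0.988, 0.153], [0.001, 0.153, 0.988], [-1.0, 0.0, 0.0]]
wrist_force: [0.2, -0.7, -0.5]
gripper_width: 0.687
```

```bash
python3 - <<'E'
from h import *
q=gp(target("brown")); 
legs([(*q,.045,-188.8)])
m=json.load(open("m.json"))["case"]
for n in ("top","scene"):
    p=viewer.capture(n); 
    c=proj(p,[[*q,.07]])[0].astype(int); print(n,c); im=p["image"][:,:,::-1][c[1]-30:c[1]+30,c[0]-32:c[0]+33]
    im=cv2.resize(im,(390,360),interpolation=cv2.INTER_NEAREST); D=im if n=="top" else np.hstack([D,im])
    np.savez("cam_"+n,**{k:np.array(v) for k,v in p.items()})
cv2.imwrite("pics/hover5.png",cv2.convertScaleAbs(D,alpha=1.8))
E
```

```text
t 32.13 at [ 0.6147 -0.0037  0.0841] F [ 0.2 -0.7 -0.5] w 0.687 j6 -23.5
t [0.0521, -0.0003, 0.0018] a [-0.0, 0.0002, -0.0001] rows 0.9 | to [ 0.615 -0.002  0.045] -188.8
top [314 175]
scene [309 281]
```

View pics/hover5.png

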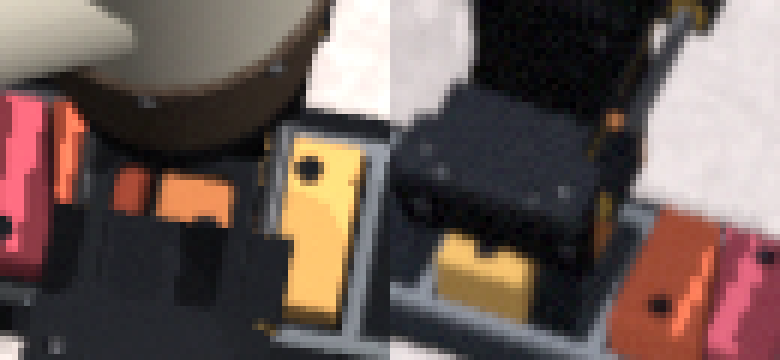

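```bash
python3 - <<'E'
from h import *
c=dict(np.load("cam_top.npz")); m=json.load(open("m.json"))["case"]
R2=np.array([[np.cos(m[2]),np.sin(m[2])],[-np.sin(m[2]),np.cos(m[2])]])
tc=lambda X:(R2@(np.array(X)[:2]-m[:2])*1000).round(1)
print("tcp case",tc([.6147,-.0037]))
for row in (176,178,180):
    g=c["image"][row,300:328].astype(int).sum(1); print(row,g.tolist())
for u in (307.5,308,308.5,321,321.5): print(u,[tc(back(c,(u,178),z)) for z in (.081,.079)])
# sand straight/slant edges at top z=.036
for row in (172,186): print(row,c["image"][row,324:350].astype(int).sum(1).tolist())
E
```

```text
tcp case [-0.2 19.5]
176 [61, 152, 166, 168, 167, 127, 79, 34, 111, 246, 266, 268, 269, 266, 263, 266, 266, 265, 266, 265, 167, 81, 57, 59, 73, 53, 92, 148]
178 [74, 155, 168, 167, 159, 109, 58, 44, 157, 249, 264, 266, 265, 267, 266, 268, 267, 269, 268, 268, 177, 80, 59, 61, 54, 64, 104, 198]
180 [58, 75, 77, 118, 106, 79, 41, 81, 199, 240, 251, 253, 264, 267, 251, 240, 240, 246, 265, 266, 126, 61, 61, 70, 52, 76, 127, 233]
307.5 [array([-10.5,  33.5]), array([-10. ,  33.7])]
308 [array([-10.3,  32.5]), array([-9.8, 32.7])]
308.5 [array([-10.1,  31.5]), array([-9.7, 31.7])]
321 [array([-6.2,  6.6]), array([-5.7,  6.7])]
321.5 [array([-6. ,  5.6]), array([-5.5,  5.7])]
172 [67, 115, 80, 108, 197, 164, 271, 155, 68, 56, 53, 161, 337, 362, 363, 362, 361, 346, 132, 134, 252, 269, 149, 76, 102, 108]
186 [57, 61, 59, 59, 58, 63, 96, 293, 322, 321, 320, 321, 320, 322, 320, 259, 95, 172, 229, 229, 99, 50, 47, 52, 49, 52]
```

```bash
python3 - <<'E'
from h import *
legs([(.470,.05,.08,-188.8),(.470,.05,.0325,-188.8)])
E
```

```text
t 32.23 at [ 0.6143 -0.0039  0.0832] F [-0.2  0.3 -1.2] w 0.685 j6 -23.5
t [0.0046, 0.2011, 0.0417] a [-0.0, -0.0001, -0.0006] rows 3.7 | to [0.47 0.05 0.08] -188.8
t [0.0633, 0.0, 0.0] a [0.0, 0.0, 0.0] rows 1.1 | to [0.47  0.05  0.032] -188.8
```

play_rows([
  {"fingers":1,"tx":0,"ty":0.201,"tz":0.042,"ax":0,"ay":0,"az":0},
  {"fingers":1,"tx":0,"ty":0.201,"tz":0.042,"ax":0,"ay":0,"az":0},
  {"fingers":1,"tx":0.004,"ty":0.201,"tz":0.042,"ax":0,"ay":0,"az":0},
  {"fingers":1,"tx":0.004,"ty":0.201,"tz":0.042,"ax":0,"ay":0,"az":0},
  {"fingers":1,"tx":0.004,"ty":0.201,"tz":0.042,"ax":0,"ay":0,"az":0},
])

```text
time_s: 32.65
tcp_pos: [0.464, 0.0498, 0.0798]
ee_rot: [[-0.008, -0.988, 0.152], [-0.002, 0.152, 0.988], [-1.0, 0.007, -0.003]]
wrist_force: [-0.3, -0.7, -0.3]
gripper_width: 0.686
```

play_rows([
  {"fingers":1,"tx":0.02,"ty":0,"tz":0,"ax":0,"ay":0,"az":0},
  {"fingers":1,"tx":0.04,"ty":0,"tz":0,"ax":0,"ay":0,"az":0},
  {"fingers":1,"tx":0.055,"ty":0,"tz":0,"ax":0,"ay":0,"az":0},
  {"fingers":1,"tx":0.06,"ty":0,"tz":0,"ax":0,"ay":0,"az":0},
  {"fingers":1,"tx":0.06,"ty":0,"tz":0,"ax":0,"ay":0,"az":0},
])

```text
time_s: 33.07
tcp_pos: [0.4702, 0.0499, 0.0349]
ee_rot: [[-0.003, -0.988, 0.153], [-0.001, 0.153, 0.988], [-1.0, 0.003, -0.002]]
wrist_force: [0.2, -0.0, -0.2]
gripper_width: 0.685
```

play_rows([
  {"fingers":1,"tx":0.002,"ty":0,"tz":0,"ax":0,"ay":0,"az":0},
  {"fingers":1,"tx":0.004,"ty":0,"tz":0,"ax":0,"ay":0,"az":0},
  {"fingers":1,"tx":0.004,"ty":0,"tz":0,"ax":0,"ay":0,"az":0},
])

```text
time_s: 33.32
tcp_pos: [0.4711, 0.0503, 0.0334]
ee_rot: [[0.001, -0.988, 0.153], [0.0, 0.153, 0.988], [-1.0, -0.001, 0.0]]
wrist_force: [-0.3, -0.1, -0.4]
gripper_width: 0.683
```

play_rows([
  {"fingers":1,"tx":0.001,"ty":0,"tz":0,"ax":0,"ay":0,"az":0},
  {"fingers":1,"tx":0.0025,"ty":0,"tz":0,"ax":0,"ay":0,"az":0},
  {"fingers":1,"tx":0.004,"ty":0,"tz":0,"ax":0,"ay":0,"az":0},
  {"fingers":1,"tx":0.004,"ty":0,"tz":0,"ax":0,"ay":0,"az":0},
])

```text
time_s: 33.65
tcp_pos: [0.4712, 0.0504, 0.0308]
ee_rot: [[0.001, -0.988, 0.152], [0.0, 0.152, 0.988], [-1.0, -0.001, 0.0]]
wrist_force: [0.2, 0.6, 3.8]
gripper_width: 0.688
```

play_rows([
  {"fingers":-1,"tx":0,"ty":0,"tz":0,"ax":0,"ay":0,"az":0},
  {"fingers":-1,"tx":0,"ty":0,"tz":0,"ax":0,"ay":0,"az":0},
  {"fingers":-1,"tx":0,"ty":0,"tz":0,"ax":0,"ay":0,"az":0},
  {"fingers":-1,"tx":-0.02,"ty":0,"tz":0,"ax":0,"ay":0,"az":0},
  {"fingers":-1,"tx":-0.08,"ty":0,"tz":0,"ax":0,"ay":0,"az":0},
])

```text
time_s: 34.07
tcp_pos: [0.4671, 0.0488, 0.0829]
ee_rot: [[-0.012, -0.988, 0.154], [-0.005, 0.154, 0.988], [-1.0, 0.011, -0.007]]
wrist_force: [1.2, 0.8, -0.0]
gripper_width: 0.957
```

play_rows([
  {"fingers":-1,"tx":-0.12,"ty":0,"tz":0,"ax":0,"ay":0,"az":0},
  {"fingers":-1,"tx":-0.12,"ty":0,"tz":0,"ax":0,"ay":0,"az":0},
  {"fingers":-1,"tx":-0.12,"ty":0,"tz":0,"ax":0,"ay":0,"az":0},
  {"fingers":-1,"tx":-0.12,"ty":0,"tz":0,"ax":0,"ay":0,"az":0},
  {"fingers":-1,"tx":-0.12,"ty":0,"tz":0,"ax":0,"ay":0,"az":0},
])

```text
time_s: 34.48
tcp_pos: [0.4704, 0.0502, 0.1767]
ee_rot: [[0.0, -0.988, 0.153], [0.001, 0.153, 0.988], [-1.0, 0.0, 0.001]]
wrist_force: [-0.1, -1.0, -0.8]
gripper_width: 0.996
```

```bash
python3 - <<'E'
from h import *
w=measure("brown",36,0,(.4711,.047))
legs([(.4711,.05,.03,-188.8)])
for n in ("top","scene"):
    p=viewer.capture(n); 
    c=proj(p,[[.54,.03,.02]])[0].astype(int); im=p["image"][:,:,::-1][c[1]-70:c[1]+70,c[0]-76:c[0]+76]
    im=cv2.resize(im,(390,360),interpolation=cv2.INTER_CUBIC); D=im if n=="top" else np.hstack([D,im])
cv2.imwrite("pics/regrip.png",cv2.convertScaleAbs(D,alpha=1.4))
E
```

```text
brown [0.4721 0.0494] 169.1 1.119 [([0.4682, 0.0488], np.float64(163.6), np.float64(2.036)), ([0.47, 0.0473], np.float64(171.2), np.float64(0.124))]
t 34.58 at [0.4696 0.0498 0.1751] F [-0.4 -0.8 -0.8] w 1.0 j6 -34.6
t [0.1935, -0.0025, 0.0008] a [-0.0001, -0.0005, -0.0011] rows 3.5 | to [0.471 0.05  0.03 ] -188.8
```

View pics/regrip.png

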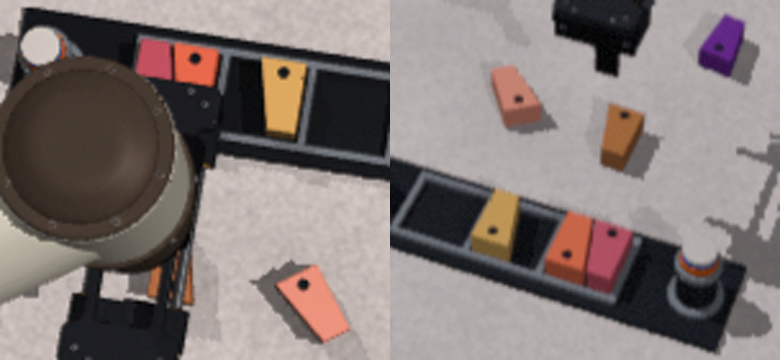

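play_rows([
  {"fingers":-1,"tx":-0.02,"ty":0,"tz":-0.25,"ax":0,"ay":0,"az":0},
  {"fingers":-1,"tx":-0.02,"ty":0,"tz":-0.25,"ax":0,"ay":0,"az":0},
  {"fingers":-1,"tx":-0.02,"ty":0,"tz":-0.25,"ax":0,"ay":0,"az":0},
  {"fingers":-1,"tx":-0.02,"ty":0,"tz":-0.25,"ax":0,"ay":0,"az":0},
  {"fingers":-1,"tx":-0.02,"ty":0,"tz":-0.25,"ax":0,"ay":0,"az":0},
])

```text
time_s: 35.1
tcp_pos: [0.4407, -0.1379, 0.1909]
ee_rot: [[-0.003, -0.988, 0.155], [-0.0, 0.155, 0.988], [-1.0, 0.003, -0.001]]
wrist_force: [-0.6, -0.1, 0.9]
gripper_width: 1.0
```

```bash
python3 - <<'E'
from h import *
w=measure("brown",36,0,(.4711,.048))
s=measure("sand",36,.008,target("sand"))
m=json.load(open("m.json")); w=w.tolist(); m["brown"]=w; json.dump(m,open("m.json","w"))
# pocket walls: gray levels along case y at x=-28 (wall top z=.014), to check pocket position in both views
for n in ("top","scene"):
    p=viewer.capture(n); ys=np.arange(-45,46)/1000
    for x in (0.036,-.036):
        pass
    g=cv2.cvtColor(p["image"],cv2.COLOR_RGB2GRAY).astype(np.float32)
    for x,rng in ((.0,range(-116,-34)),):
        uv=np.float32(proj(p,[cw(x,y/1000,.014) for y in np.arange(-120,-25,1.)]))
        print(n,np.round(cv2.remap(g,uv[:,0].reshape(1,-1),uv[:,1].reshape(1,-1),1)[0]).astype(int).tolist())
    uv=np.float32(proj(p,[cw(x/1000,-.074,.014) for x in np.arange(-50,51,1.)]))
    print(" x",np.round(cv2.remap(g,uv[:,0].reshape(1,-1),uv[:,1].reshape(1,-1),1)[0]).astype(int).tolist())
E
```

```text
brown [0.4708 0.0478] 170.7 0.803 [([0.4761, 0.0478], np.float64(29.8), np.float64(1.459)), ([0.4718, 0.0475], np.float64(170.7), np.float64(0.115))]
sand [ 0.6101 -0.0402] 352.2 0.095 [([0.6108, -0.0394], np.float64(351.2), np.float64(0.07)), ([0.6084, -0.041], np.float64(353.0), np.float64(0.075))]
top [22, 21, 20, 20, 24, 27, 46, 68, 77, 82, 77, 65, 48, 24, 9, 10, 12, 15, 19, 18, 19, 18, 18, 18, 19, 19, 19, 18, 18, 18, 18, 19, 19, 18, 19, 19, 19, 18, 18, 18, 18, 19, 19, 19, 19, 18, 18, 18, 18, 18, 19, 19, 19, 19, 18, 18, 18, 18, 18, 18, 18, 18, 17, 17, 16, 16, 16, 16, 16, 16, 16, 16, 15, 16, 16, 16, 16, 19, 26, 37, 57, 73, 73, 73, 65, 56, 47, 39, 56, 87, 110, 121, 128, 127, 127]
 x [125, 123, 122, 121, 120, 119, 117, 116, 115, 114, 112, 109, 106, 105, 103, 100, 98, 95, 92, 88, 83, 70, 52, 39, 28, 21, 20, 19, 19, 19, 18, 18, 18, 18, 18, 19, 19, 18, 18, 18, 18, 18, 19, 19, 19, 19, 18, 18, 18, 18, 18, 18, 18, 18, 18, 18, 18, 18, 18, 18, 18, 18, 18, 18, 19, 19, 18, 18, 17, 17, 18, 17, 18, 18, 18, 17, 17, 16, 15, 15, 15, 22, 31, 46, 65, 79, 83, 84, 70, 55, 40, 27, 20, 18, 17, 17, 22, 56, 88, 108, 127]
scene [13, 16, 23, 38, 54, 66, 73, 79, 76, 71, 64, 51, 38, 27, 21, 17, 17, 19, 21, 21, 21, 21, 20, 20, 20, 20, 21, 21, 21, 21, 20, 20, 20, 20, 21, 22, 22, 22, 22, 21, 20, 20, 19, 19, 19, 19, 19, 20, 20, 20, 19, 19, 20, 22, 21, 21, 20, 20, 21, 22, 22, 22, 21, 19, 18, 17, 17, 17, 18, 19, 19, 19, 19, 20, 21, 27, 38, 50, 67, 84, 100, 105, 109, 111, 112, 112, 112, 112, 112, 110, 107, 101, 92, 83, 78]
 x [129, 128, 126, 118, 109, 99, 87, 74, 60, 49, 54, 59, 66, 70, 72, 74, 74, 68, 62, 56, 50, 43, 37, 32, 29, 26, 23, 22, 22, 21, 21, 21, 21, 20, 20, 20, 20, 20, 20, 20, 20, 20, 20, 21, 22, 21, 21, 20, 20, 20, 19, 20, 20, 21, 21, 20, 19, 19, 20, 20, 21, 21, 22, 22, 22, 21, 20, 20, 20, 21, 21, 21, 21, 21, 21, 21, 22, 22, 23, 25, 28, 37, 47, 57, 65, 72, 77, 78, 74, 69, 62, 54, 44, 35, 32, 28, 24, 23, 22, 21, 21]
```

```bash
python3 - <<'E'
from h import *
p=viewer.capture("top"); uv=proj(p,[[.471,.048,.02]])[0]; print(uv)
L=blobs(p); M=comp(L,uv); print(M.sum())
R=[d for d in spotter.silhouettes("wedge5",p)]
for d in R:
    if np.hypot(*(d["uv"]-uv))<25:
        print(d["uv"],d["score"],d["region"].sum()); M2=np.array(d["region"],float)
        f=fit([(p,M2,0)],TR,0,.028,[(.471,.048,np.radians(171))]); print(f.x,np.degrees(f.x[2]),f.fun)
c=uv.astype(int); im=p["image"][:,:,::-1][c[1]-50:c[1]+50,c[0]-50:c[0]+50]
cv2.imwrite("pics/brown.png",np.hstack([cv2.resize(im,(390,390)),cv2.resize(cv2.cvtColor(np.uint8(M*255),8)[c[1]-50:c[1]+50,c[0]-50:c[0]+50],(390,390))]))
E
```

```text
[290.72805632 247.77923206]
117.0
```

View pics/brown.png

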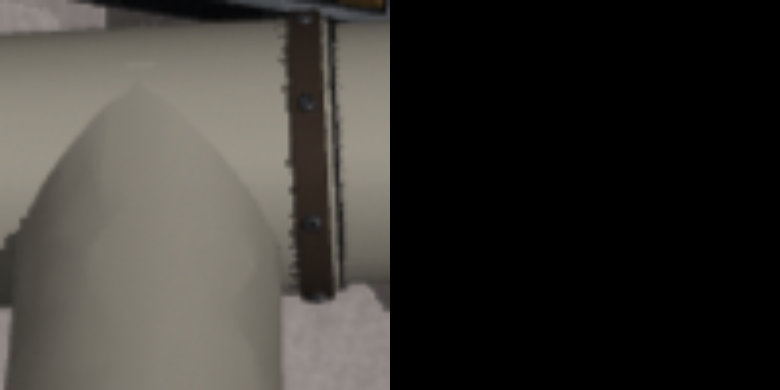

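```bash
python3 - <<'E'
from h import *
m=json.load(open("m.json")); m["case"]=[.6120,-.0239,-.152]; m["brown"]=[.471,.0487,np.radians(171)]; json.dump(m,open("m.json","w"))
s=open("h.py").read().replace(".0173 if fl else -.0173",".0170 if fl else -.0170"); open("h.py","w").write(s)
E
python3 - <<'E'
from h import *
g=gp(json.load(open("m.json"))["brown"]); q=gp(target("brown")); print(g,q,np.degrees(-.152))
legs([(*g,.08,-189),(*g,.03,-189),(*g,.1,-189),(*q,.1,-188.7)])
E
```

```text
[0.47154752 0.05215691] [ 0.61510402 -0.00363636] -8.708958485988513
t 35.5 at [ 0.4424 -0.1341  0.1915] F [ 0.5  0.  -0.6] w 1.0 j6 -12.0
t [0.0743, -0.0006, 0.1257] a [0.0009, -0.0, -0.0003] rows 2.6 | to [ 0.457 -0.041  0.136] -188.84061445192728
t [0.0743, -0.0001, 0.1257] a [0.0009, 0.0, 0.0] rows 2.6 | to [0.472 0.052 0.08 ] -189.0
t [0.0667, -0.0, -0.0] a [0.0, 0.0, 0.0] rows 1.2 | to [0.472 0.052 0.03 ] -189.0
t [-0.0933, 0.0, 0.0] a [0.0, 0.0, 0.0] rows 1.7 | to [0.472 0.052 0.1  ] -189.0
t [0.0, -0.2007, -0.0435] a [-0.0017, 0.0, 0.0] rows 3.7 | to [ 0.615 -0.004  0.1  ] -188.7
```

play_rows([
  {"fingers":-1,"tx":0.07,"ty":0,"tz":0.126,"ax":0,"ay":0,"az":0},
  {"fingers":-1,"tx":0.07,"ty":0,"tz":0.126,"ax":0,"ay":0,"az":0},
  {"fingers":-1,"tx":0.07,"ty":0,"tz":0.126,"ax":0,"ay":0,"az":0},
])

```text
time_s: 35.75
tcp_pos: [0.4562, -0.039, 0.138]
ee_rot: [[-0.001, -0.989, 0.151], [0.0, 0.151, 0.989], [-1.0, 0.001, 0.0]]
wrist_force: [-1.2, 0.1, -0.0]
gripper_width: 1.0
```

play_rows([
  {"fingers":-1,"tx":0.07,"ty":-0.0006,"tz":0.126,"ax":0,"ay":0,"az":0},
  {"fingers":-1,"tx":0.07,"ty":-0.0006,"tz":0.126,"ax":0,"ay":0,"az":0},
  {"fingers":-1,"tx":0.07,"ty":-0.0006,"tz":0.126,"ax":0,"ay":0,"az":0},
  {"fingers":-1,"tx":0.07,"ty":-0.0006,"tz":0.126,"ax":0,"ay":0,"az":0},
  {"fingers":-1,"tx":0.07,"ty":-0.0006,"tz":0.126,"ax":0,"ay":0,"az":0},
])

```text
time_s: 36.17
tcp_pos: [0.4712, 0.0535, 0.086]
ee_rot: [[-0.002, -0.989, 0.149], [-0.001, 0.149, 0.989], [-1.0, 0.002, -0.001]]
wrist_force: [0.3, -0.5, 0.4]
gripper_width: 0.998
```

play_rows([
  {"fingers":-1,"tx":0,"ty":0,"tz":0,"ax":0,"ay":0,"az":0},
  {"fingers":-1,"tx":0,"ty":0,"tz":0,"ax":0,"ay":0,"az":0},
  {"fingers":-1,"tx":0,"ty":0,"tz":0,"ax":0,"ay":0,"az":0},
])

```text
time_s: 36.42
tcp_pos: [0.4717, 0.0512, 0.0876]
ee_rot: [[0.001, -0.988, 0.154], [0.001, 0.154, 0.988], [-1.0, -0.001, 0.001]]
wrist_force: [-0.5, -0.4, -0.1]
gripper_width: 1.003
```

```bash
python3 - <<'E'
from h import *
g=gp(json.load(open("m.json"))["brown"]); q=gp(target("brown"))
measure("brown",36,which=("scene",))
legs([(*g,.03,-189),(*g,.1,-189),(*q,.1,-188.7)])
E
```

```text
brown [0.4727 0.0475] 172.1 0.622 [([0.4727, 0.0475], np.float64(172.1), np.float64(0.622))]
t 36.47 at [0.4717 0.0511 0.0875] F [ 0.5 -0.2 -0.2] w 1.003 j6 -34.7
t [0.0767, 0.0005, 0.0013] a [0.0008, 0.0002, 0.0003] rows 1.4 | to [0.472 0.052 0.03 ] -189.0
t [-0.0933, 0.0, 0.0] a [0.0, 0.0, 0.0] rows 1.7 | to [0.472 0.052 0.1  ] -189.0
t [0.0, -0.2007, -0.0435] a [-0.0017, 0.0, 0.0] rows 3.7 | to [ 0.615 -0.004  0.1  ] -188.7
```

play_rows([
  {"fingers":-1,"tx":0.03,"ty":0.0005,"tz":0.0013,"ax":0,"ay":0,"az":0},
  {"fingers":-1,"tx":0.076,"ty":0.0005,"tz":0.0013,"ax":0,"ay":0,"az":0},
  {"fingers":-1,"tx":0.076,"ty":0.0005,"tz":0.0013,"ax":0,"ay":0,"az":0},
  {"fingers":-1,"tx":0.076,"ty":0.0005,"tz":0.0013,"ax":0,"ay":0,"az":0},
  {"fingers":-1,"tx":0.076,"ty":0.0005,"tz":0.0013,"ax":0,"ay":0,"az":0},
])

```text
time_s: 36.88
tcp_pos: [0.4721, 0.0526, 0.0311]
ee_rot: [[0.002, -0.988, 0.153], [0.0, 0.153, 0.988], [-1.0, -0.001, 0.001]]
wrist_force: [0.3, -0.6, 0.2]
gripper_width: 1.0
```

play_rows([
  {"fingers":1,"tx":0,"ty":0,"tz":0,"ax":0,"ay":0,"az":0},
  {"fingers":1,"tx":0,"ty":0,"tz":0,"ax":0,"ay":0,"az":0},
  {"fingers":1,"tx":0,"ty":0,"tz":0,"ax":0,"ay":0,"az":0},
  {"fingers":1,"tx":0,"ty":0,"tz":0,"ax":0,"ay":0,"az":0},
  {"fingers":1,"tx":0,"ty":0,"tz":0,"ax":0,"ay":0,"az":0},
])

```text
time_s: 37.3
tcp_pos: [0.4715, 0.0528, 0.0305]
ee_rot: [[0.001, -0.988, 0.153], [0.001, 0.153, 0.988], [-1.0, -0.001, 0.001]]
wrist_force: [0.3, -0.5, -0.3]
gripper_width: 0.703
```

play_rows([
  {"fingers":1,"tx":0,"ty":0,"tz":0,"ax":0,"ay":0,"az":0},
  {"fingers":1,"tx":-0.05,"ty":0,"tz":0,"ax":0,"ay":0,"az":0},
  {"fingers":1,"tx":-0.093,"ty":0,"tz":0,"ax":0,"ay":0,"az":0},
  {"fingers":1,"tx":-0.093,"ty":0,"tz":0,"ax":0,"ay":0,"az":0},
  {"fingers":1,"tx":-0.093,"ty":0,"tz":0,"ax":0,"ay":0,"az":0},
])

```text
time_s: 37.72
tcp_pos: [0.4723, 0.0533, 0.1013]
ee_rot: [[0.004, -0.988, 0.153], [0.002, 0.153, 0.988], [-1.0, -0.004, 0.003]]
wrist_force: [-0.3, 0.1, -0.9]
gripper_width: 0.686
```

play_rows([
  {"fingers":1,"tx":0,"ty":-0.2,"tz":-0.044,"ax":-0.0017,"ay":0,"az":0},
  {"fingers":1,"tx":0,"ty":-0.2,"tz":-0.044,"ax":-0.0017,"ay":0,"az":0},
  {"fingers":1,"tx":0,"ty":-0.2,"tz":-0.044,"ax":-0.0017,"ay":0,"az":0},
  {"fingers":1,"tx":0,"ty":-0.2,"tz":-0.044,"ax":-0.0017,"ay":0,"az":0},
  {"fingers":1,"tx":0,"ty":-0.2,"tz":-0.044,"ax":-0.0017,"ay":0,"az":0},
])

```text
time_s: 38.13
tcp_pos: [0.6186, -0.0047, 0.0974]
ee_rot: [[0.001, -0.989, 0.15], [-0.001, 0.15, 0.989], [-1.0, -0.001, -0.001]]
wrist_force: [-0.1, -0.7, -0.3]
gripper_width: 0.683
```

play_rows([
  {"fingers":1,"tx":0.045,"ty":0,"tz":0,"ax":0,"ay":0,"az":0},
  {"fingers":1,"tx":0.045,"ty":0,"tz":0,"ax":0,"ay":0,"az":0},
  {"fingers":1,"tx":0.045,"ty":0,"tz":0,"ax":0,"ay":0,"az":0},
  {"fingers":1,"tx":0.045,"ty":0,"tz":0,"ax":0,"ay":0,"az":0},
  {"fingers":1,"tx":0.045,"ty":0,"tz":0,"ax":0,"ay":0,"az":0},
])

```text
time_s: 38.55
tcp_pos: [0.6148, -0.0024, 0.067]
ee_rot: [[0.001, -0.989, 0.147], [0.0, 0.147, 0.989], [-1.0, -0.001, 0.0]]
wrist_force: [-0.5, 0.5, 0.4]
gripper_width: 0.686
```

play_rows([
  {"fingers":1,"tx":0,"ty":0,"tz":0,"ax":0,"ay":0,"az":0},
  {"fingers":1,"tx":0,"ty":0,"tz":0,"ax":0,"ay":0,"az":0},
])

```text
time_s: 38.72
tcp_pos: [0.6149, -0.0024, 0.0672]
ee_rot: [[0.002, -0.989, 0.147], [0.0, 0.147, 0.989], [-1.0, -0.002, 0.001]]
wrist_force: [0.4, -1.3, 0.3]
gripper_width: 0.686
```

```bash
python3 - <<'E'
from h import *
q=gp(target("brown"))
legs([(*q,.038,-188.7)])
E
```

```text
t 38.72 at [ 0.6149 -0.0024  0.0672] F [ 0.4 -1.3  0.3] w 0.686 j6 -23.3
t [0.0389, -0.0004, -0.0016] a [0.0014, 0.0002, 0.0006] rows 0.7 | to [ 0.615 -0.004  0.038] -188.7
```

play_rows([
  {"fingers":1,"tx":0.0,"ty":-0.0004,"tz":-0.0016,"ax":0.0014,"ay":0,"az":0},
  {"fingers":1,"tx":0.015,"ty":-0.0004,"tz":-0.0016,"ax":0.0014,"ay":0,"az":0},
  {"fingers":1,"tx":0.025,"ty":-0.0004,"tz":-0.0016,"ax":0.0014,"ay":0,"az":0},
  {"fingers":1,"tx":0.028,"ty":-0.0004,"tz":-0.0016,"ax":0.0014,"ay":0,"az":0},
  {"fingers":1,"tx":0.028,"ty":-0.0004,"tz":-0.0016,"ax":0.0014,"ay":0,"az":0},
])

```text
time_s: 39.13
tcp_pos: [0.6136, -0.0043, 0.0432]
ee_rot: [[-0.003, -0.988, 0.152], [-0.001, 0.152, 0.988], [-1.0, 0.003, -0.001]]
wrist_force: [0.5, -0.0, -0.4]
gripper_width: 0.683
```

play_rows([
  {"fingers":1,"tx":0.004,"ty":0,"tz":0,"ax":0,"ay":0,"az":0},
  {"fingers":1,"tx":0.007,"ty":0,"tz":0,"ax":0,"ay":0,"az":0},
  {"fingers":1,"tx":0.008,"ty":0,"tz":0,"ax":0,"ay":0,"az":0},
  {"fingers":1,"tx":0.008,"ty":0,"tz":0,"ax":0,"ay":0,"az":0},
])

```text
time_s: 39.47
tcp_pos: [0.6146, -0.004, 0.0388]
ee_rot: [[-0.0, -0.988, 0.152], [-0.0, 0.152, 0.988], [-1.0, 0.0, -0.0]]
wrist_force: [0.3, -0.2, -0.6]
gripper_width: 0.688
```

play_rows([
  {"fingers":1,"tx":0.0006,"ty":0,"tz":0,"ax":0,"ay":0,"az":0},
  {"fingers":-1,"tx":0.0006,"ty":0,"tz":0,"ax":0,"ay":0,"az":0},
  {"fingers":-1,"tx":0.0,"ty":0,"tz":0,"ax":0,"ay":0,"az":0},
  {"fingers":-1,"tx":0,"ty":0,"tz":0,"ax":0,"ay":0,"az":0},
  {"fingers":-1,"tx":-0.02,"ty":0,"tz":0,"ax":0,"ay":0,"az":0},
])

```text
time_s: 39.88
tcp_pos: [0.6126, -0.0043, 0.0515]
ee_rot: [[-0.006, -0.988, 0.153], [-0.001, 0.153, 0.988], [-1.0, 0.006, -0.002]]
wrist_force: [-0.2, 0.4, -0.6]
gripper_width: 0.907
```

play_rows([
  {"fingers":-1,"tx":-0.08,"ty":0,"tz":0,"ax":0,"ay":0,"az":0},
  {"fingers":-1,"tx":-0.08,"ty":0,"tz":0,"ax":0,"ay":0,"az":0},
  {"fingers":-1,"tx":-0.08,"ty":0,"tz":0,"ax":0,"ay":0,"az":0},
  {"fingers":-1,"tx":-0.08,"ty":0,"tz":0,"ax":0,"ay":0,"az":0},
  {"fingers":-1,"tx":-0.08,"ty":0,"tz":0,"ax":0,"ay":0,"az":0},
])

```text
time_s: 40.3
tcp_pos: [0.6139, -0.0041, 0.1133]
ee_rot: [[-0.001, -0.988, 0.152], [0.0, 0.152, 0.988], [-1.0, 0.001, 0.0]]
wrist_force: [-0.3, -0.3, -0.1]
gripper_width: 0.998
```

```bash
python3 - <<'E'
from h import *
measure("mauve",24); measure("peach",24,which=("top",))
g=gp(json.load(open("m.json"))["mauve"])
legs([(*g,.09,-211+.5)])
E
```

```text
mauve [ 0.3826 -0.2833] 329.0 0.123 [([0.3828, -0.2825], np.float64(329.8), np.float64(0.085)), ([0.3802, -0.2842], np.float64(334.5), np.float64(0.134))]
peach [ 0.4395 -0.0683] 26.9 0.054 [([0.4395, -0.0683], np.float64(26.9), np.float64(0.054))]
t 40.45 at [ 0.6138 -0.0042  0.1125] F [-0.5 -0.2 -0.3] w 0.996 j6 -23.4
t [0.0155, 0.125, -0.2095] a [0.0604, -0.0004, -0.0008] rows 4.4 | to [ 0.497 -0.145  0.101] -199.62113051709892
t [0.015, 0.0833, -0.2294] a [0.0604, 0.0, 0.0] rows 4.4 | to [ 0.381 -0.286  0.09 ] -210.5
```

play_rows([
  {"fingers":-1,"tx":0.015,"ty":0.125,"tz":-0.21,"ax":0.06,"ay":0,"az":0},
  {"fingers":-1,"tx":0.015,"ty":0.125,"tz":-0.21,"ax":0.06,"ay":0,"az":0},
  {"fingers":-1,"tx":0.015,"ty":0.125,"tz":-0.21,"ax":0.06,"ay":0,"az":0},
  {"fingers":-1,"tx":0.015,"ty":0.125,"tz":-0.21,"ax":0.06,"ay":0,"az":0},
  {"fingers":-1,"tx":0.015,"ty":0.125,"tz":-0.21,"ax":0.06,"ay":0,"az":0},
])

```text
time_s: 40.87
tcp_pos: [0.4932, -0.1478, 0.1011]
ee_rot: [[-0.006, -0.941, 0.337], [0.001, 0.337, 0.941], [-1.0, 0.006, -0.001]]
wrist_force: [-0.1, 1.3, -0.7]
gripper_width: 1.001
```

play_rows([
  {"fingers":-1,"tx":0.015,"ty":0.083,"tz":-0.229,"ax":0.057,"ay":0,"az":0},
  {"fingers":-1,"tx":0.015,"ty":0.083,"tz":-0.229,"ax":0.057,"ay":0,"az":0},
  {"fingers":-1,"tx":0.015,"ty":0.083,"tz":-0.229,"ax":0.057,"ay":0,"az":0},
  {"fingers":-1,"tx":0.015,"ty":0.083,"tz":-0.229,"ax":0.057,"ay":0,"az":0},
  {"fingers":-1,"tx":0.015,"ty":0.083,"tz":-0.229,"ax":0.057,"ay":0,"az":0},
])

```text
time_s: 41.28
tcp_pos: [0.3778, -0.2883, 0.0901]
ee_rot: [[-0.004, -0.866, 0.5], [0.002, 0.5, 0.866], [-1.0, 0.004, -0.001]]
wrist_force: [0.4, 0.4, -0.2]
gripper_width: 0.999
```

play_rows([
  {"fingers":-1,"tx":0,"ty":0,"tz":0,"ax":0,"ay":0,"az":0},
  {"fingers":-1,"tx":0,"ty":0,"tz":0,"ax":0,"ay":0,"az":0},
  {"fingers":-1,"tx":0,"ty":0,"tz":0,"ax":0,"ay":0,"az":0},
  {"fingers":-1,"tx":0,"ty":0,"tz":0,"ax":0,"ay":0,"az":0},
])

```text
time_s: 41.62
tcp_pos: [0.3828, -0.286, 0.0913]
ee_rot: [[0.0, -0.869, 0.496], [-0.0, 0.496, 0.869], [-1.0, -0.0, -0.0]]
wrist_force: [0.2, 0.1, -0.2]
gripper_width: 1.001
```

```bash
python3 - <<'E'
from h import *
m=json.load(open("m.json")); m["mauve"]=[.3821,-.2835,np.radians(330.5)]; json.dump(m,open("m.json","w"))
measure("brown",24,.008,target("brown"));print(target("brown"))
g=gp(m["mauve"]); q=gp(target("mauve"))
legs([(*g,.03,-209.5),(*g,.13,-209.5),(*q,.13,-188.7),(*q,.065,-188.7)])
p=viewer.capture("scene");c=proj(p,[[.54,-.15,.02]])[0].astype(int);im=p["image"][:,:,::-1][c[1]-90:c[1]+90,c[0]-120:c[0]+120]
cv2.imwrite("pics/s5.png",cv2.convertScaleAbs(cv2.resize(im,(800,600),interpolation=cv2.INTER_CUBIC),alpha=1.3))
E
```

```text
brown [ 0.6162 -0.0106] 250.5 0.71 [([0.6126, -0.0008], np.float64(57.6), np.float64(0.735)), ([0.6197, -0.0093], np.float64(248.3), np.float64(0.684))]
[ 0.61457406 -0.00709601  2.98959265]
t 41.72 at [ 0.3828 -0.2858  0.0914] F [0.7 0.1 0.4] w 1.002 j6 -12.5
t [0.0818, 0.0024, -0.0024] a [-0.001, 0.0, 0.0] rows 1.5 | to [ 0.38  -0.287  0.03 ] -209.5
t [-0.1333, 0.0, 0.0] a [0.0, 0.0, 0.0] rows 2.4 | to [ 0.38  -0.287  0.13 ] -209.5
t [0.0, -0.0705, 0.1695] a [-0.0578, 0.0, 0.0] rows 3.3 | to [ 0.489 -0.202  0.13 ] -199.1
t [0.0, -0.1, 0.154] a [-0.0578, 0.0, 0.0] rows 3.3 | to [ 0.598 -0.117  0.13 ] -188.7
t [0.0867, 0.0, 0.0] a [0.0, 0.0, 0.0] rows 1.6 | to [ 0.598 -0.117  0.065] -188.7
```

View pics/s5.png

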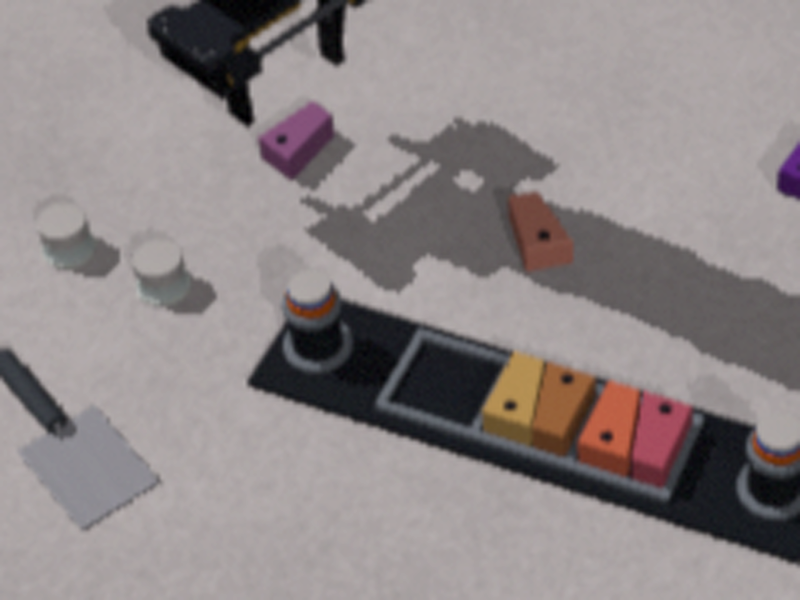

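play_rows([
  {"fingers":-1,"tx":0.03,"ty":0.0024,"tz":-0.0024,"ax":-0.001,"ay":0,"az":0},
  {"fingers":-1,"tx":0.0815,"ty":0.0024,"tz":-0.0024,"ax":-0.001,"ay":0,"az":0},
  {"fingers":-1,"tx":0.0815,"ty":0.0024,"tz":-0.0024,"ax":-0.001,"ay":0,"az":0},
  {"fingers":-1,"tx":0.0815,"ty":0.0024,"tz":-0.0024,"ax":-0.001,"ay":0,"az":0},
  {"fingers":-1,"tx":0.0815,"ty":0.0024,"tz":-0.0024,"ax":-0.001,"ay":0,"az":0},
])

```text
time_s: 42.18
tcp_pos: [0.3805, -0.2873, 0.0313]
ee_rot: [[0.001, -0.87, 0.493], [-0.001, 0.493, 0.87], [-1.0, -0.001, -0.0]]
wrist_force: [-0.0, -0.8, 0.8]
gripper_width: 0.998
```

play_rows([
  {"fingers":1,"tx":0,"ty":0,"tz":0,"ax":0,"ay":0,"az":0},
  {"fingers":1,"tx":0,"ty":0,"tz":0,"ax":0,"ay":0,"az":0},
  {"fingers":1,"tx":0,"ty":0,"tz":0,"ax":0,"ay":0,"az":0},
  {"fingers":1,"tx":0,"ty":0,"tz":0,"ax":0,"ay":0,"az":0},
  {"fingers":1,"tx":0,"ty":0,"tz":0,"ax":0,"ay":0,"az":0},
])

```text
time_s: 42.6
tcp_pos: [0.3797, -0.2873, 0.031]
ee_rot: [[0.001, -0.869, 0.494], [-0.0, 0.494, 0.869], [-1.0, -0.001, 0.0]]
wrist_force: [0.1, 0.1, 0.4]
gripper_width: 0.711
```

play_rows([
  {"fingers":1,"tx":0,"ty":0,"tz":0,"ax":0,"ay":0,"az":0},
  {"fingers":1,"tx":-0.05,"ty":0,"tz":0,"ax":0,"ay":0,"az":0},
  {"fingers":1,"tx":-0.1,"ty":0,"tz":0,"ax":0,"ay":0,"az":0},
  {"fingers":1,"tx":-0.133,"ty":0,"tz":0,"ax":0,"ay":0,"az":0},
  {"fingers":1,"tx":-0.133,"ty":0,"tz":0,"ax":0,"ay":0,"az":0},
])

```text
time_s: 43.02
tcp_pos: [0.3828, -0.2887, 0.1353]
ee_rot: [[0.011, -0.87, 0.493], [-0.005, 0.493, 0.87], [-1.0, -0.012, 0.001]]
wrist_force: [0.3, 0.3, -0.9]
gripper_width: 0.684
```

play_rows([
  {"fingers":1,"tx":0,"ty":-0.0705,"tz":0.1695,"ax":-0.0578,"ay":0,"az":0},
  {"fingers":1,"tx":0,"ty":-0.0705,"tz":0.1695,"ax":-0.0578,"ay":0,"az":0},
  {"fingers":1,"tx":0,"ty":-0.0705,"tz":0.1695,"ax":-0.0578,"ay":0,"az":0},
  {"fingers":1,"tx":0,"ty":-0.0705,"tz":0.1695,"ax":-0.0578,"ay":0,"az":0},
])

```text
time_s: 43.35
tcp_pos: [0.4922, -0.2005, 0.1297]
ee_rot: [[0.003, -0.945, 0.326], [-0.0, 0.326, 0.945], [-1.0, -0.003, 0.0]]
wrist_force: [0.2, 0.4, -0.9]
gripper_width: 0.687
```

play_rows([
  {"fingers":1,"tx":0,"ty":-0.1,"tz":0.154,"ax":-0.0578,"ay":0,"az":0},
  {"fingers":1,"tx":0,"ty":-0.1,"tz":0.154,"ax":-0.0578,"ay":0,"az":0},
  {"fingers":1,"tx":0,"ty":-0.1,"tz":0.154,"ax":-0.0578,"ay":0,"az":0},
  {"fingers":1,"tx":0,"ty":-0.1,"tz":0.154,"ax":-0.0578,"ay":0,"az":0},
  {"fingers":1,"tx":0,"ty":-0.1,"tz":0.154,"ax":-0.0578,"ay":0,"az":0},
])

```text
time_s: 43.77
tcp_pos: [0.5992, -0.1162, 0.1285]
ee_rot: [[-0.0, -0.989, 0.15], [0.0, 0.15, 0.989], [-1.0, 0.0, 0.0]]
wrist_force: [0.2, -0.1, -0.7]
gripper_width: 0.69
```

play_rows([
  {"fingers":1,"tx":0.03,"ty":0,"tz":0,"ax":0,"ay":0,"az":0},
  {"fingers":1,"tx":0.08,"ty":0,"tz":0,"ax":0,"ay":0,"az":0},
  {"fingers":1,"tx":0.08,"ty":0,"tz":0,"ax":0,"ay":0,"az":0},
  {"fingers":1,"tx":0.08,"ty":0,"tz":0,"ax":0,"ay":0,"az":0},
  {"fingers":1,"tx":0.08,"ty":0,"tz":0,"ax":0,"ay":0,"az":0},
])

```text
time_s: 44.18
tcp_pos: [0.5973, -0.1192, 0.071]
ee_rot: [[0.001, -0.988, 0.153], [-0.001, 0.153, 0.988], [-1.0, -0.001, -0.001]]
wrist_force: [0.1, 0.5, 0.1]
gripper_width: 0.69
```

play_rows([
  {"fingers":1,"tx":0,"ty":0,"tz":0,"ax":0,"ay":0,"az":0},
  {"fingers":1,"tx":0,"ty":0,"tz":0,"ax":0,"ay":0,"az":0},
])

```text
time_s: 44.35
tcp_pos: [0.5982, -0.1187, 0.0722]
ee_rot: [[0.004, -0.988, 0.153], [-0.0, 0.153, 0.988], [-1.0, -0.004, 0.001]]
wrist_force: [0.6, 0.6, -0.8]
gripper_width: 0.688
```

```bash
python3 - <<'E'
from h import *
q=gp(target("mauve"))
legs([(*q,.038,-188.7)])
p=viewer.capture("scene");c=proj(p,[[*q,.04]])[0].astype(int);im=p["image"][:,:,::-1][c[1]-50:c[1]+50,c[0]-65:c[0]+65]
cv2.imwrite("pics/s6.png",cv2.convertScaleAbs(cv2.resize(im,(780,600),interpolation=cv2.INTER_CUBIC),alpha=1.5))
E
```

```text
t 44.35 at [ 0.5982 -0.1187  0.0722] F [ 0.6  0.6 -0.8] w 0.688 j6 -12.8
t [0.0456, 0.0011, 0.0017] a [-0.0006, 0.0002, 0.0012] rows 0.8 | to [ 0.598 -0.117  0.038] -188.7
```

play_rows([
  {"fingers":1,"tx":0.0,"ty":0.0011,"tz":0.0017,"ax":0,"ay":0,"az":0},
  {"fingers":1,"tx":0.015,"ty":0.0011,"tz":0.0017,"ax":0,"ay":0,"az":0},
  {"fingers":1,"tx":0.028,"ty":0.0011,"tz":0.0017,"ax":0,"ay":0,"az":0},
  {"fingers":1,"tx":0.034,"ty":0.0011,"tz":0.0017,"ax":0,"ay":0,"az":0},
  {"fingers":1,"tx":0.034,"ty":0.0011,"tz":0.0017,"ax":0,"ay":0,"az":0},
])

```text
time_s: 44.82
tcp_pos: [0.595, -0.117, 0.0422]
ee_rot: [[-0.004, -0.988, 0.153], [0.0, 0.153, 0.988], [-1.0, 0.004, -0.001]]
wrist_force: [0.1, 0.6, -1.1]
gripper_width: 0.683
```

play_rows([
  {"fingers":1,"tx":0.004,"ty":0,"tz":0,"ax":0,"ay":0,"az":0},
  {"fingers":1,"tx":0.007,"ty":0,"tz":0,"ax":0,"ay":0,"az":0},
  {"fingers":1,"tx":0.008,"ty":0,"tz":0,"ax":0,"ay":0,"az":0},
  {"fingers":1,"tx":0.008,"ty":0,"tz":0,"ax":0,"ay":0,"az":0},
])

```text
time_s: 45.15
tcp_pos: [0.5967, -0.117, 0.039]
ee_rot: [[0.0, -0.988, 0.153], [-0.0, 0.153, 0.988], [-1.0, -0.0, -0.0]]
wrist_force: [-1.4, 0.6, 2.1]
gripper_width: 0.685
```

play_rows([
  {"fingers":-1,"tx":-0.0005,"ty":0,"tz":0,"ax":0,"ay":0,"az":0},
  {"fingers":-1,"tx":-0.0005,"ty":0,"tz":0,"ax":0,"ay":0,"az":0},
  {"fingers":-1,"tx":-0.0005,"ty":0,"tz":0,"ax":0,"ay":0,"az":0},
  {"fingers":-1,"tx":-0.02,"ty":0,"tz":0,"ax":0,"ay":0,"az":0},
  {"fingers":-1,"tx":-0.1,"ty":0,"tz":0,"ax":0,"ay":0,"az":0},
])

```text
time_s: 45.57
tcp_pos: [0.5921, -0.1169, 0.0896]
ee_rot: [[-0.014, -0.988, 0.155], [0.001, 0.155, 0.988], [-1.0, 0.014, -0.001]]
wrist_force: [-0.5, -0.3, -0.8]
gripper_width: 0.955
```

play_rows([
  {"fingers":-1,"tx":-0.08,"ty":0,"tz":0,"ax":0,"ay":0,"az":0},
  {"fingers":-1,"tx":-0.08,"ty":0,"tz":0,"ax":0,"ay":0,"az":0},
  {"fingers":-1,"tx":-0.08,"ty":0,"tz":0,"ax":0,"ay":0,"az":0},
  {"fingers":-1,"tx":-0.08,"ty":0,"tz":0,"ax":0,"ay":0,"az":0},
  {"fingers":-1,"tx":-0.08,"ty":0,"tz":0,"ax":0,"ay":0,"az":0},
])

```text
time_s: 45.98
tcp_pos: [0.5957, -0.1169, 0.1542]
ee_rot: [[-0.002, -0.988, 0.154], [0.001, 0.154, 0.988], [-1.0, 0.002, 0.0]]
wrist_force: [-0.1, 0.3, -0.8]
gripper_width: 0.998
```

```bash
python3 - <<'E'
from h import *
measure("peach",24)
g=gp(json.load(open("m.json"))["peach"])
legs([(*g,.13,-333.3)])
E
```

```text
peach [ 0.439  -0.0692] 25.8 0.081 [([0.4395, -0.0683], np.float64(26.9), np.float64(0.054)), ([0.4389, -0.0695], np.float64(25.6), np.float64(0.089))]
t 46.08 at [ 0.5955 -0.117   0.1534] F [-0.   0.4 -0.7] w 0.999 j6 -12.9
t [0.0064, 0.0426, 0.0056] a [0.1605, -0.0004, -0.001] rows 4.0 | to [ 0.565 -0.108  0.149] -217.71307521413834
t [0.0062, 0.04, -0.0157] a [0.1605, 0.0, 0.0] rows 4.0 | to [ 0.534 -0.099  0.144] -246.60980641060377
t [0.0062, 0.0274, -0.0331] a [0.1605, 0.0, 0.0] rows 4.0 | to [ 0.503 -0.09   0.139] -275.50653760706916
t [0.0062, 0.008, -0.0422] a [0.1605, 0.0, 0.0] rows 4.0 | to [ 0.472 -0.081  0.135] -304.4032688035346
t [0.0062, -0.0134, -0.0408] a [0.1605, 0.0, 0.0] rows 4.0 | to [ 0.441 -0.072  0.13 ] -333.3
```

play_rows([
  {"fingers":-1,"tx":0.006,"ty":0.043,"tz":0.006,"ax":0.1605,"ay":0,"az":0},
  {"fingers":-1,"tx":0.006,"ty":0.043,"tz":0.006,"ax":0.1605,"ay":0,"az":0},
  {"fingers":-1,"tx":0.006,"ty":0.043,"tz":0.006,"ax":0.1605,"ay":0,"az":0},
  {"fingers":-1,"tx":0.006,"ty":0.043,"tz":0.006,"ax":0.1605,"ay":0,"az":0},
  {"fingers":-1,"tx":0.006,"ty":0.043,"tz":0.006,"ax":0.1605,"ay":0,"az":0},
])

```text
time_s: 46.5
tcp_pos: [0.5645, -0.1076, 0.1492]
ee_rot: [[-0.003, -0.79, 0.613], [-0.0, 0.613, 0.79], [-1.0, 0.002, -0.002]]
wrist_force: [0.4, -0.4, -0.6]
gripper_width: 0.996
```

play_rows([
  {"fingers":-1,"tx":0.006,"ty":0.04,"tz":-0.016,"ax":0.1605,"ay":0,"az":0},
  {"fingers":-1,"tx":0.006,"ty":0.04,"tz":-0.016,"ax":0.1605,"ay":0,"az":0},
  {"fingers":-1,"tx":0.006,"ty":0.04,"tz":-0.016,"ax":0.1605,"ay":0,"az":0},
  {"fingers":-1,"tx":0.006,"ty":0.04,"tz":-0.016,"ax":0.1605,"ay":0,"az":0},
  {"fingers":-1,"tx":0.006,"ty":0.04,"tz":-0.016,"ax":0.1605,"ay":0,"az":0},
])

```text
time_s: 46.92
tcp_pos: [0.5338, -0.0988, 0.1453]
ee_rot: [[-0.002, -0.398, 0.917], [-0.0, 0.917, 0.398], [-1.0, 0.001, -0.002]]
wrist_force: [-0.0, -0.8, -0.8]
gripper_width: 1.001
```

play_rows([
  {"fingers":-1,"tx":0.006,"ty":0.027,"tz":-0.033,"ax":0.1605,"ay":0,"az":0},
  {"fingers":-1,"tx":0.006,"ty":0.027,"tz":-0.033,"ax":0.1605,"ay":0,"az":0},
  {"fingers":-1,"tx":0.006,"ty":0.027,"tz":-0.033,"ax":0.1605,"ay":0,"az":0},
  {"fingers":-1,"tx":0.006,"ty":0.027,"tz":-0.033,"ax":0.1605,"ay":0,"az":0},
  {"fingers":-1,"tx":0.006,"ty":0.027,"tz":-0.033,"ax":0.1605,"ay":0,"az":0},
])

```text
time_s: 47.33
tcp_pos: [0.5033, -0.09, 0.1412]
ee_rot: [[-0.001, 0.093, 0.996], [-0.0, 0.996, -0.093], [-1.0, -0.0, -0.001]]
wrist_force: [0.1, -0.2, 0.4]
gripper_width: 1.0
```

play_rows([
  {"fingers":-1,"tx":0.006,"ty":0.008,"tz":-0.042,"ax":0.1605,"ay":0,"az":0},
  {"fingers":-1,"tx":0.006,"ty":0.008,"tz":-0.042,"ax":0.1605,"ay":0,"az":0},
  {"fingers":-1,"tx":0.006,"ty":0.008,"tz":-0.042,"ax":0.1605,"ay":0,"az":0},
  {"fingers":-1,"tx":0.006,"ty":0.008,"tz":-0.042,"ax":0.1605,"ay":0,"az":0},
  {"fingers":-1,"tx":0.006,"ty":0.008,"tz":-0.042,"ax":0.1605,"ay":0,"az":0},
])

```text
time_s: 47.75
tcp_pos: [0.4726, -0.0811, 0.1369]
ee_rot: [[-0.001, 0.561, 0.828], [-0.0, 0.828, -0.561], [-1.0, -0.0, -0.0]]
wrist_force: [0.2, 0.2, 0.3]
gripper_width: 1.002
```

play_rows([
  {"fingers":-1,"tx":0.006,"ty":-0.0134,"tz":-0.041,"ax":0.1605,"ay":0,"az":0},
  {"fingers":-1,"tx":0.006,"ty":-0.0134,"tz":-0.041,"ax":0.1605,"ay":0,"az":0},
  {"fingers":-1,"tx":0.006,"ty":-0.0134,"tz":-0.041,"ax":0.1605,"ay":0,"az":0},
  {"fingers":-1,"tx":0.006,"ty":-0.0134,"tz":-0.041,"ax":0.1605,"ay":0,"az":0},
  {"fingers":-1,"tx":0.006,"ty":-0.0134,"tz":-0.041,"ax":0.1605,"ay":0,"az":0},
])

```text
time_s: 48.17
tcp_pos: [0.4417, -0.072, 0.1326]
ee_rot: [[-0.0, 0.891, 0.454], [-0.0, 0.454, -0.891], [-1.0, -0.0, -0.0]]
wrist_force: [0.4, -0.7, -0.3]
gripper_width: 1.001
```

play_rows([
  {"fingers":-1,"tx":0.06,"ty":0,"tz":0,"ax":0,"ay":0,"az":0},
  {"fingers":-1,"tx":0.06,"ty":0,"tz":0,"ax":0,"ay":0,"az":0},
  {"fingers":-1,"tx":0.06,"ty":0,"tz":0,"ax":0,"ay":0,"az":0},
  {"fingers":-1,"tx":0.06,"ty":0,"tz":0,"ax":0,"ay":0,"az":0},
  {"fingers":-1,"tx":0.06,"ty":0,"tz":0,"ax":0,"ay":0,"az":0},
])

```text
time_s: 48.58
tcp_pos: [0.4427, -0.072, 0.0889]
ee_rot: [[0.002, 0.892, 0.453], [0.0, 0.453, -0.892], [-1.0, 0.002, 0.001]]
wrist_force: [0.1, -0.1, -0.2]
gripper_width: 0.996
```

```bash
python3 - <<'E'
from h import *
measure("peach",24,which=("scene",))
t=target("mauve");measure("mauve",24,.008,t); print(t)
g=gp(json.load(open("m.json"))["peach"]); q=gp(target("peach"))
legs([(*g,.03,-333.4),(*g,.12,-333.4),(*q,.12,-188.7)])
E
```

```text
peach [ 0.4388 -0.0696] 26.6 0.571 [([0.4388, -0.0696], np.float64(26.6), np.float64(0.571))]
mauve [ 0.5993 -0.1126] 351.3 0.103 [([0.5998, -0.1119], np.float64(351.1), np.float64(0.083)), ([0.5969, -0.114], np.float64(352.3), np.float64(0.084))]
[ 0.5982212  -0.11385079 -0.152     ]
t 48.73 at [ 0.4424 -0.0719  0.0889] F [ 0.5 -1.   0.7] w 0.994 j6 -164.9
t [0.0785, -0.0021, -0.0011] a [0.0012, 0.0003, -0.0008] rows 1.4 | to [ 0.441 -0.072  0.03 ] -333.4
t [-0.12, 0.0, 0.0] a [0.0, 0.0, 0.0] rows 2.2 | to [ 0.441 -0.072  0.12 ] -333.4
t [0.0, 0.0383, 0.0206] a [-0.1608, 0.0, 0.0] rows 4.0 | to [ 0.473 -0.073  0.12 ] -304.46
t [0.0, 0.0235, 0.0366] a [-0.1608, 0.0, 0.0] rows 4.0 | to [ 0.506 -0.074  0.12 ] -275.52
t [0.0, 0.0029, 0.0434] a [-0.1608, 0.0, 0.0] rows 4.0 | to [ 0.539 -0.075  0.12 ] -246.57999999999998
t [0.0, -0.0185, 0.0394] a [-0.1608, 0.0, 0.0] rows 4.0 | to [ 0.571 -0.076  0.12 ] -217.64
t [0.0, -0.0352, 0.0255] a [-0.1608, 0.0, 0.0] rows 4.0 | to [ 0.604 -0.077  0.12 ] -188.7
```

play_rows([
  {"fingers":-1,"tx":0.03,"ty":-0.0021,"tz":-0.0011,"ax":0.001,"ay":0,"az":0},
  {"fingers":-1,"tx":0.078,"ty":-0.0021,"tz":-0.0011,"ax":0.001,"ay":0,"az":0},
  {"fingers":-1,"tx":0.078,"ty":-0.0021,"tz":-0.0011,"ax":0.001,"ay":0,"az":0},
  {"fingers":-1,"tx":0.078,"ty":-0.0021,"tz":-0.0011,"ax":0.001,"ay":0,"az":0},
  {"fingers":-1,"tx":0.078,"ty":-0.0021,"tz":-0.0011,"ax":0.001,"ay":0,"az":0},
])

```text
time_s: 49.15
tcp_pos: [0.4409, -0.0719, 0.0305]
ee_rot: [[0.002, 0.894, 0.448], [0.0, 0.448, -0.894], [-1.0, 0.002, 0.001]]
wrist_force: [0.4, 0.3, 0.1]
gripper_width: 0.997
```

play_rows([
  {"fingers":1,"tx":0,"ty":0,"tz":0,"ax":0,"ay":0,"az":0},
  {"fingers":1,"tx":0,"ty":0,"tz":0,"ax":0,"ay":0,"az":0},
  {"fingers":1,"tx":0,"ty":0,"tz":0,"ax":0,"ay":0,"az":0},
  {"fingers":1,"tx":0,"ty":0,"tz":0,"ax":0,"ay":0,"az":0},
  {"fingers":1,"tx":0,"ty":0,"tz":0,"ax":0,"ay":0,"az":0},
])

```text
time_s: 49.57
tcp_pos: [0.4402, -0.0719, 0.0298]
ee_rot: [[0.001, 0.894, 0.447], [0.0, 0.447, -0.894], [-1.0, 0.001, 0.0]]
wrist_force: [-0.2, -0.2, -0.6]
gripper_width: 0.707
```

play_rows([
  {"fingers":1,"tx":0,"ty":0,"tz":0,"ax":0,"ay":0,"az":0},
  {"fingers":1,"tx":-0.05,"ty":0,"tz":0,"ax":0,"ay":0,"az":0},
  {"fingers":1,"tx":-0.1,"ty":0,"tz":0,"ax":0,"ay":0,"az":0},
  {"fingers":1,"tx":-0.12,"ty":0,"tz":0,"ax":0,"ay":0,"az":0},
  {"fingers":1,"tx":-0.12,"ty":0,"tz":0,"ax":0,"ay":0,"az":0},
])

```text
time_s: 49.98
tcp_pos: [0.4425, -0.0716, 0.1229]
ee_rot: [[0.009, 0.894, 0.448], [0.001, 0.448, -0.894], [-1.0, 0.008, 0.003]]
wrist_force: [0.1, -0.5, -1.2]
gripper_width: 0.688
```

play_rows([
  {"fingers":1,"tx":0,"ty":0.038,"tz":0.021,"ax":-0.1608,"ay":0,"az":0},
  {"fingers":1,"tx":0,"ty":0.038,"tz":0.021,"ax":-0.1608,"ay":0,"az":0},
  {"fingers":1,"tx":0,"ty":0.038,"tz":0.021,"ax":-0.1608,"ay":0,"az":0},
  {"fingers":1,"tx":0,"ty":0.038,"tz":0.021,"ax":-0.1608,"ay":0,"az":0},
  {"fingers":1,"tx":0,"ty":0.038,"tz":0.021,"ax":-0.1608,"ay":0,"az":0},
])

```text
time_s: 50.4
tcp_pos: [0.4715, -0.0734, 0.1178]
ee_rot: [[-0.003, 0.565, 0.825], [-0.0, 0.825, -0.565], [-1.0, -0.002, -0.002]]
wrist_force: [1.2, 0.2, -0.9]
gripper_width: 0.688
```

play_rows([
  {"fingers":1,"tx":0,"ty":0.0235,"tz":0.0366,"ax":-0.1608,"ay":0,"az":0},
  {"fingers":1,"tx":0,"ty":0.0235,"tz":0.0366,"ax":-0.1608,"ay":0,"az":0},
  {"fingers":1,"tx":0,"ty":0.0235,"tz":0.0366,"ax":-0.1608,"ay":0,"az":0},
  {"fingers":1,"tx":0,"ty":0.0235,"tz":0.0366,"ax":-0.1608,"ay":0,"az":0},
  {"fingers":1,"tx":0,"ty":0.0235,"tz":0.0366,"ax":-0.1608,"ay":0,"az":0},
])

```text
time_s: 50.82
tcp_pos: [0.5044, -0.0744, 0.1181]
ee_rot: [[-0.002, 0.097, 0.995], [-0.0, 0.995, -0.097], [-1.0, -0.0, -0.002]]
wrist_force: [0.2, -0.3, 0.0]
gripper_width: 0.689
```

play_rows([
  {"fingers":1,"tx":0,"ty":0.003,"tz":0.0434,"ax":-0.1608,"ay":0,"az":0},
  {"fingers":1,"tx":0,"ty":0.003,"tz":0.0434,"ax":-0.1608,"ay":0,"az":0},
  {"fingers":1,"tx":0,"ty":0.003,"tz":0.0434,"ax":-0.1608,"ay":0,"az":0},
  {"fingers":1,"tx":0,"ty":0.003,"tz":0.0434,"ax":-0.1608,"ay":0,"az":0},
  {"fingers":1,"tx":0,"ty":0.003,"tz":0.0434,"ax":-0.1608,"ay":0,"az":0},
])

```text
time_s: 51.23
tcp_pos: [0.5372, -0.0753, 0.1184]
ee_rot: [[-0.001, -0.395, 0.919], [-0.0, 0.919, 0.395], [-1.0, 0.0, -0.001]]
wrist_force: [-1.2, -0.3, -0.8]
gripper_width: 0.69
```

play_rows([
  {"fingers":1,"tx":0,"ty":-0.0185,"tz":0.0394,"ax":-0.1608,"ay":0,"az":0},
  {"fingers":1,"tx":0,"ty":-0.0185,"tz":0.0394,"ax":-0.1608,"ay":0,"az":0},
  {"fingers":1,"tx":0,"ty":-0.0185,"tz":0.0394,"ax":-0.1608,"ay":0,"az":0},
  {"fingers":1,"tx":0,"ty":-0.0185,"tz":0.0394,"ax":-0.1608,"ay":0,"az":0},
  {"fingers":1,"tx":0,"ty":-0.0185,"tz":0.0394,"ax":-0.1608,"ay":0,"az":0},
])

```text
time_s: 51.65
tcp_pos: [0.5699, -0.0762, 0.1186]
ee_rot: [[-0.001, -0.789, 0.614], [0.0, 0.614, 0.789], [-1.0, 0.001, -0.001]]
wrist_force: [0.1, 0.8, -0.1]
gripper_width: 0.685
```

play_rows([
  {"fingers":1,"tx":0,"ty":-0.035,"tz":0.0255,"ax":-0.1608,"ay":0,"az":0},
  {"fingers":1,"tx":0,"ty":-0.035,"tz":0.0255,"ax":-0.1608,"ay":0,"az":0},
  {"fingers":1,"tx":0,"ty":-0.035,"tz":0.0255,"ax":-0.1608,"ay":0,"az":0},
  {"fingers":1,"tx":0,"ty":-0.035,"tz":0.0255,"ax":-0.1608,"ay":0,"az":0},
  {"fingers":1,"tx":0,"ty":-0.035,"tz":0.0255,"ax":-0.1608,"ay":0,"az":0},
])

```text
time_s: 52.07
tcp_pos: [0.6025, -0.0771, 0.1188]
ee_rot: [[-0.001, -0.988, 0.156], [-0.0, 0.156, 0.988], [-1.0, 0.001, -0.0]]
wrist_force: [-0.6, -0.1, -1.0]
gripper_width: 0.688
```

play_rows([
  {"fingers":1,"tx":0.06,"ty":0,"tz":0,"ax":0,"ay":0,"az":0},
  {"fingers":1,"tx":0.06,"ty":0,"tz":0,"ax":0,"ay":0,"az":0},
  {"fingers":1,"tx":0.06,"ty":0,"tz":0,"ax":0,"ay":0,"az":0},
  {"fingers":1,"tx":0.06,"ty":0,"tz":0,"ax":0,"ay":0,"az":0},
  {"fingers":1,"tx":0.06,"ty":0,"tz":0,"ax":0,"ay":0,"az":0},
])

```text
time_s: 52.48
tcp_pos: [0.6039, -0.0772, 0.0759]
ee_rot: [[0.003, -0.988, 0.153], [-0.0, 0.153, 0.988], [-1.0, -0.003, 0.0]]
wrist_force: [0.3, -0.1, 0.0]
gripper_width: 0.687
```

```bash
python3 - <<'E'
from h import *
q=gp(target("peach"))
legs([(*q,.038,-188.7)])
p=viewer.capture("scene");c=proj(p,[[*q,.04]])[0].astype(int);im=p["image"][:,:,::-1][c[1]-50:c[1]+50,c[0]-65:c[0]+65]
cv2.imwrite("pics/s7.png",cv2.convertScaleAbs(cv2.resize(im,(780,600),interpolation=cv2.INTER_CUBIC),alpha=1.5))
E
```

```text
t 52.48 at [ 0.6039 -0.0772  0.0759] F [ 0.3 -0.1  0. ] w 0.687 j6 -16.8
t [0.0506, 0.0003, 0.0005] a [-0.0007, 0.0001, 0.001] rows 0.9 | to [ 0.604 -0.077  0.038] -188.7
```

View pics/s7.png

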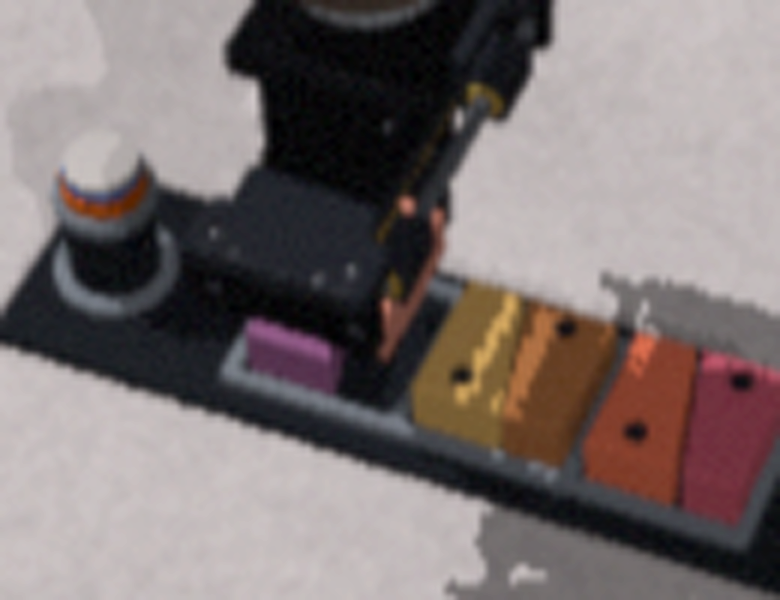

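play_rows([
  {"fingers":1,"tx":0.015,"ty":0.0003,"tz":0.0003,"ax":0,"ay":0,"az":0},
  {"fingers":1,"tx":0.03,"ty":0.0003,"tz":0.0003,"ax":0,"ay":0,"az":0},
  {"fingers":1,"tx":0.039,"ty":0.0003,"tz":0.0003,"ax":0,"ay":0,"az":0},
  {"fingers":1,"tx":0.039,"ty":0.0003,"tz":0.0003,"ax":0,"ay":0,"az":0},
  {"fingers":1,"tx":0.039,"ty":0.0003,"tz":0.0003,"ax":0,"ay":0,"az":0},
])

```text
time_s: 52.95
tcp_pos: [0.602, -0.077, 0.0439]
ee_rot: [[-0.002, -0.988, 0.152], [-0.0, 0.152, 0.988], [-1.0, 0.002, -0.001]]
wrist_force: [0.1, -0.2, -0.7]
gripper_width: 0.689
```

play_rows([
  {"fingers":1,"tx":0.004,"ty":0,"tz":0,"ax":0,"ay":0,"az":0},
  {"fingers":1,"tx":0.008,"ty":0,"tz":0,"ax":0,"ay":0,"az":0},
  {"fingers":1,"tx":0.01,"ty":0,"tz":0,"ax":0,"ay":0,"az":0},
  {"fingers":1,"tx":0.01,"ty":0,"tz":0,"ax":0,"ay":0,"az":0},
])

```text
time_s: 53.28
tcp_pos: [0.6027, -0.0769, 0.0378]
ee_rot: [[0.0, -0.988, 0.151], [-0.0, 0.151, 0.988], [-1.0, -0.0, -0.0]]
wrist_force: [-0.6, 0.2, 1.9]
gripper_width: 0.685
```

Seated at the expected height. Release, lift and move clear.

play_rows([
  {"fingers":-1,"tx":0,"ty":0,"tz":0,"ax":0,"ay":0,"az":0},
  {"fingers":-1,"tx":0,"ty":0,"tz":0,"ax":0,"ay":0,"az":0},
  {"fingers":-1,"tx":0,"ty":0,"tz":0,"ax":0,"ay":0,"az":0},
  {"fingers":-1,"tx":-0.02,"ty":0,"tz":0,"ax":0,"ay":0,"az":0},
  {"fingers":-1,"tx":-0.1,"ty":0,"tz":0,"ax":0,"ay":0,"az":0},
])

```text
time_s: 53.7
tcp_pos: [0.5981, -0.077, 0.0886]
ee_rot: [[-0.014, -0.988, 0.153], [-0.0, 0.153, 0.988], [-1.0, 0.014, -0.002]]
wrist_force: [0.2, -0.3, 0.4]
gripper_width: 0.959
```

play_rows([
  {"fingers":-1,"tx":-0.15,"ty":0,"tz":0,"ax":0,"ay":0,"az":0},
  {"fingers":-1,"tx":-0.15,"ty":0,"tz":0,"ax":0,"ay":0,"az":0},
  {"fingers":-1,"tx":-0.15,"ty":0,"tz":0,"ax":0,"ay":0,"az":0},
  {"fingers":-1,"tx":-0.15,"ty":0,"tz":0,"ax":0,"ay":0,"az":0},
  {"fingers":-1,"tx":-0.15,"ty":0,"tz":0,"ax":0,"ay":0,"az":0},
])

```text
time_s: 54.12
tcp_pos: [0.6034, -0.0767, 0.2091]
ee_rot: [[0.005, -0.988, 0.152], [0.001, 0.152, 0.988], [-1.0, -0.005, 0.002]]
wrist_force: [-0.8, 0.3, -1.4]
gripper_width: 1.0
```

play_rows([
  {"fingers":-1,"tx":0,"ty":0.25,"tz":0,"ax":0,"ay":0,"az":0},
  {"fingers":-1,"tx":0,"ty":0.25,"tz":0,"ax":0,"ay":0,"az":0},
  {"fingers":-1,"tx":0,"ty":0.25,"tz":0,"ax":0,"ay":0,"az":0},
  {"fingers":-1,"tx":0,"ty":0.25,"tz":0,"ax":0,"ay":0,"az":0},
  {"fingers":-1,"tx":0,"ty":0.25,"tz":0,"ax":0,"ay":0,"az":0},
])

```text
time_s: 54.53
tcp_pos: [0.4114, -0.0489, 0.2043]
ee_rot: [[-0.007, -0.988, 0.152], [-0.0, 0.152, 0.988], [-1.0, 0.006, -0.001]]
wrist_force: [0.7, 0.6, 0.2]
gripper_width: 0.996
```

play_rows([
  {"fingers":-1,"tx":0,"ty":0,"tz":0,"ax":0,"ay":0,"az":0},
  {"fingers":-1,"tx":0,"ty":0,"tz":0,"ax":0,"ay":0,"az":0},
])

```text
time_s: 54.7
tcp_pos: [0.416, -0.0485, 0.206]
ee_rot: [[-0.001, -0.989, 0.151], [-0.0, 0.151, 0.989], [-1.0, 0.001, -0.0]]
wrist_force: [1.4, 0.7, -0.6]
gripper_width: 1.006
```

```bash
python3 - <<'E'
from h import *
print(r.sense()["time_s"],np.round(r.sense()["tcp_pos"],3))
ims=[]
for n in ("top","scene"):
    p=viewer.capture(n); c=proj(p,[cw(0,0,.03)])[0].astype(int); im=p["image"][:,:,::-1][c[1]-60:c[1]+60,c[0]-125:c[0]+125].copy()
    im=cv2.resize(im,(625,300),interpolation=cv2.INTER_CUBIC)
    for k in SLOT:
        X=prism(TR,target(k),.008,.036)[4:]; u=(proj(p,X)-c+[125,60]+.5)*2.5
        cv2.polylines(im,[np.int32(u)],True,(0,255,0),1)
    ims.append(im)
cv2.imwrite("pics/final.png",cv2.convertScaleAbs(np.vstack(ims),alpha=1.4))
E
```

```text
54.7 [ 0.416 -0.049  0.206]
```

View pics/final.png

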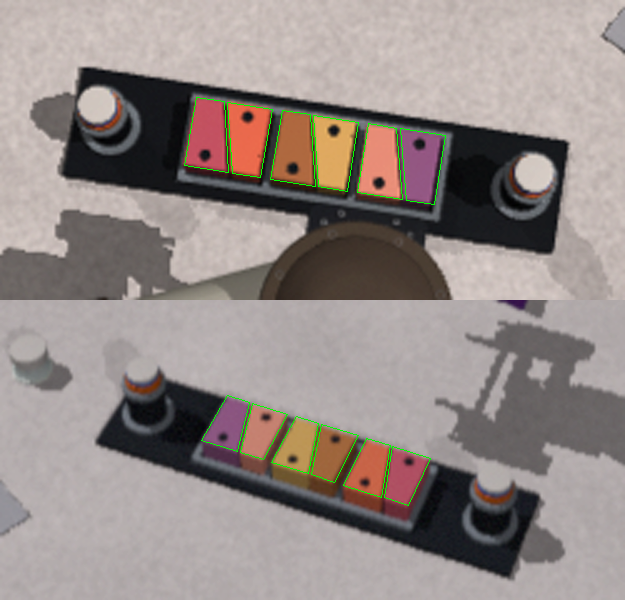

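```bash
python3 -c "
from station import r,job
print(r.sense()['joint_velocities']); print(job.finish_job())"
```

```text
[-0.3294844   1.00839797  0.91052468 -0.09288239 -0.20449063 -0.03538054]
the job is handed in; nothing more can be done
None
```

The case is packed and I have handed the job in; no verdict came back. It took about 55 s of the 210 s allowed.

- **Masts:** I pressed both lamp heads, a and then b, straight down until the fingertips stood at about 78.4 and 78.3 mm. The fully home height is 78 mm. Pressing the head moves the inner tube first, so it went in ahead of the middle tube on each mast. I judged the tubes home from the fingertip height and force; there is no direct reading of the joints.
- **Wedges:** All six were on the bench and are now in the pockets, two to a pocket, head to tail, dotted side up. Mauve and peach are in pocket 1, sand and brown in pocket 2, coral and rose in pocket 3.
- **Left alone:** I did not go near the jars, slab, spatula or the blue and purple look-alikes. I made no final measurement of their positions.

**What went wrong:** Brown first caught on a pocket wall, with up to 25 N on it. My first fit of the case was about 1 mm off in y, and a second try also touched. I set brown back on the bench, corrected the fit and gripped it again, and it then went in freely.

**Last checks:**
- In the final top and side pictures all six wedges match their target outlines and look flat.
- Each wedge was released within about 0.5 mm of the expected floor height.
- I could not measure rose or brown separately in their pockets, because their colours merge with their neighbours'. For those two I relied on the pictures and the release height.
- The two cameras disagreed by about 2 mm throughout, so I worked from their average.

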